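# Load sample trays into an incubation chest with a bifold door and start it

### The arm

A 7-joint arm with a two-finger parallel gripper is mounted at the origin on a cart in front of the work surface, level with it; the furniture and walls round the work are solid. World frame = base frame: x ahead of the robot, y to its left, z up, the work surface at z = 0. Lengths are in m, angles in rad, forces in N, time in s.
With the tool pointing down it reaches from about 0.4 to 0.85 m from the base axis. Payload 4.5 kg.
Tool frame: the origin (TCP) lies midway between the tips of the shut fingers; the grasp point (between the pads) lies 19 mm behind it; z points along the fingers, x is the direction in which the jaws open and shut, and the axes are right-handed (so a half turn about z gives the same grasp; the last joint's range is limited). The gripper opens to 88 mm and grips with 3 to 60 N. Pads are 18 mm wide; open, the fingers measure 123 mm over their backs; the gripper's body (75 mm by 187 mm) begins 45 mm behind the grasp point.
Start: joints at [1.258, 0.689, -0.195, 1.565, 0.157, 0.902, -0.215], TCP at [0.212, -0.588, 0.203] pointing down, gripper open.
Joint ranges: [-3.01, 3.01], [-0.46, 2.08], [-1.47, 1.51], [0.13, 2.56], [-1, 4.14], [0.04, 2.09], [-2.66, 2.66]. Speed limits (rad/s): [2.57, 2.57, 3.14, 3.14, 3.14, 3.14, 3.14].

### API

Orientations are given as a unit quaternion [x, y, z, w].
In Python, from plant import r gives the robot as it stands. The module is installed in compiled form; this text tells all that it offers.
- The arm moves only by the tool play_rows, never from a script. Its argument "increments" is a list of rows, each a list of 7 numbers: the opening, from 0 (shut) to 1 (fully open), then the shift along the tool's x, y, z in mm, then the turn, a rotation vector about the tool's x, y, z in rad. In form: [[hand, dx, dy, dz, wx, wy, wz], ...]. A call has exactly 8 rows; each row shifts and turns the pose as measured when the row begins, along the tool's axes as they then stand; what a row does not reach is not made up. A row lasts 1/8 s, in which the tool goes at most 62.5 mm and 10.7 degrees, less where a joint would pass 70% of its speed; a pose out of reach is approached as far as the arm can. A call is refused whole if a number of a shift passes 62.5 or a number of a turn 0.188, either way. A call with a gripper value outside its range is refused whole. The fingers move at their own pace and stop on an object; "grip_force" is the grip in N (left out, the last holds). Time passes only in rows, so rows that do not move let the fingers close, or fill a call up. It gives the time, the measured TCP pose, the force and the opening at its end, in the units of the state.
- r.get_state(): the state, without advancing time (a new reading comes with each control period).
- r.snapshot(name): name is "side" or "top" or "wrist"; returns the picture (384x512x3 uint8, red, green, blue); there is no depth.
- r.get_calibration(name): a dict with "fx", "fy", "cx", "cy" (pixels), "R" (3x3) and "t" (3): a world point X has camera coordinates R X + t. Camera axes: x right, y down, z forward; pixel columns grow to the right and rows downward; lengths in m; the calibration is good to about 2 mm. A picture is of the moment at which its call begins: read the wrist's pose just before it. get_calibration takes no time and is no camera call; for the wrist camera it gives the pose at the moment of the call.
- r.finish_job(): hands the job in, once; it reports no verdict.
The state is a dict: "clock": time; "q": joint angles; "qd": joint speeds; "joint_torque": joint torques, N m; "tool_pos": TCP position; "eef_rot": TCP orientation; "contact_force": force on the tool from outside, world axes, zero at the start; "moment": the same for the moment, N m; "opening": opening from 0.0 (shut) to 1.0 (fully open).
Only numpy, scipy, OpenCV 4.12 (cv2) and the standard library are available. Lean on these libraries where they do the work, as an engineer would, in place of code of your own. Each camera call takes 0.05 s, during which the arm holds its last target.

### The job

Get the incubation chest running: push its half-folded bifold door at the fold until both leaves are fully collapsed against the hinge end, lift the cover plate out of the chest, and stack every sample tray from the worktop in the nest in the chest, each with its corner pins dropped fully home in the sockets below. Then set the cover plate fully home on the topmost tray, push the door flat shut again at its fold, and press the start button in with the door closed. Do not disturb the other things on the bench.

Things in the scene. Friction and masses are not known exactly. Their poses are not given: they have to be found in the camera images.
- nest (a point): Stacking axis of the nest in the chest, 22 mm above the worktop, level with the mouths of its 4 sockets (square, 11 mm wide, 12 deep, at x +-33.5, y +-56.5 mm). Axes are the chest's: x to the back, y left to the hinge end. From here the well runs x +-75, y -110 to +148 mm; its rim is 128 mm above. The collapsed door stands over y > 100 mm, up to 290 mm above the worktop.
- door (a joint): Fold angle a of the bifold door on top of the chest, rad: 0 flat shut, 1.45 stop, both leaves (129 mm each) collapsed upright at the hinge end. The hinged leaf turns by a about door_pivot; the other is hinged to it at the fold and its far edge runs along the track, so the fold rises and moves to +y. Stiff hinges: it stays where left; 3 to 6 N at the fold move it.
- door_pivot (a point): Middle of the hinge line of the hinged leaf, 150 mm above the worktop (the rim), on the left part of the chest (white fixed box, 170 mm deep, 330 wide); axes are the chest's (hinge line along x, y left, z up). The fold line lies at y = -129 cos a, z = 129 sin a mm from here.
- fold_bar (a point): Centre of the round steel push bar at the fold: 10 mm thick, 90 long along chest x, on two end posts on the hinged leaf. It turns with that leaf: at y = -117 cos a + 36 sin a, z = 117 sin a + 36 cos a mm from door_pivot, so it is 36 mm above the leaf's hinge plane. Push it from either side, press it down or pinch it.
- start (a joint): Travel of the start button, m: 0 out, 0.006 fully in (spring, 5 N when in; it springs back).
- start_top (a point): Centre of the top face of the start button: white, round, 26 mm across, on top of the chest's left end block beyond the hinge line; pressed straight down.
- cover_mid (a point): Cover plate: aluminium, 84 x 130 x 5 mm, 4 pins below like a tray's, black grip bar on top (10 mm thick in y, 64 long in x, 23 high). It starts in the nest. Axes as a tray's. Point on its axis 23 mm above the pin tips, 15 above the plate's underside, 10 above its top face, 13 below the bar's top. 110 to 230 g. Seated on 2 or 3 trays it is 75 or 105 mm above point nest.
- tray_1_mid (a point): Sample tray, white, 84 (x) x 130 (y) x 38 mm: 4 round-ended pins below (8 mm thick, 8 long, x +-33.5, y +-56.5), sockets 11 mm wide in the top of its corners. Carrying web across the middle, 10 mm thick in y, 78 long in x, to grip from above. Point 23 mm above the pin tips, 12 above the inner floor, 13 below the web's top. Seated: 15, 45 or 75 mm above point nest, x along chest x.
- tray_2_mid (a point): Second sample tray, the same as tray_1 (one of the three trays may be absent). Inside, the floor is clear for fingers to 43 mm in y either side of the middle; beyond stand fixed vials. Trays weigh 150 to 310 g. Stacked trays stand 30 mm apart; either way round fits.
- tray_3_mid (a point): Third sample tray, the same as tray_1, same origin and axes: x along its web (84 mm side), y along its 130 mm length, z up. The worktop left of the trays, in front of the chest (front face 85 mm before point nest), is free to set things down.
- specimen_cup: Bystander: lidded plastic specimen cup, 66 mm across, 70 mm high, right of the chest; origin under its centre.
- stain_bottle: Bystander: small brown capped bottle, 38 mm across, 70 mm high, behind the trays; origin under its centre.
- stapler: Bystander: stapler, 36 x 138 x 42 mm, at the left front of the chest; origin under its centre.
- bench_timer: Bystander: small bench timer, 62 x 66 x 18 mm, right of the bottle; origin under its centre.

How it is judged:
By the outcome, as a careful person would: the job done as asked, in the order asked, and still so for the second after the job is handed in, with the robot touching nothing.
Of tray_1, tray_2, tray_3 only 2 to 3 are there at a start; the rules pass over those that are not, and their reading is None.
At some moment in a run one of tray_1, tray_2, tray_3 may be knocked a few centimetres aside while the robot is not near it.
Once in a run the grip may slacken for a moment while it holds something.
It also fails if it takes over 210 s, if anything falls off the work surface, if the arm or the gripper's body presses on something with over 40 N, if the wrist force passes 120 N, or if a joint passes its speed limit or range.

## Working session

There is one attempt and no reset: what is moved stays moved. The work goes in short steps, Python scripts to look and compute and a tool call to move; the robot and the scene stay as the last step left them, time stands still between calls to the robot, and variables do not carry over. Pictures are saved under pics/ and viewed, and the job is handed in when it is done.

Besides the shell and the picture viewer there is one more tool, called after "Emit:" as name([rows], argument=value, ...), one row to a line, values as JSON. play_rows: Moves the arm, as the interface text tells. Its arguments: {"type":"object","properties":{"increments":{"type":"array"},"grip_force":{"type":"number"}},"required":["increments"]}

```bash
mkdir -p pics; ls; python3 - <<'E'
from plant import r
import cv2
s=r.get_state()
for k in s: print(k,s[k])
for n in ["side","top","wrist"]:
    c=r.get_calibration(n); print(n,c)
    im=r.snapshot(n); cv2.imwrite(f"pics/{n}0.png",im[:,:,::-1])
E
```

```text
pics
clock 0.0
q [ 1.25782468  0.68997584 -0.19454046  1.56632271  0.15735069  0.90249188
 -0.21510258]
qd [-0.0005943   0.00158053 -0.00047633 -0.00038462  0.00099245 -0.00087215
 -0.0010346 ]
joint_torque [ 1.25643392e-04 -5.27561080e+01 -1.26624338e+00 -1.53425914e+01
 -5.25786274e-02  6.72897921e-03  1.81419678e-04]
tool_pos [ 0.21213357 -0.58717335  0.20212153]
eef_rot [ 8.18530875e-01 -5.74461833e-01 -7.77349684e-04 -4.52593597e-04]
contact_force [-0.65946052  0.28036426 -0.27526708]
moment [0.01668336 0.0485557  0.01837129]
opening 1.001055764601885
side {'fx': 363.7986653962517, 'fy': 363.7986653962517, 'cx': 256.7483576563438, 'cy': 196.47931615277238, 'R': array([[-0.90310105, -0.42934686,  0.00835223],
       [-0.2027012 ,  0.40905997, -0.88970903],
       [ 0.37857722, -0.80519017, -0.45645161]]), 't': array([0.46245304, 0.2363319 , 0.87695666])}
top {'fx': 349.84085077695363, 'fy': 349.84085077695363, 'cx': 253.79315413982602, 'cy': 198.71022080496036, 'R': array([[-0.01659399, -0.99983305, -0.00764937],
       [-0.9984361 ,  0.01697831, -0.05326437],
       [ 0.05338535,  0.00675354, -0.99855115]]), 't': array([0.03580881, 0.54906942, 1.36623441])}
wrist {'fx': 269.7335395892651, 'fy': 269.7335395892651, 'cx': 257.61374000817034, 'cy': 185.7316277340346, 'R': array([[ 0.33998747, -0.94042921, -0.00119298],
       [-0.89296225, -0.32322445,  0.31328002],
       [-0.29500328, -0.105446  , -0.94966005]]), 't': array([-0.62311558, -0.04141263,  0.39068583])}
```

View pics/top0.png

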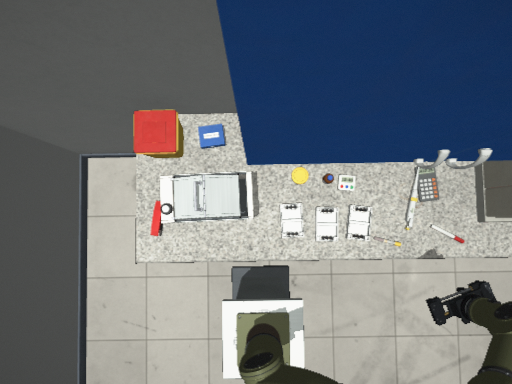

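View pics/side0.png

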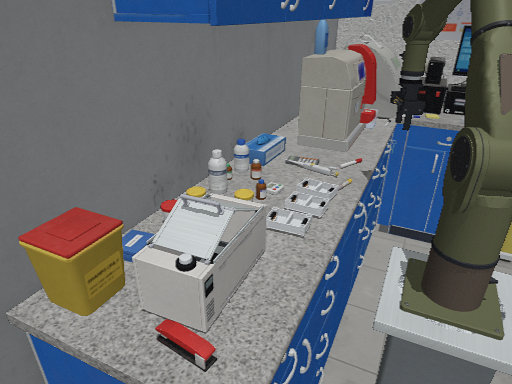

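View pics/wrist0.png

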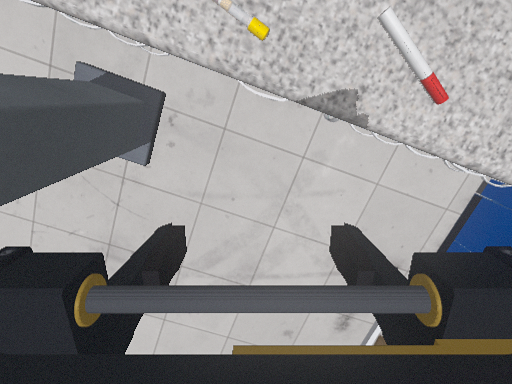

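```bash
cat > h.py <<'E'
import numpy as np, cv2
from plant import r
from scipy.spatial.transform import Rotation as Ro
def ray(c,u,v):
    d=np.array([(u-c['cx'])/c['fx'],(v-c['cy'])/c['fy'],1.]); R=np.array(c['R']);t=np.array(c['t'])
    return -R.T@t, R.T@d
def onz(c,u,v,z):
    o,d=ray(c,u,v); return o+d*(z-o[2])/d[2]
def proj(c,X):
    p=np.array(c['R'])@np.array(X)+np.array(c['t']); return c['fx']*p[0]/p[2]+c['cx'],c['fy']*p[1]/p[2]+c['cy']
def snap(n,tag=None,crop=None,k=1):
    c=r.get_calibration(n); im=r.snapshot(n)[:,:,::-1].copy()
    if tag:
        o=im
        if crop: o=o[crop[1]:crop[3],crop[0]:crop[2]]
        if k!=1: o=cv2.resize(o,None,fx=k,fy=k,interpolation=cv2.INTER_CUBIC)
        cv2.imwrite(f'pics/{tag}.png',o)
    return c,im
def st():
    s=r.get_state(); R=Ro.from_quat(s['eef_rot']).as_matrix()
    print('t',round(s['clock'],2),'pos',np.round(np.array(s['tool_pos'])*1e3,1),'x',np.round(R[:,0],3),'z',np.round(R[:,2],3),'F',np.round(s['contact_force'],1),'op',round(s['opening'],3),'q',np.round(s['q'],2)); return s,R
def step(target,yawx=None,s=None):
    """shift in tool mm to target TCP (m)"""
    s=s or r.get_state(); R=Ro.from_quat(s['eef_rot']).as_matrix()
    d=R.T@(np.array(target)-s['tool_pos'])*1e3
    print('shift mm',np.round(d,1))
    if yawx is not None:
        # desired: z down, tool x in dir yawx (rad from world x)
        x=np.array([np.cos(yawx),np.sin(yawx),0]);z=np.array([0,0,-1.]);y=np.cross(z,x)
        D=np.stack([x,y,z],1); print('rotvec',np.round(Ro.from_matrix(R.T@D).as_rotvec(),3))
E
python3 - <<'E'
import cv2
im=cv2.imread('pics/top0.png')
cv2.imwrite('pics/top0a.png',cv2.resize(im[160:245,145:265],None,fx=6,fy=6,interpolation=cv2.INTER_CUBIC))
cv2.imwrite('pics/top0b.png',cv2.resize(im[160:250,270:400],None,fx=6,fy=6,interpolation=cv2.INTER_CUBIC))
E
```

```text
(no output)
```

View pics/top0a.png

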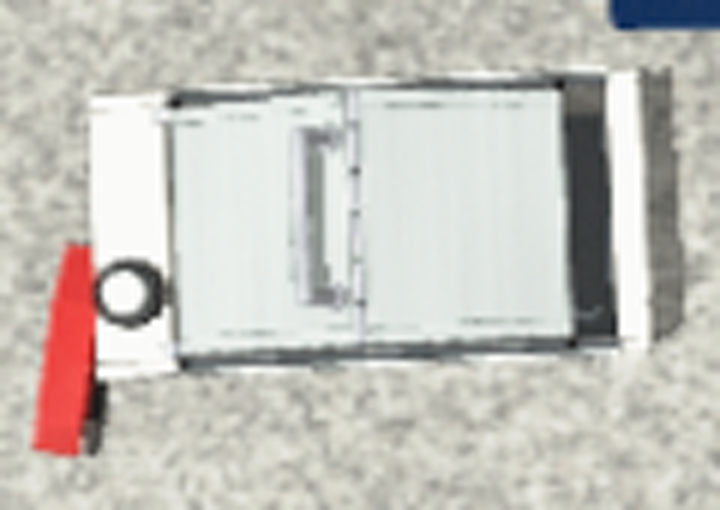

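View pics/top0b.png

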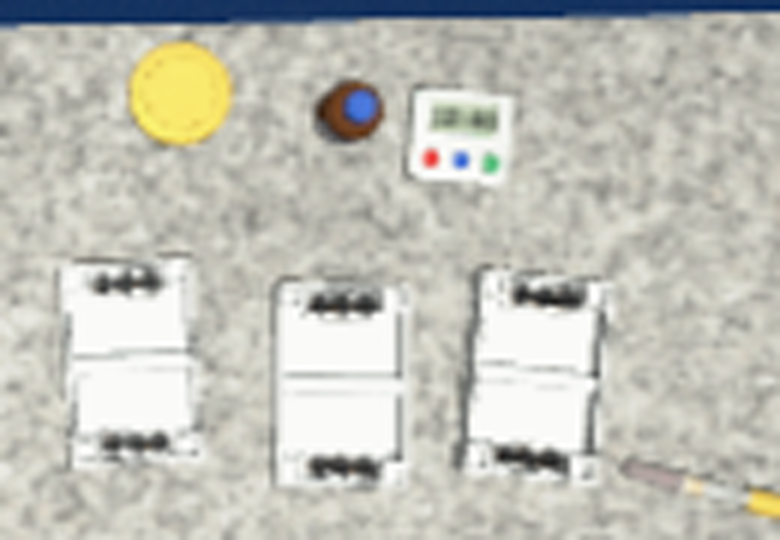

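```bash
python3 - <<'E'
from h import *
c=r.get_calibration('top')
for n,u,v,z in [('TL',92,95,.15),('BL',98,378,.15),('TR',638,70,.15),('BR',650,345,.15),('btn',128,292,.16),('barT',305,128,.27),('barB',320,305,.27),('foldT',350,90,.24),('foldB',362,338,.24),('edgeT',563,85,.15),('edgeB',575,340,.15),('hingeT',170,100,.15),('hingeB',178,360,.15)]:
    print(n,np.round(onz(c,145+u/6,160+v/6,z)*1e3))
for n,u,v,z in [('t1',130,357,.036),('t1l',70,358,.036),('t1r',188,352,.036),('t2l',280,376,.036),('t2r',400,376,.036),('t3l',475,368,.036),('t3r',598,381,.036),('t1TL',62,262,.03),('t1BR',198,458,.03),('cup',180,92,.07),('bot',360,106,.07),('timer',460,135,.018)]:
    print(n,np.round(onz(c,270+u/6,160+v/6,z)*1e3))
st()
E
```

```text
TL [630. 359. 150.]
BL [462. 356. 150.]
TR [639.  33. 150.]
BR [476.  28. 150.]
btn [512. 335. 160.]
barT [595. 211. 270.]
barB [500. 204. 270.]
foldT [619. 191. 240.]
foldB [482. 186. 240.]
edgeT [631.  78. 150.]
edgeB [479.  73. 150.]
hingeT [626. 312. 150.]
hingeB [471. 308. 150.]
t1 [ 465. -119.   36.]
t1l [465. -80.  36.]
t1r [ 468. -156.   36.]
t2l [ 452. -215.   36.]
t2r [ 450. -292.   36.]
t3l [ 455. -341.   36.]
t3r [ 445. -419.   36.]
t1TL [528. -77.  30.]
t1BR [ 399. -162.   30.]
cup [ 633. -151.   70.]
bot [ 622. -264.   70.]
timer [ 607. -340.   18.]
t 0.15 pos [ 212.3 -587.3  202.3] x [ 0.34  -0.94  -0.001] z [-0.001  0.001 -1.   ] F [ 0.4  0.3 -0.4] op 0.995 q [ 1.26  0.69 -0.19  1.57  0.16  0.9  -0.22]
```

Emit:
play_rows([
  [1,0,0,-40,0,0,0.175],
  [1,0,0,-40,0,0,0.175],
  [1,-48,-32,-14,0,0,0],
  [1,-48,-32,-14,0,0,0],
  [1,-48,-32,-14,0,0,0],
  [1,-48,-32,-14,0,0,0],
  [1,-48,-32,-14,0,0,0],
  [1,-48,-32,0,0,0,0],
])

```text
clock: 1.15
tool_pos: [0.4111, -0.2979, 0.3547]
eef_rot: [-0.698, 0.716, 0.002, 0.001]
contact_force: [0.7, 0.1, 0.3]
opening: 1.0
```

```bash
python3 - <<'E'
from h import *
st(); c,im=snap('wrist','w1'); print(-np.array(c['R']).T@c['t']); st()
E
```

```text
t 1.15 pos [ 411.1 -297.9  354.7] x [-0.026 -1.    -0.004] z [-0.002  0.004 -1.   ] F [0.7 0.1 0.3] op 1.0 q [ 0.63  0.37 -0.14  1.68  0.05  1.11 -1.12]
[ 0.49422011 -0.2993713   0.53559154]
t 1.2 pos [ 416.9 -288.3  354.4] x [-0.012 -1.    -0.011] z [ 0.001  0.011 -1.   ] F [2.6 5.6 0.4] op 0.999 q [ 0.63  0.37 -0.15  1.68  0.05  1.11 -1.12]
```

View pics/w1.png

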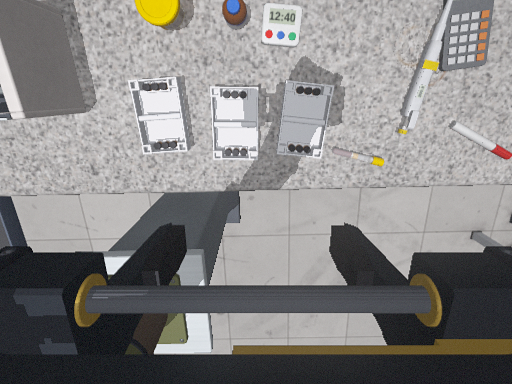

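Emit:
play_rows([
  [0,-60,-2,-5,0,0,0],
  [0,-60,-2,-5,0,0,0],
  [0,-60,-2,-5,0,0,0],
  [0,-60,-2,-5,0,0,0],
  [0,-60,-2,-5,0,0,0],
  [0,-60,-2,-5,0,0,0],
  [0,-60,-2,0,0,0,0],
  [0,0,0,0,0,0,0],
])

```text
clock: 2.2
tool_pos: [0.4337, 0.1362, 0.3879]
eef_rot: [-0.705, 0.709, 0.005, 0.005]
contact_force: [-0.1, -1.1, 0.2]
opening: 0.116
```

```bash
python3 - <<'E'
from h import *
st(); c,im=snap('wrist','w2'); print(-np.array(c['R']).T@c['t']); st()
E
```

```text
t 2.2 pos [433.7 136.2 387.9] x [-0.006 -1.    -0.013] z [-0.     0.013 -1.   ] F [-0.1 -1.1  0.2] op 0.116 q [-0.13  0.26 -0.36  1.74  0.09  1.15 -2.09]
[0.51637948 0.13469158 0.56892636]
t 2.25 pos [434.  132.9 387.7] x [-0.011 -1.    -0.011] z [-0.     0.011 -1.   ] F [ 1.3  0.2 -0.6] op 0.072 q [-0.12  0.26 -0.36  1.74  0.09  1.15 -2.09]
```

View pics/w2.png

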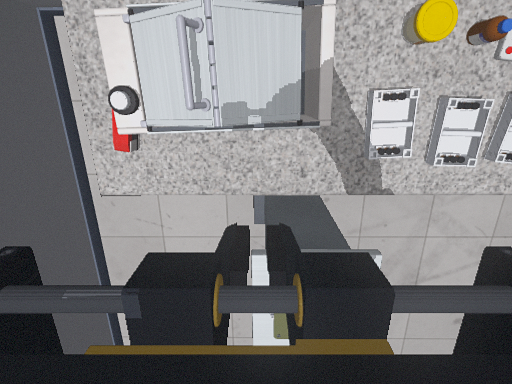

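```bash
python3 - <<'E'
import cv2
im=cv2.imread('pics/w2.png')
cv2.imwrite('pics/w2a.png',cv2.resize(im[0:160,80:345],None,fx=3,fy=3,interpolation=cv2.INTER_CUBIC))
E
```

```text
(no output)
```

View pics/w2a.png

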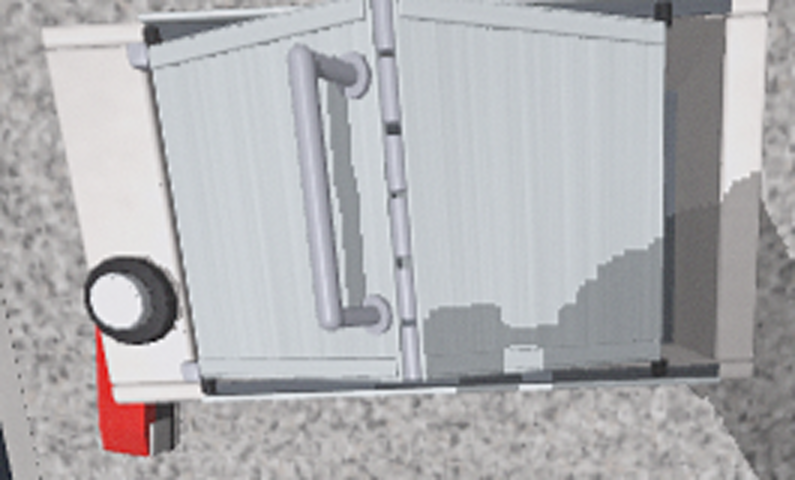

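```bash
python3 - <<'E'
from h import *
c=r.get_calibration('wrist')
for n,u,v,z in [('FL',117,400,.15),('FR',750,375,.15),('BL',43,30,.15),('BR',768,0,.15),('btn',115,300,.165),('barB',300,52,.233),('barF',330,320,.233),('hB',148,55,.15),('hF',196,370,.15),('eB',663,12,.155),('eF',660,368,.155)]:
    print(n,np.round(onz(c,80+u/3,v/3,z)*1e3,1))
E
```

```text
FL [465.5 350.8 150. ]
FR [474.8  26.7 150. ]
BL [630.7 355.8 150. ]
BR [637.6  30.6 150. ]
btn [514.5 335.7 165. ]
barB [599.9 218.8 233. ]
barF [506.4 216.3 233. ]
hB [620.2 309.8 150. ]
hF [480.1 307.8 150. ]
eB [632.3  77.5 155. ]
eF [479.2  73.  155. ]
```

Emit:
play_rows([
  [0,0,0,0,0,0,-0.187],
  [0,0,0,0,0,0,-0.187],
  [0,0,0,0,0,0,-0.187],
  [0,0,0,0,0,0,-0.187],
  [0,0,0,0,0,0,-0.187],
  [0,0,0,0,0,0,-0.187],
  [0,0,0,0,0,0,-0.187],
  [0,0,0,0,0,0,-0.187],
])

```text
clock: 3.25
tool_pos: [0.4344, 0.1128, 0.3848]
eef_rot: [0.999, -0.043, -0.003, 0.001]
contact_force: [-0.2, -0.9, 0.2]
opening: 0.007
```

```bash
python3 - <<'E'
from h import *
st(); step([.553,.188,.260],0.026)
E
```

```text
t 3.25 pos [434.4 112.8 384.8] x [ 0.996 -0.085 -0.006] z [-0.006 -0.003 -1.   ] F [-0.2 -0.9  0.2] op 0.007 q [ 0.13  0.29 -0.66  1.74  0.19  1.18 -0.67]
shift mm [112.6 -85.3 123.9]
rotvec [ 0.003  0.006 -0.111]
```

Emit:
play_rows([
  [0,28,-20,10,0,0,-0.11],
  [0,28,-20,30,0,0,0],
  [0,28,-20,30,0,0,0],
  [0,28,-20,30,0,0,0],
  [0,10,-4,20,0,0,0],
  [0,0,0,0,0,0,0],
  [0,0,0,0,0,0,0],
  [0,0,0,0,0,0,0],
])

```text
clock: 4.25
tool_pos: [0.562, 0.1768, 0.2602]
eef_rot: [1.0, 0.003, -0.003, 0.008]
contact_force: [-0.3, 0.2, 0.7]
opening: 0.006
```

```bash
python3 - <<'E'
from h import *
st(); step([.553,.192,.222],0.026)
snap('wrist','w3'); snap('side','s3',(120,170,290,330),4)
E
```

```text
t 4.25 pos [562.  176.8 260.2] x [ 1.     0.005 -0.005] z [-0.005 -0.017 -1.   ] F [-0.3  0.2  0.7] op 0.006 q [-0.05  0.63 -0.59  1.58  0.4   1.07 -0.76]
shift mm [ -8.7 -15.9  38. ]
rotvec [ 0.017  0.006 -0.021]
```

View pics/w3.png

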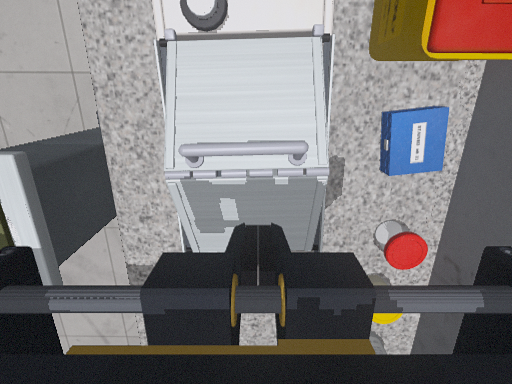

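View pics/s3.png

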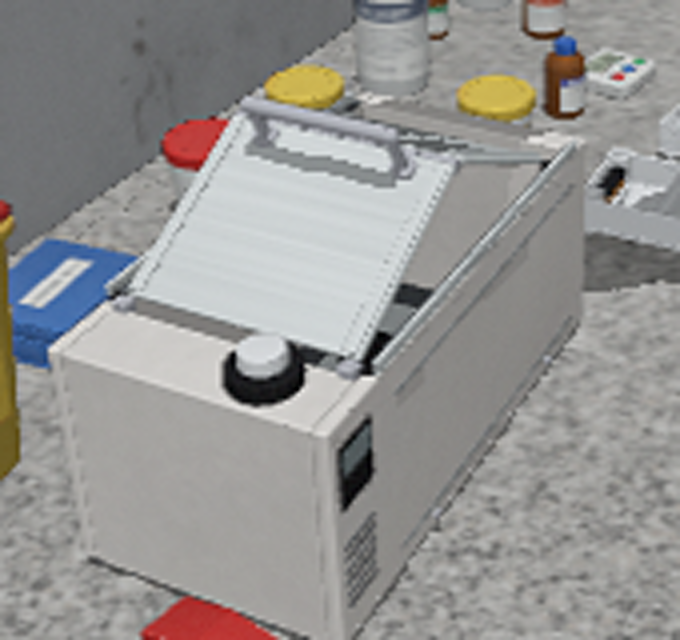

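```bash
python3 - <<'E'
from h import *
c,_=snap('side','s3b'); s,R=st(); print(proj(c,s['tool_pos']), proj(c,[.553,.217,.233]), proj(r.get_calibration('wrist'),s['tool_pos']))
E
```

```text
t 4.4 pos [562.2 177.5 260. ] x [ 1.     0.006 -0.005] z [-0.005 -0.016 -1.   ] F [-0.9 -0.7 -0.6] op 0.005 q [-0.06  0.63 -0.59  1.58  0.4   1.07 -0.76]
(np.float64(204.35796642672946), np.float64(180.49502399815157)) (np.float64(198.83551221175813), np.float64(199.0554236764269)) (np.float64(256.2410537164144), np.float64(216.01055441121238))
```

View pics/s3b.png

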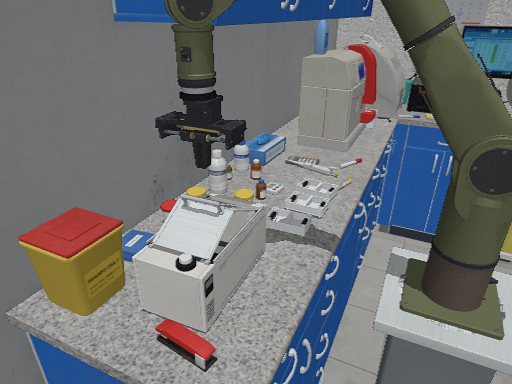

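```bash
python3 - <<'E'
import cv2
im=cv2.imread('pics/s3b.png')
cv2.imwrite('pics/s3c.png',cv2.resize(im[100:230,140:290],None,fx=5,fy=5,interpolation=cv2.INTER_CUBIC))
im=cv2.imread('pics/w3.png')
cv2.imwrite('pics/w3c.png',cv2.resize(im[150:260,190:330],None,fx=5,fy=5,interpolation=cv2.INTER_CUBIC))
E
```

```text
(no output)
```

View pics/s3c.png

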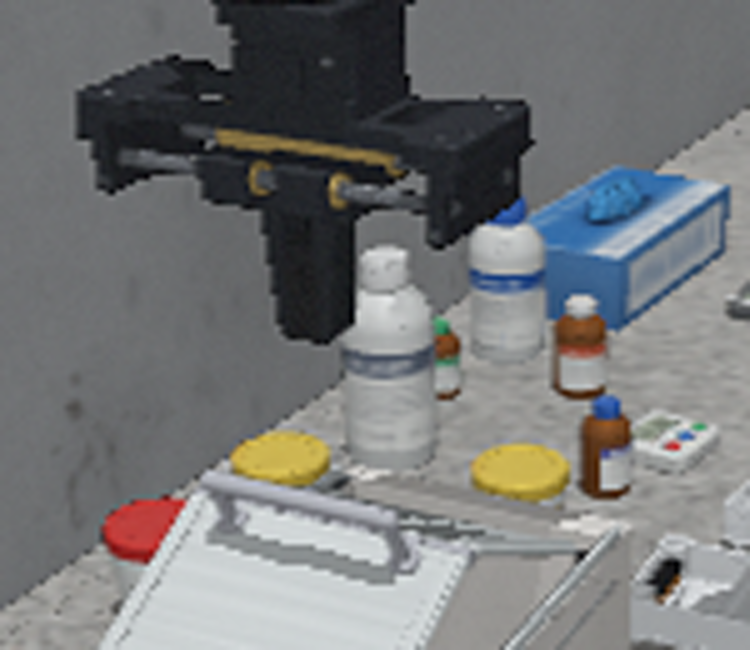

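View pics/w3c.png

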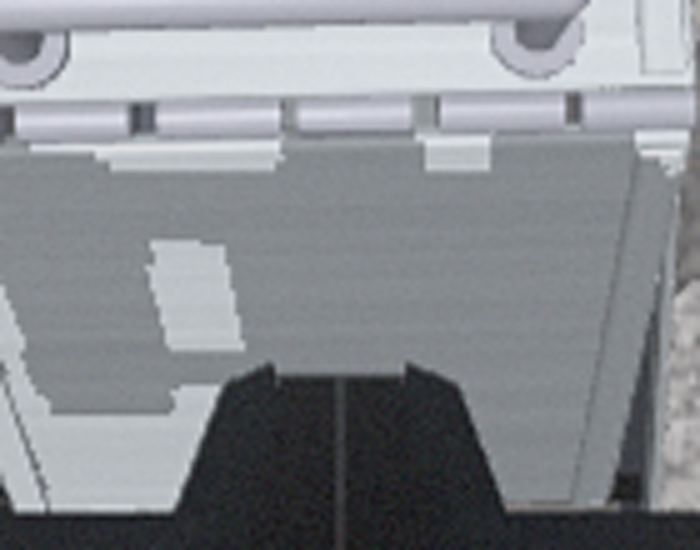

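```bash
python3 - <<'E'
from h import *
c=r.get_calibration('side');w=r.get_calibration('wrist');s,R=st()
for h in range(0,50,10):
    print(h,[np.round(proj(k,s['tool_pos']-R[:,2]*h/1e3+R[:,1]*dy/1e3)) for k in (c,w) for dy in (-9,0,9)])
print(R)
E
```

```text
t 4.4 pos [562.2 177.5 260. ] x [ 1.     0.006 -0.005] z [-0.005 -0.016 -1.   ] F [-0.9 -0.7 -0.6] op 0.005 q [-0.06  0.63 -0.59  1.58  0.4   1.07 -0.76]
0 [array([202., 182.]), array([204., 180.]), array([206., 179.]), array([256., 205.]), array([256., 216.]), array([256., 227.])]
10 [array([202., 178.]), array([204., 176.]), array([206., 175.]), array([256., 210.]), array([256., 222.]), array([256., 234.])]
20 [array([202., 174.]), array([204., 172.]), array([206., 171.]), array([256., 216.]), array([256., 229.]), array([256., 241.])]
30 [array([201., 170.]), array([203., 168.]), array([206., 167.]), array([256., 223.]), array([256., 236.]), array([256., 249.])]
40 [array([201., 166.]), array([203., 164.]), array([205., 163.]), array([256., 231.]), array([256., 244.]), array([256., 258.])]
[[ 0.9999687   0.00606652 -0.00507938]
 [ 0.00598241 -0.99984739 -0.01641336]
 [-0.00517818  0.01638246 -0.99985239]]
```

Emit:
play_rows([
  [0,-9,-8,19,0.017,0,-0.02],
  [0,0,-4,19,0,0,0],
  [0,0,0,2,0,0,0],
  [0,0,-6,0,0,0,0],
  [0,0,-6,0,0,0,0],
  [0,0,-6,0,0,0,0],
  [0,0,0,0,0,0,0],
  [0,0,0,0,0,0,0],
])

```text
clock: 5.4
tool_pos: [0.5541, 0.2101, 0.2241]
eef_rot: [1.0, 0.013, 0.001, -0.002]
contact_force: [0.4, -0.3, 0.2]
opening: 0.002
```

```bash
python3 - <<'E'
from h import *
st(); 
c,_=snap('wrist','w4'); snap('side','s4',(120,130,290,280),4)
E
```

```text
t 5.4 pos [554.1 210.1 224.1] x [1.    0.027 0.003] z [ 0.003  0.004 -1.   ] F [ 0.4 -0.3  0.2] op 0.002 q [-0.11  0.67 -0.59  1.63  0.43  0.97 -0.81]
```

View pics/w4.png

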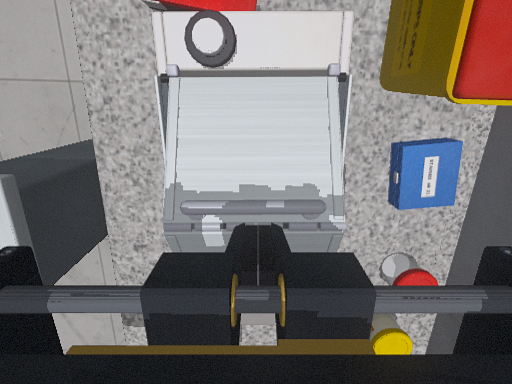

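View pics/s4.png

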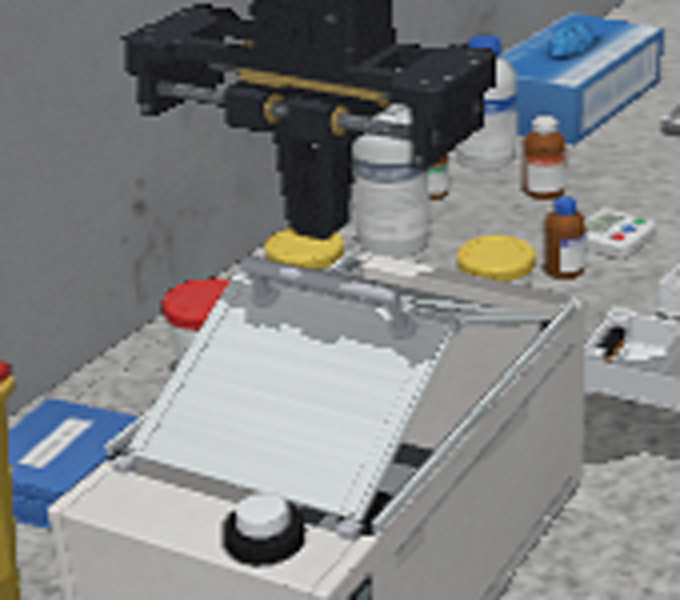

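Emit:
play_rows([
  [0,0,10,0,0,0,0],
  [0,0,9,0,0,0,0],
  [0,0,0,9,0,0,0],
  [0,0,0,9,0,0,0],
  [0,0,0,9,0,0,0],
  [0,0,0,2,0,0,0],
  [0,0,0,0,0,0,0],
  [0,0,0,0,0,0,0],
])

```text
clock: 6.5
tool_pos: [0.5543, 0.1889, 0.192]
eef_rot: [1.0, 0.013, 0.0, -0.002]
contact_force: [-0.4, -0.6, 0.0]
opening: 0.002
```

```bash
python3 - <<'E'
from h import *
st(); 
c,_=snap('wrist','w5'); snap('side','s5',(120,130,290,280),4)
E
```

```text
t 6.5 pos [554.3 188.9 192. ] x [1.    0.026 0.001] z [ 0.001  0.003 -1.   ] F [-0.4 -0.6  0. ] op 0.002 q [-0.08  0.7  -0.57  1.69  0.46  0.89 -0.81]
```

View pics/s5.png

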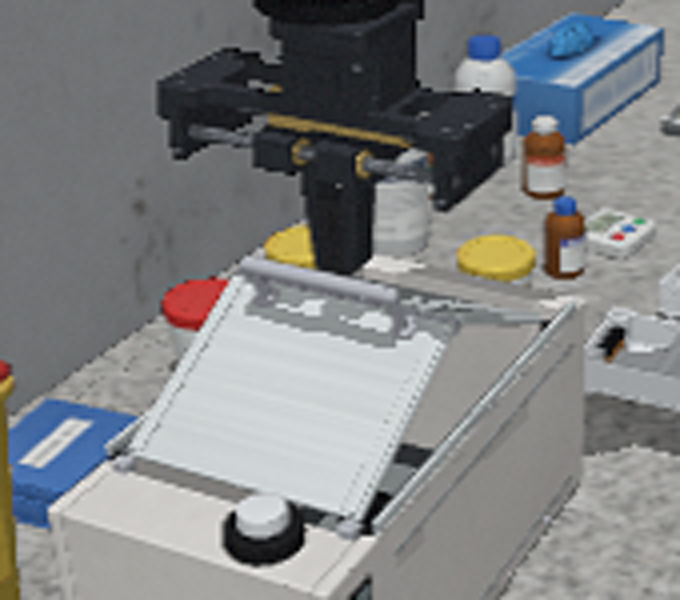

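```bash
python3 - <<'E'
from h import *
c=r.get_calibration('side')
for z in (.21,.22,.23,.24): print(z,[np.round((np.array(proj(c,[x,.185+dy,z]))-[120,130])*4) for x in (.537,.571) for dy in (-.005,.013)])
E
```

```text
0.21 [array([377., 291.]), array([360., 304.]), array([327., 279.]), array([310., 292.])]
0.22 [array([376., 275.]), array([360., 289.]), array([326., 263.]), array([309., 276.])]
0.23 [array([375., 260.]), array([359., 273.]), array([325., 248.]), array([308., 261.])]
0.24 [array([375., 244.]), array([358., 257.]), array([324., 232.]), array([306., 245.])]
```

Emit:
play_rows([
  [0,0,0,8,0,0,0],
  [0,0,-10,0,0,0,0],
  [0,0,-7,0,0,0,0],
  [0,0,-8,-5,0,0,0],
  [0,0,-9,-7,0,0,0],
  [0,0,-10,-7,0,0,0],
  [0,0,0,0,0,0,0],
  [0,0,0,0,0,0,0],
])

```text
clock: 7.6
tool_pos: [0.5535, 0.2251, 0.202]
eef_rot: [1.0, 0.011, -0.001, 0.008]
contact_force: [0.7, -2.8, -1.4]
opening: 0.008
```

```bash
python3 - <<'E'
from h import *
st(); 
c,_=snap('wrist','w6'); snap('side','s6',(120,130,290,280),4)
E
```

```text
t 7.6 pos [553.5 225.1 202. ] x [ 1.     0.021 -0.002] z [-0.001 -0.015 -1.   ] F [ 0.7 -2.8 -1.4] op 0.008 q [-0.16  0.7  -0.56  1.63  0.45  0.95 -0.86]
```

View pics/s6.png

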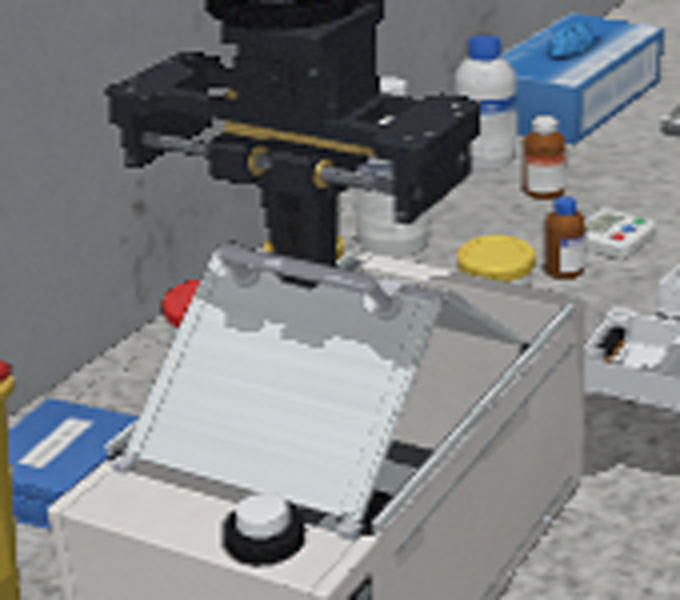

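Emit:
play_rows([
  [0,0,-12,-7,0.015,0,0],
  [0,0,-12,-6,0,0,0],
  [0,0,-12,-5,0,0,0],
  [0,0,-12,-4,0,0,0],
  [0,0,-12,-3,0,0,0],
  [0,0,-12,-2,0,0,0],
  [0,0,-12,-1,0,0,0],
  [0,0,0,0,0,0,0],
])

```text
clock: 8.7
tool_pos: [0.5504, 0.3144, 0.23]
eef_rot: [1.0, 0.011, -0.003, 0.001]
contact_force: [-0.2, -1.5, -1.6]
opening: 0.008
```

```bash
python3 - <<'E'
from h import *
st(); 
c,_=snap('wrist','w7'); snap('side','s7',(120,130,290,280),4)
E
```

```text
t 8.7 pos [550.4 314.4 230. ] x [ 1.     0.022 -0.005] z [-0.005 -0.001 -1.   ] F [-0.2 -1.5 -1.6] op 0.008 q [-0.29  0.72 -0.57  1.49  0.42  1.06 -0.93]
```

View pics/s7.png

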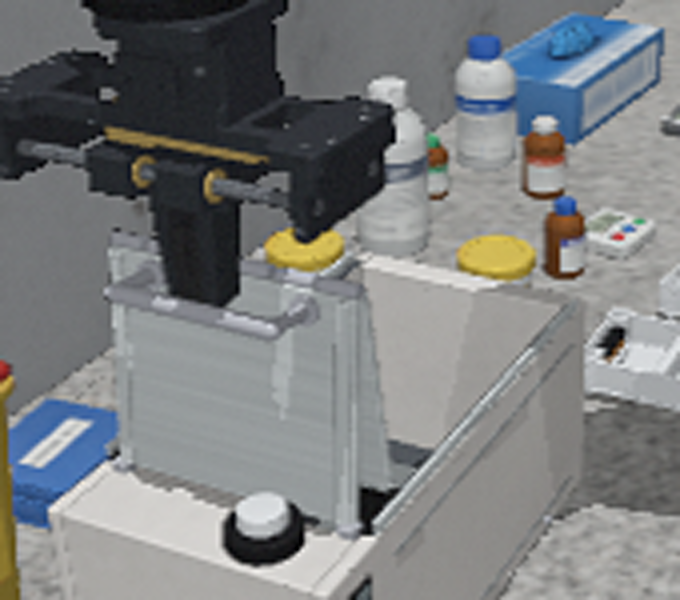

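View pics/w7.png

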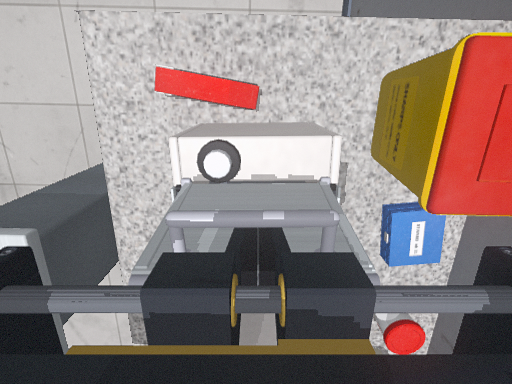

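Emit:
play_rows([
  [0,0,-8,0,0,0,0],
  [0,0,-8,0,0,0,0],
  [0,0,-8,0,0,0,0],
  [0,0,-8,0,0,0,0],
  [0,0,-8,0,0,0,0],
  [0,0,-8,0,0,0,0],
  [0,0,0,0,0,0,0],
  [0,0,0,0,0,0,0],
])

```text
clock: 9.8
tool_pos: [0.5502, 0.3106, 0.2318]
eef_rot: [0.999, -0.004, -0.01, 0.044]
contact_force: [0.1, -0.6, -0.8]
opening: 0.009
```

```bash
python3 - <<'E'
from h import *
st(); 
snap('side','s8',(120,130,290,280),4)
E
```

```text
t 9.8 pos [550.2 310.6 231.8] x [ 1.    -0.009 -0.019] z [-0.02  -0.087 -0.996] F [ 0.1 -0.6 -0.8] op 0.009 q [-0.35  0.74 -0.53  1.43  0.43  1.16 -0.98]
```

View pics/s8.png

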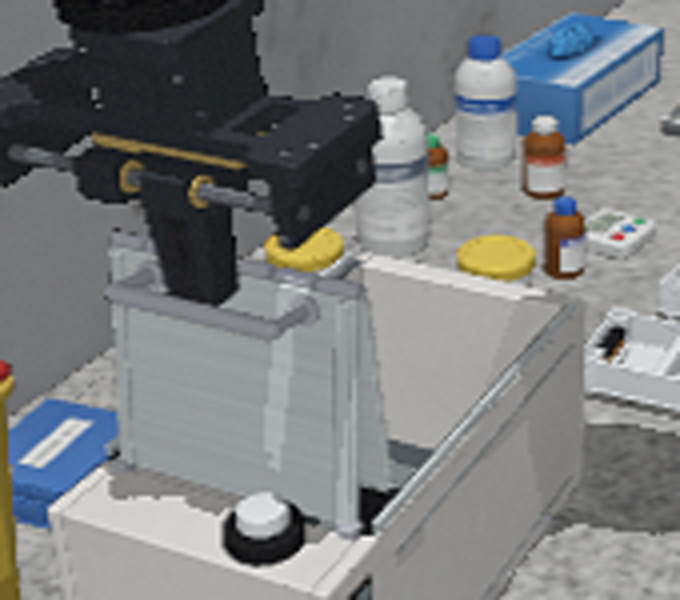

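```bash
python3 - <<'E'
from h import *
c=r.get_calibration('side')
P=np.array([.550,.3088,.150]); yaw=.026
def ch(x,y,z): return P+np.array([x*np.cos(yaw)-y*np.sin(yaw),x*np.sin(yaw)+y*np.cos(yaw),z])/1e3
for a in (1.2,1.3,1.4,1.45):
    C,S=np.cos(a),np.sin(a)
    print(a,[np.round((np.array(proj(c,ch(*p)))-[120,130])*4) for p in [(-45,-117*C+36*S,117*S+36*C),(45,-117*C+36*S,117*S+36*C),(-70,-258*C,0),(-70,-129*C,129*S)]])
E
```

```text
1.2 [array([299., 295.]), array([147., 260.]), array([434., 430.]), array([383., 276.])]
1.3 [array([285., 306.]), array([132., 269.]), array([413., 453.]), array([371., 279.])]
1.4 [array([271., 319.]), array([116., 281.]), array([390., 477.]), array([357., 284.])]
1.45 [array([264., 326.]), array([108., 288.]), array([378., 490.]), array([350., 288.])]
```

Emit:
play_rows([
  [0,0,-6,0,0.08,0.02,0],
  [0,0,-6,0,0.03,0,0],
  [0,0,-6,0,0.03,0,0],
  [0,0,14,0,0,0,0],
  [0,0,0,-30,0,0,0],
  [0,0,0,-40,0,0,0],
  [0,0,20,-40,0,0,0],
  [1,0,0,0,0,0,0],
])

```text
clock: 10.85
tool_pos: [0.5511, 0.2819, 0.343]
eef_rot: [1.0, -0.005, 0.001, -0.022]
contact_force: [0.2, -0.0, 0.1]
opening: 0.091
```

```bash
python3 - <<'E'
from h import *
st(); step([.50,.161,.40],1.597)
snap('side','s9',(120,130,290,280),4)
E
```

```text
t 10.85 pos [551.1 281.9 343. ] x [ 1.    -0.01   0.002] z [ 0.002  0.044 -0.999] F [ 0.2 -0.   0.1] op 0.091 q [-0.19  0.59 -0.62  1.39  0.32  1.24 -0.84]
shift mm [-49.7 118.8 -62.4]
rotvec [-0.033 -0.037 -1.607]
```

View pics/s9.png

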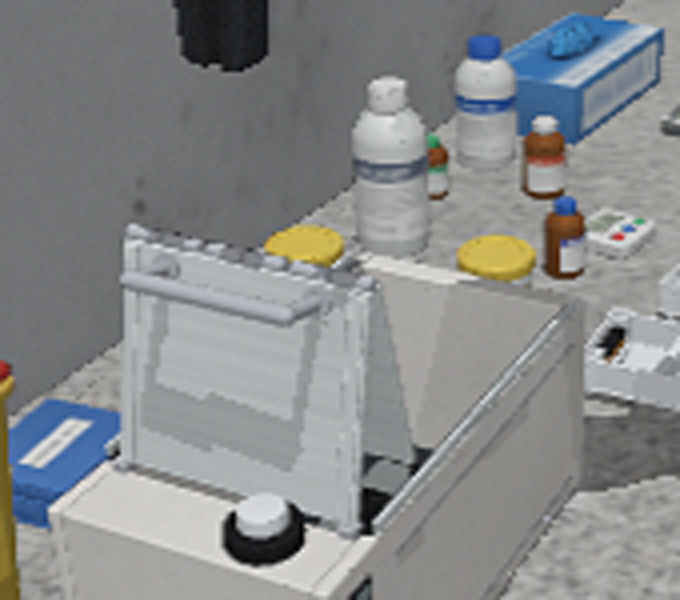

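Emit:
play_rows([
  [0,0,24,0,-0.044,0,-0.03],
  [0,0,24,0,0,0,0],
  [0,0,0,40,0,0,0],
  [0,0,0,40,0,0,0],
  [0,0,0,30,0,0,0],
  [0,0,-10,0,0,0,0],
  [0,0,-10,0,0,0,0],
  [0,0,0,0,0,0,0],
])

```text
clock: 11.9
tool_pos: [0.5454, 0.2498, 0.2213]
eef_rot: [1.0, 0.018, -0.005, 0.007]
contact_force: [-0.0, -1.0, -0.6]
opening: 0.005
```

```bash
python3 - <<'E'
from h import *
st(); 
snap('side','s10',(120,130,290,280),4)
E
```

```text
t 11.9 pos [545.4 249.8 221.3] x [ 0.999  0.036 -0.01 ] z [-0.01  -0.014 -1.   ] F [-0.  -1.  -0.6] op 0.005 q [-0.19  0.69 -0.58  1.59  0.43  1.   -0.87]
```

View pics/s10.png

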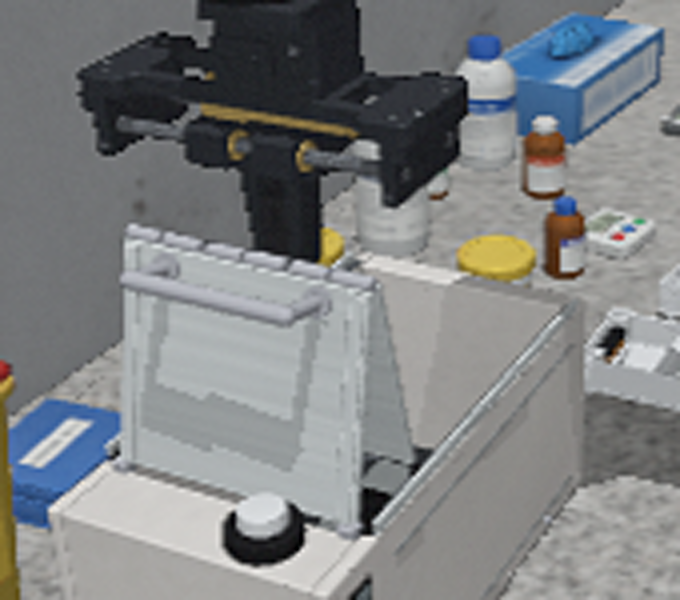

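Now push +y until it stalls.

Emit:
play_rows([
  [0,0,-8,-2,0.01,0,0],
  [0,0,-8,-2,0,0,0],
  [0,0,-8,0,0,0,0],
  [0,0,-8,0,0,0,0],
  [0,0,-8,0,0.01,0,0],
  [0,0,-8,0,0.02,0,0],
  [0,0,-8,0,0.02,0,0],
  [0,0,-8,0,0.02,0,0],
])

```text
clock: 12.95
tool_pos: [0.5452, 0.275, 0.2267]
eef_rot: [1.0, 0.007, -0.009, 0.002]
contact_force: [-3.2, -15.6, 10.8]
opening: 0.007
```

```bash
python3 - <<'E'
from h import *
st(); 
snap('side','s11',(120,130,290,280),4)
E
```

```text
t 12.95 pos [545.2 275.  226.7] x [ 1.     0.013 -0.018] z [-0.018 -0.003 -1.   ] F [ -3.2 -15.6  10.8] op 0.007 q [-0.22  0.7  -0.58  1.55  0.41  1.03 -0.9 ]
```

View pics/s11.png

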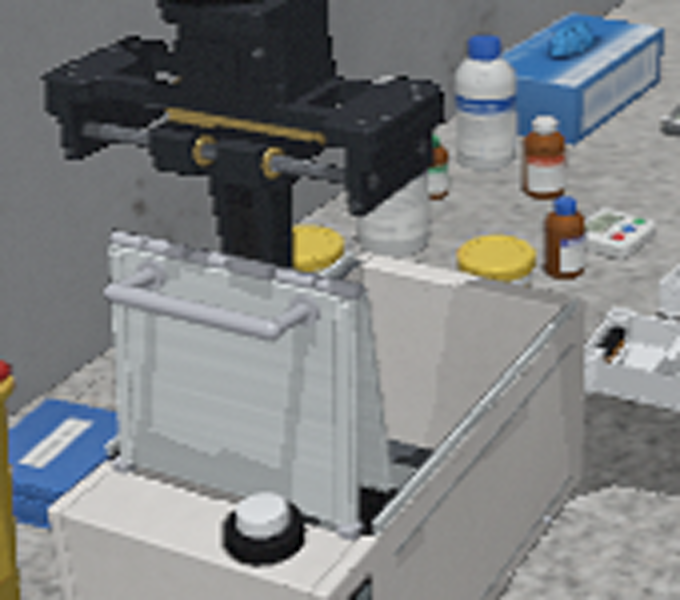

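Emit:
play_rows([
  [0,0,25,0,0,0,0],
  [0,0,25,-10,0,0,0],
  [0,0,30,-40,0,0,0],
  [0.7,0,0,-50,0,0,-0.187],
  [0.7,0,0,-40,0,0,-0.187],
  [0.7,0,0,0,0,0,-0.187],
  [0.7,0,0,0,0,0,-0.187],
  [0.7,0,0,0,0,0,-0.187],
])

```text
clock: 14.0
tool_pos: [0.55, 0.2009, 0.374]
eef_rot: [0.887, 0.462, -0.004, -0.006]
contact_force: [-0.1, 0.3, -0.4]
opening: 0.547
```

```bash
python3 - <<'E'
from h import *
st(); step([.57,.161,.36],1.597)
E
```

```text
t 14.0 pos [550.  200.9 374. ] x [ 0.574  0.819 -0.   ] z [-0.012  0.008 -1.   ] F [-0.1  0.3 -0.4] op 0.547 q [ 0.06  0.59 -0.9   1.39  0.45  1.38  0.12]
shift mm [-21.2  39.5  13.4]
rotvec [-0.014 -0.004 -0.637]
```

Emit:
play_rows([
  [0.7,0,0,0,0,0,-0.16],
  [0.7,0,0,0,0,0,-0.16],
  [0.7,0,0,0,0,0,-0.16],
  [0.7,0,0,0,0,0,-0.16],
  [0.7,-20,10,0,0,0,0],
  [0.7,-20,10,0,0,0,0],
  [0.7,0,0,0,0,0,0],
  [0.7,0,0,0,0,0,0],
])

```text
clock: 15.0
tool_pos: [0.5725, 0.1721, 0.3753]
eef_rot: [0.685, 0.728, 0.005, -0.011]
contact_force: [0.0, 0.4, 0.4]
opening: 0.7
```

```bash
python3 - <<'E'
from h import *
st(); snap('wrist','w12'); snap('top','t12',(145,160,265,245),6)
E
```

```text
t 15.0 pos [572.5 172.1 375.3] x [-0.06   0.998  0.024] z [-0.009  0.023 -1.   ] F [0.  0.4 0.4] op 0.7 q [ 0.18  0.66 -1.08  1.35  0.55  1.44  0.77]
```

View pics/w12.png

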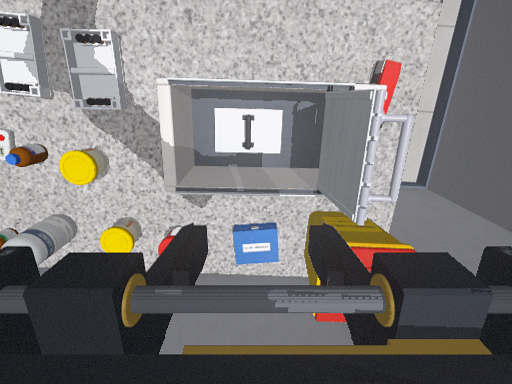

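View pics/t12.png

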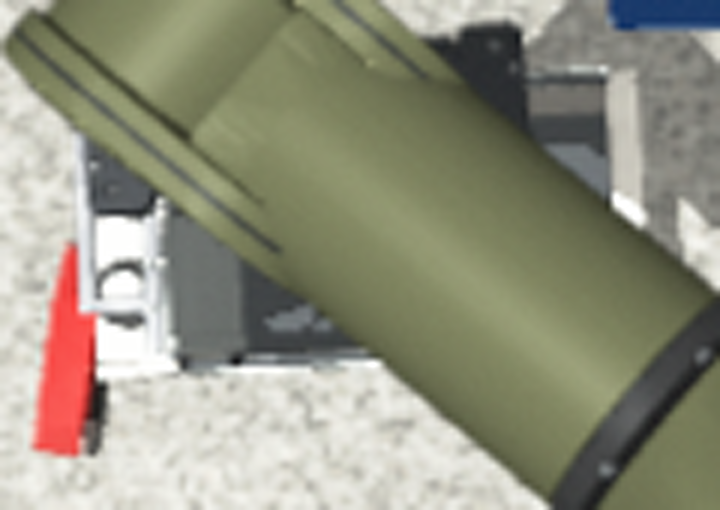

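```bash
python3 - <<'E'
from h import *
im=cv2.imread('pics/w12.png')
o=cv2.resize(im[75:200,155:415],None,fx=3,fy=3,interpolation=cv2.INTER_CUBIC); cv2.imwrite('pics/w12a.png',o)
c=r.get_calibration('wrist')
g=cv2.cvtColor(im,cv2.COLOR_BGR2GRAY)
m=np.zeros_like(g); m[100:160,205:290]=255
pl=((g>215)&(m>0)).astype(np.uint8)
cs=max(cv2.findContours(pl,0,2)[0],key=cv2.contourArea); rc=cv2.minAreaRect(cs); print(rc)
for p in cv2.boxPoints(rc): print(p,np.round(onz(c,*p,.027)*1e3,1))
print('c',onz(c,*rc[0],.027)*1e3)
b=((g<70)&(m>0)&(cv2.fillPoly(np.zeros_like(g),[np.int32(cv2.boxPoints(rc))],1)>0)).astype(np.uint8)
cs=max(cv2.findContours(b,0,2)[0],key=cv2.contourArea); rb=cv2.minAreaRect(cs); print(rb)
for p in cv2.boxPoints(rb): print(p,np.round(onz(c,*p,.05)*1e3,1))
print('bar',onz(c,*rb[0],.045)*1e3)
E
```

```text
((247.95925903320312, 130.08868408203125), (67.02925872802734, 43.447261810302734), 1.468800663948059)
[213.8988 150.9461] [596.8  96.1  27. ]
[215.01248 107.51312] [514.1  97.3  27. ]
[282.0197  109.23126] [509.7 223.7  27. ]
[280.90604 152.66425] [592.8 228.9  27. ]
c [552.35621845 161.24043412  27.        ]
((249.0, 148.0), (0.0, 0.0), 0.0)
[249. 148.] [583. 165.  50.]
[249. 148.] [583. 165.  50.]
[249. 148.] [583. 165.  50.]
[249. 148.] [583. 165.  50.]
bar [583.86034782 164.9776365   45.        ]
```

View pics/w12a.png

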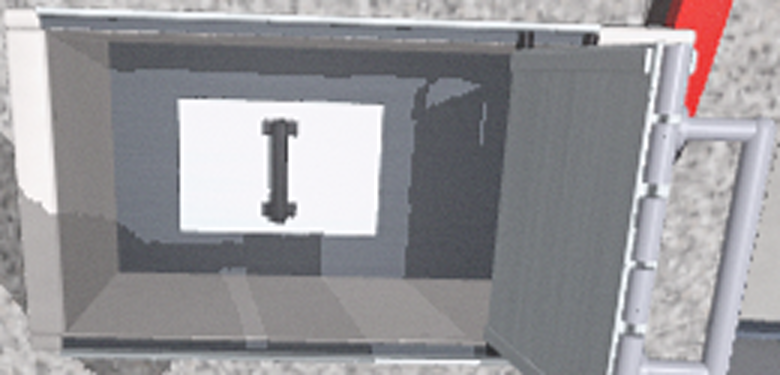

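```bash
python3 - <<'E'
from h import *
c=r.get_calibration('wrist'); print(onz(c,248.5,131.7,.042)*1e3)
st(); step([.553,.161,.30],1.602)
E
```

```text
[553.6023904  162.48812529  42.        ]
t 15.1 pos [572.5 171.8 375.3] x [-0.06   0.998  0.023] z [-0.009  0.022 -1.   ] F [-0.4 -0.8  0.1] op 0.703 q [ 0.18  0.66 -1.08  1.35  0.55  1.44  0.77]
shift mm [-11.3 -19.5  75.2]
rotvec [-0.008 -0.023  0.029]
```

Emit:
play_rows([
  [0.45,-6,-10,0,-0.008,-0.023,0.03],
  [0.45,-5,-9,25,0,0,0],
  [0.45,0,0,50,0,0,0],
  [0.45,0,0,40,0,0,0],
  [0.45,0,0,30,0,0,0],
  [0.45,0,0,10,0,0,0],
  [0.45,0,0,0,0,0,0],
  [0.45,0,0,0,0,0,0],
])

```text
clock: 16.1
tool_pos: [0.5527, 0.1681, 0.2204]
eef_rot: [0.694, 0.72, 0.004, 0.001]
contact_force: [-0.1, -0.2, 1.3]
opening: 0.448
```

```bash
python3 - <<'E'
from h import *
st(); step([.553,.161,.02],1.602); snap('wrist','w13'); snap('side','s13',(120,100,290,250),4)
E
```

```text
t 16.1 pos [552.7 168.1 220.4] x [-0.038  0.999  0.005] z [ 0.007  0.005 -1.   ] F [-0.1 -0.2  1.3] op 0.448 q [ 0.16  0.76 -0.99  1.68  0.71  1.09  0.57]
shift mm [ -8.1  -1.4 200.3]
rotvec [ 0.007 -0.005  0.007]
```

View pics/w13.png

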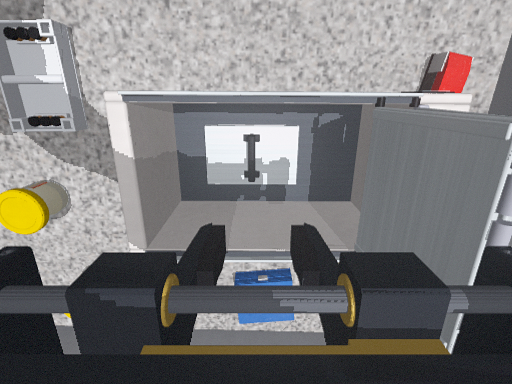

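View pics/s13.png

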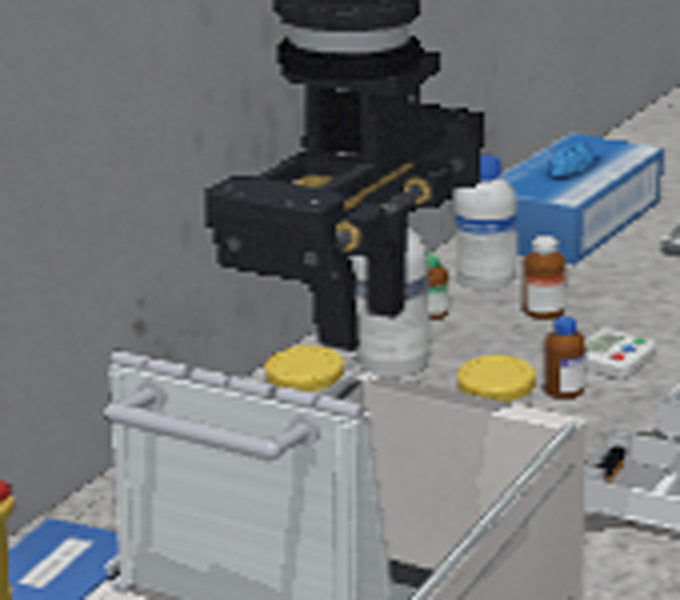

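```bash
python3 - <<'E'
from h import *
c=r.get_calibration('wrist'); 
for p,z in [((252,136),.05),((252,180),.05),((252,158),.045),((206,125),.027),((298,126),.027),((205,183),.027),((299,184),.027)]: print(np.round(onz(c,*p,z)*1e3,1))
E
```

```text
[522.4 161.9  50. ]
[582.  163.7  50. ]
[552.5 162.7  45. ]
[513.2  98.7  27. ]
[509.9 223.8  27. ]
[596.4  95.2  27. ]
[593.  232.5  27. ]
```

Emit:
play_rows([
  [0.45,-5,-1,10,0.007,0,0.005],
  [0.45,-3,0,35,0,0,0],
  [0.45,0,0,40,0,0,0],
  [0.45,0,0,35,0,0,0],
  [0.45,0,0,20,0,0,0],
  [0.45,0,0,10,0,0,0],
  [0.45,0,0,0,0,0,0],
  [0.45,0,0,0,0,0,0],
])

```text
clock: 17.2
tool_pos: [0.5563, 0.1596, 0.0683]
eef_rot: [0.697, 0.717, 0.005, 0.0]
contact_force: [0.3, 0.1, -0.1]
opening: 0.449
```

```bash
python3 - <<'E'
from h import *
st(); step([.553,.162,.0],1.602); snap('wrist','w14'); snap('side','s14',(120,100,290,250),4)
E
```

```text
t 17.2 pos [556.3 159.6  68.3] x [-0.027  1.     0.007] z [ 0.007  0.007 -1.   ] F [ 0.3  0.1 -0.1] op 0.449 q [ 0.1   0.95 -0.84  1.81  0.94  0.83  0.38]
shift mm [ 2.  -3.7 68.3]
rotvec [ 0.007 -0.007 -0.004]
```

View pics/w14.png

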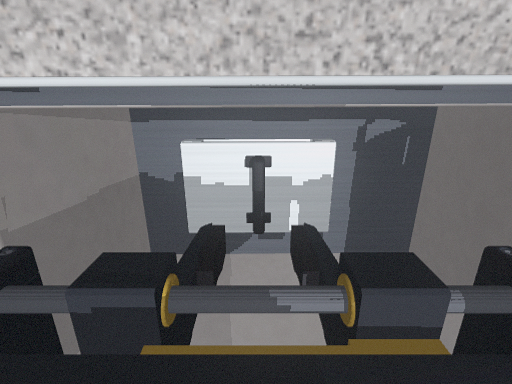

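View pics/s14.png

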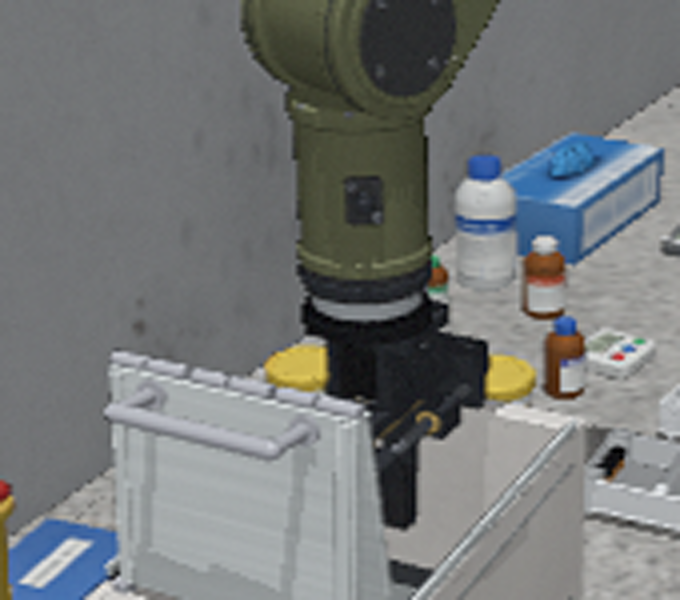

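Emit:
play_rows([
  [0.45,1,-2,15,0.007,-0.007,-0.004],
  [0.45,1,-1,20,0,0,0],
  [0.45,0,0,15,0,0,0],
  [0.45,0,0,8,0,0,0],
  [0.45,0,0,5,0,0,0],
  [0.45,0,0,3,0,0,0],
  [0.45,0,0,0,0,0,0],
  [0.45,0,0,0,0,0,0],
])

```text
clock: 18.3
tool_pos: [0.5535, 0.162, -0.0019]
eef_rot: [0.696, 0.718, 0.0, 0.0]
contact_force: [-0.4, -0.4, 0.2]
opening: 0.452
```

```bash
python3 - <<'E'
from h import *
st(); step([.553,.162,.0],1.602); snap('wrist','w15')
E
```

```text
t 18.3 pos [553.5 162.   -1.9] x [-0.032  1.    -0.   ] z [ 0.001 -0.    -1.   ] F [-0.4 -0.4  0.2] op 0.452 q [ 0.05  1.04 -0.75  1.82  1.06  0.74  0.29]
shift mm [ 0.  -0.5 -1.9]
rotvec [0.001 0.    0.   ]
```

View pics/w15.png

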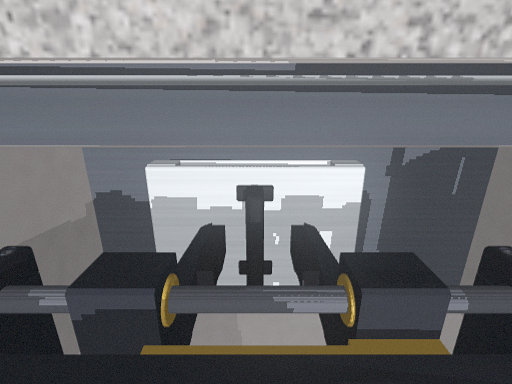

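Emit:
play_rows([
  [0.45,0,0,3,0,0,0],
  [0.0,0,0,0,0,0,0],
  [0.0,0,0,0,0,0,0],
  [0.0,0,0,0,0,0,0],
  [0.0,0,0,0,0,0,0],
  [0.0,0,0,0,0,0,0],
  [0.0,0,0,0,0,0,0],
  [0.0,0,0,0,0,0,0],
], grip_force=35)

```text
clock: 19.35
tool_pos: [0.5539, 0.1617, -0.0045]
eef_rot: [0.696, 0.718, 0.0, 0.001]
contact_force: [0.2, -0.5, -0.7]
opening: 0.113
```

```bash
python3 - <<'E'
from h import *
st(); snap('wrist','w16')
E
```

```text
t 19.35 pos [553.9 161.7  -4.5] x [-0.031  1.    -0.001] z [ 0.002 -0.001 -1.   ] F [ 0.2 -0.5 -0.7] op 0.113 q [ 0.05  1.05 -0.75  1.82  1.07  0.74  0.28]
```

View pics/w16.png

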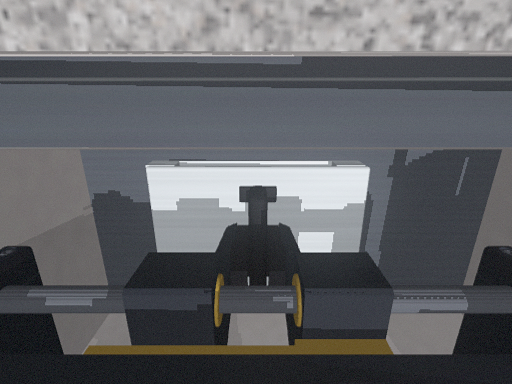

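```bash
python3 - <<'E'
from h import *
c=r.get_calibration('top')
for u,v in [(180,262),(240,261),(300,260)]: print(np.round(onz(c,u,v,0)*1e3))
E
```

```text
[305. 323.   0.]
[305.  85.   0.]
[ 305. -152.    0.]
```

Emit:
play_rows([
  [0,0,0,-15,0,0,0],
  [0,0,0,-25,0,0,0],
  [0,0,0,-35,0,0,0],
  [0,0,0,-45,0,0,0],
  [0,0,0,-45,0,0,0],
  [0,0,0,-45,0,0,0],
  [0,0,0,-30,0,0,0],
  [0,0,0,0,0,0,0],
])

```text
clock: 20.4
tool_pos: [0.5512, 0.1629, 0.2477]
eef_rot: [0.694, 0.72, 0.0, 0.0]
contact_force: [0.3, -0.0, -1.6]
opening: 0.108
```

```bash
python3 - <<'E'
from h import *
st(); snap('side','s17',(120,60,290,210),4)
E
```

```text
t 20.4 pos [551.2 162.9 247.7] x [-0.036  0.999  0.   ] z [ 0.  0. -1.] F [ 0.3 -0.  -1.6] op 0.108 q [ 0.18  0.73 -1.01  1.64  0.67  1.15  0.61]
```

View pics/s17.png

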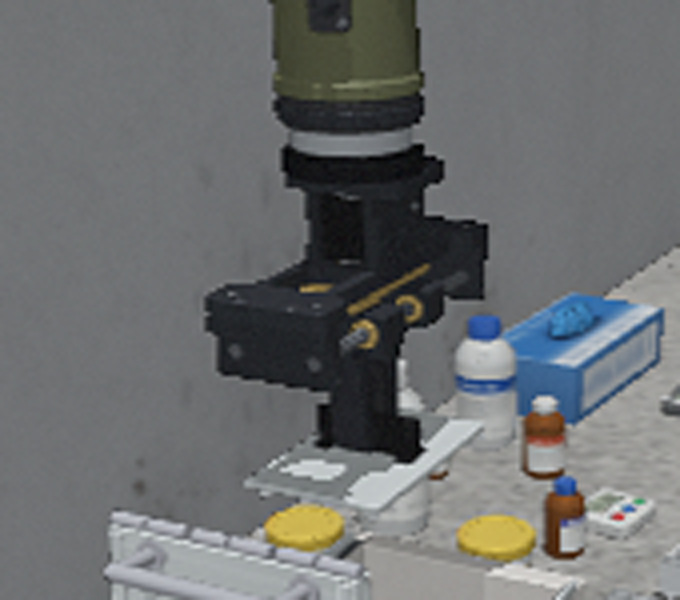

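Emit:
play_rows([
  [0,-3,-30,0,0,0,0],
  [0,-3,-45,0,0,0,0],
  [0,-3,-45,0,0,0,0],
  [0,-3,-32,10,0,0,-0.03],
  [0,0,-4,40,0,0,0],
  [0,0,0,45,0,0,0],
  [0,0,0,45,0,0,0],
  [0,0,0,20,0,0,0],
])

```text
clock: 21.45
tool_pos: [0.3802, 0.137, 0.0747]
eef_rot: [0.683, 0.731, -0.009, -0.005]
contact_force: [0.2, -0.1, -2.3]
opening: 0.109
```

```bash
python3 - <<'E'
from h import *
st(); step([.395,.15,-.016],1.571);snap('side','s18')
E
```

```text
t 21.45 pos [380.2 137.   74.7] x [-0.068  0.998 -0.006] z [-0.019 -0.007 -1.   ] F [ 0.2 -0.1 -2.3] op 0.109 q [-0.01  0.79 -0.74  2.28  1.15  0.54 -0.04]
shift mm [12.5 17.4 90.3]
rotvec [-0.02   0.006  0.068]
```

View pics/s18.png

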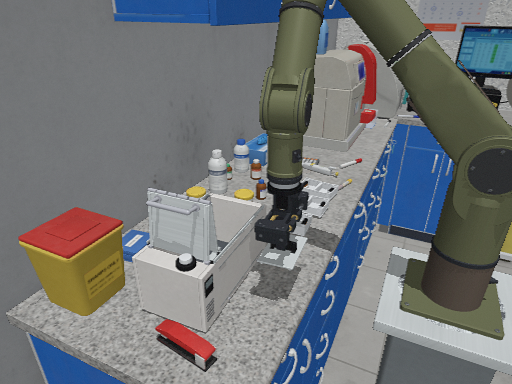

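Emit:
play_rows([
  [0,6,9,20,-0.02,0.006,0.06],
  [0,0,9,25,0,0,0],
  [0,0,0,20,0,0,0],
  [0,0,0,12,0,0,0],
  [0,0,0,5,0,0,0],
  [0,0,0,3,0,0,0],
  [0,0,0,0,0,0,0],
  [0,0,0,0,0,0,0],
])

```text
clock: 22.5
tool_pos: [0.3933, 0.1418, -0.0155]
eef_rot: [0.705, 0.709, -0.004, -0.002]
contact_force: [0.3, -0.8, -1.2]
opening: 0.112
```

```bash
python3 - <<'E'
from h import *
st()
E
```

```text
t 22.5 pos [393.3 141.8 -15.5] x [-0.006  1.    -0.003] z [-0.009 -0.003 -1.   ] F [ 0.3 -0.8 -1.2] op 0.112 q [-0.09  0.97 -0.6   2.29  1.6   0.48 -0.49]
```

Emit:
play_rows([
  [0,0,0,3,0,0,0],
  [0,0,0,2,0,0,0],
  [0.45,0,0,0,0,0,0],
  [0.45,0,0,0,0,0,0],
  [0.45,0,0,0,0,0,0],
  [0.45,0,0,-15,0,0,0],
  [0.45,0,0,-40,0,0,0],
  [0.45,0,0,-50,0,0,0],
])

```text
clock: 23.5
tool_pos: [0.3931, 0.1416, 0.0834]
eef_rot: [0.704, 0.71, -0.006, -0.003]
contact_force: [0.8, -0.6, 0.8]
opening: 0.449
```

```bash
python3 - <<'E'
from h import *
st();snap('wrist','w19')
E
```

```text
t 23.5 pos [393.1 141.6  83.4] x [-0.008  1.    -0.005] z [-0.012 -0.005 -1.   ] F [ 0.8 -0.6  0.8] op 0.449 q [-0.05  0.75 -0.65  2.25  1.04  0.5   0.03]
```

View pics/w19.png

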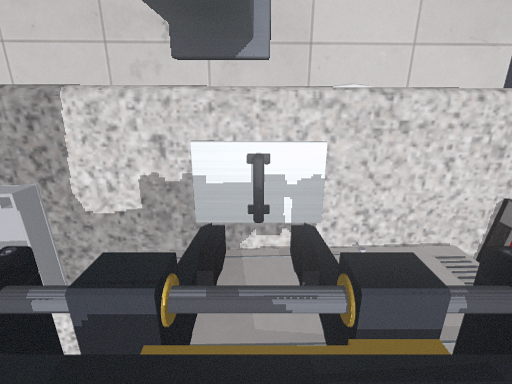

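Emit:
play_rows([
  [0.45,0,0,-50,0.0,0,0.187],
  [0.45,0,0,-50,0,0,0.187],
  [0.45,0,0,0,0,0,0.187],
  [0.45,0,0,0,0,0,0.187],
  [0.45,0,0,0,0,0,0.187],
  [0.45,0,0,0,0,0,0.187],
  [0.45,0,0,0,0,0,0.187],
  [0.45,0,0,0,0,0,0.187],
])

```text
clock: 24.55
tool_pos: [0.3942, 0.1428, 0.1922]
eef_rot: [0.999, 0.036, -0.004, 0.0]
contact_force: [-0.3, -0.2, -0.1]
opening: 0.451
```

```bash
python3 - <<'E'
from h import *
st();step([.46,-.10,.2],0)
E
```

```text
t 24.55 pos [394.2 142.8 192.2] x [ 0.997  0.073 -0.007] z [-0.007 -0.    -1.   ] F [-0.3 -0.2 -0.1] op 0.451 q [-0.14  0.48 -0.46  2.15  0.37  0.59 -0.8 ]
shift mm [ 47.9 246.9  -8.2]
rotvec [0.    0.007 0.073]
```

Emit:
play_rows([
  [0.45,10,30,-5,0,0,0.07],
  [0.45,14,50,-5,0,0,0],
  [0.45,15,55,0,0,0,0],
  [0.45,15,55,0,0,0,0],
  [0.45,10,50,0,0,0,0],
  [0.45,0,10,0,0,0,0],
  [0.45,0,0,0,0,0,0],
  [0.45,0,0,0,0,0,0],
])

```text
clock: 25.55
tool_pos: [0.4623, -0.1096, 0.2011]
eef_rot: [1.0, 0.004, -0.004, -0.001]
contact_force: [0.1, 0.5, 0.8]
opening: 0.452
```

```bash
python3 - <<'E'
from h import *
st();snap('wrist','w20')
E
```

```text
t 25.55 pos [ 462.3 -109.6  201.1] x [ 1.     0.008 -0.007] z [-0.007  0.002 -1.   ] F [0.1 0.5 0.8] op 0.452 q [ 0.45  0.53 -0.48  1.99  0.37  0.71 -0.25]
```

View pics/w20.png

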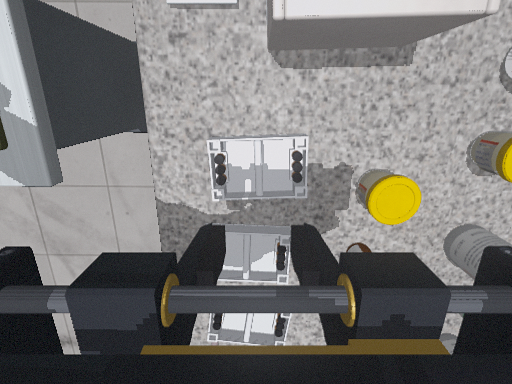

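```bash
cat >> h.py <<'E'
def zoom(name,out,crop,k):
    im=cv2.imread(f'pics/{name}.png'); cv2.imwrite(f'pics/{out}.png',cv2.resize(im[crop[1]:crop[3],crop[0]:crop[2]],None,fx=k,fy=k,interpolation=cv2.INTER_CUBIC))
def quad(c,pts,crop,k,z):
    P=[onz(c,crop[0]+(u+.5)/k-.5,crop[1]+(v+.5)/k-.5,z)*1e3 for u,v in pts]
    P=np.array(P)[:,:2]; print(np.round(P,1),'sides',np.round([np.linalg.norm(P[i]-P[(i+1)%4]) for i in range(4)],1),'mid',np.round(P.mean(0),1))
    e=(P[1]-P[0]+P[2]-P[3]); print('edge01 ang',np.round(np.degrees(np.arctan2(e[1],e[0])),2)); e=(P[3]-P[0]+P[2]-P[1]); print('edge03 ang',np.round(np.degrees(np.arctan2(e[1],e[0])),2))
E
python3 -c "
from h import *
zoom('w20','w20a',(195,120,325,215),6)"
```

```text
(no output)
```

View pics/w20a.png

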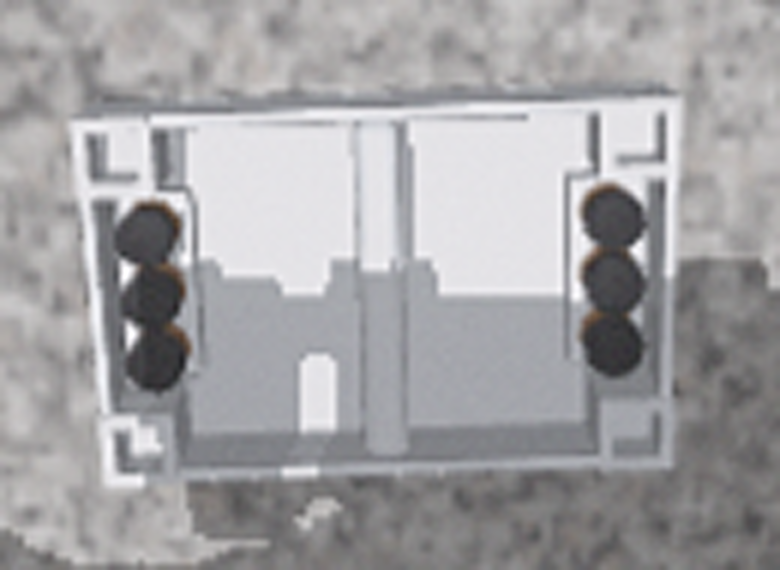

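```bash
python3 - <<'E'
from h import *
c=r.get_calibration('wrist'); cr=(195,120,325,215)
quad(c,[(75,122),(682,97),(672,467),(108,485)],cr,6,.038)
for p in [(378,125),(387,450)]: print(np.round(onz(c,cr[0]+p[0]/6,cr[1]+p[1]/6,.036)*1e3,1))
E
```

```text
[[ 397.8  -78.9]
 [ 526.2  -72.5]
 [ 529.6 -155.8]
 [ 401.2 -161.5]] sides [128.6  83.4 128.5  82.7] mid [ 463.7 -117.2]
edge01 ang 2.71
edge03 ang -87.69
[462.7 -79.8  36. ]
[ 465.4 -153.7   36. ]
```

Emit:
play_rows([
  [0.45,1,4,30,0.0,-0.007,-0.036],
  [0.45,1,4,45,0,0,0],
  [0.45,0,0,45,0,0,0],
  [0.45,0,0,35,0,0,0],
  [0.45,0,0,15,0,0,0],
  [0.45,0,0,5,0,0,0],
  [0.45,0,0,0,0,0,0],
  [0.45,0,0,0,0,0,0],
])

```text
clock: 26.6
tool_pos: [0.4673, -0.1047, 0.0243]
eef_rot: [0.999, 0.033, -0.003, -0.003]
contact_force: [0.4, -0.6, 1.3]
opening: 0.448
```

```bash
python3 - <<'E'
from h import *
st();step([.4637,-.1171,-.016],0.044);snap('wrist','w21')
E
```

```text
t 26.6 pos [ 467.3 -104.7   24.3] x [ 0.998  0.065 -0.006] z [-0.006  0.006 -1.   ] F [ 0.4 -0.6  1.3] op 0.448 q [ 0.26  0.84 -0.21  2.12  0.64  0.25 -0.44]
shift mm [-4.2 12.5 40.2]
rotvec [-0.007  0.006  0.021]
```

View pics/w21.png

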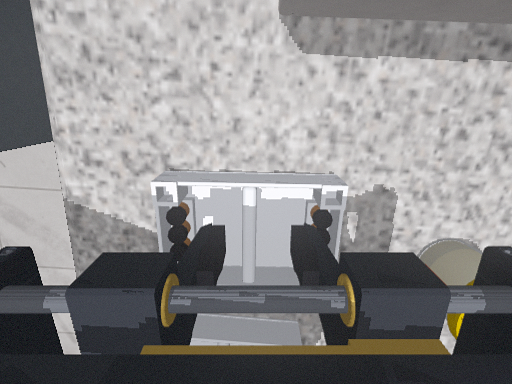

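Emit:
play_rows([
  [0.45,-4,9,0,-0.007,0.006,0.02],
  [0.45,0,4,10,0,0,0],
  [0.45,0,1,15,0,0,0],
  [0.45,0,0,10,0,0,0],
  [0.45,0,0,4,0,0,0],
  [0.45,0,0,0,0,0,0],
  [0.45,0,0,0,0,0,0],
  [0.45,0,0,0,0,0,0],
])

```text
clock: 27.65
tool_pos: [0.465, -0.1218, -0.0154]
eef_rot: [1.0, 0.021, 0.002, 0.001]
contact_force: [-0.2, 0.2, 0.4]
opening: 0.448
```

```bash
python3 - <<'E'
from h import *
st();step([.4637,-.1171,-.017],0.044);snap('wrist','w22')
E
```

```text
t 27.65 pos [ 465.  -121.8  -15.4] x [0.999 0.041 0.004] z [ 0.004 -0.002 -1.   ] F [-0.2  0.2  0.4] op 0.448 q [ 0.21  0.91 -0.09  2.14  0.68  0.11 -0.48]
shift mm [-1.1 -4.8  1.6]
rotvec [ 0.002 -0.004 -0.003]
```

View pics/w22.png

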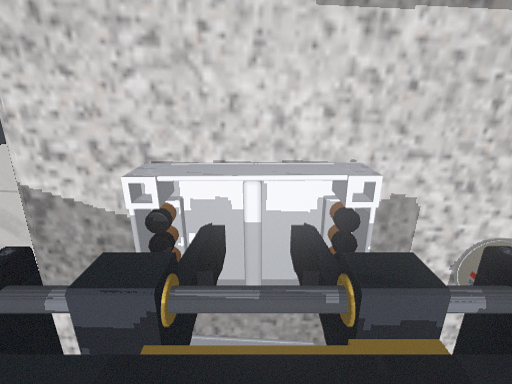

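Emit:
play_rows([
  [0.45,-1,-4,0,0,0,0],
  [0.45,0,-1,2,0,0,0],
  [0,0,0,0,0,0,0],
  [0,0,0,0,0,0,0],
  [0,0,0,0,0,0,0],
  [0,0,0,0,0,0,0],
  [0,0,0,0,0,0,0],
  [0,0,0,0,0,0,0],
], grip_force=45)

```text
clock: 28.7
tool_pos: [0.4634, -0.1165, -0.0172]
eef_rot: [1.0, 0.021, 0.002, 0.001]
contact_force: [-0.1, 0.4, 0.3]
opening: 0.112
```

```bash
python3 - <<'E'
from h import *
st()
E
```

```text
t 28.7 pos [ 463.4 -116.5  -17.2] x [0.999 0.041 0.004] z [ 0.004 -0.002 -1.   ] F [-0.1  0.4  0.3] op 0.112 q [ 0.2   0.92 -0.08  2.14  0.68  0.1  -0.49]
```

Emit:
play_rows([
  [0,0,0,-15,0,0,0],
  [0,0,0,-35,0,0,0],
  [0,0,0,-50,0,0,0],
  [0,0,0,-50,0,0,0],
  [0,0,0,-50,0,0,0],
  [0,0,0,-45,0,0,-0.15],
  [0,0,0,0,0,0,-0.18],
  [0,0,0,0,0,0,-0.18],
])

```text
clock: 29.7
tool_pos: [0.461, -0.1167, 0.2339]
eef_rot: [0.96, 0.279, -0.001, 0.002]
contact_force: [-0.1, -0.0, -3.0]
opening: 0.107
```

Emit:
play_rows([
  [0,0,-10,0,0,0,-0.18],
  [0,0,-20,0,0,0,-0.18],
  [0,0,-20,0,0,0,-0.18],
  [0,0,-20,0,0,0,-0.18],
  [0,0,-20,0,0,0,-0.18],
  [0,0,0,0,0,0,-0.15],
  [0,0,0,0,0,0,0],
  [0,0,0,0,0,0,0],
])

```text
clock: 30.7
tool_pos: [0.3815, -0.0691, 0.2313]
eef_rot: [0.68, 0.733, -0.005, -0.001]
contact_force: [0.2, 0.6, -2.6]
opening: 0.109
```

```bash
python3 - <<'E'
from h import *
st();step([.553,.162,.22],1.602);snap('side','s23')
E
```

```text
t 30.7 pos [381.5 -69.1 231.3] x [-0.074  0.997 -0.005] z [-0.008 -0.006 -1.   ] F [ 0.2  0.6 -2.6] op 0.109 q [ 0.77  0.51 -1.07  2.16  0.62  0.83  0.95]
shift mm [217.8 188.2   8.5]
rotvec [-0.009  0.005  0.043]
```

View pics/s23.png

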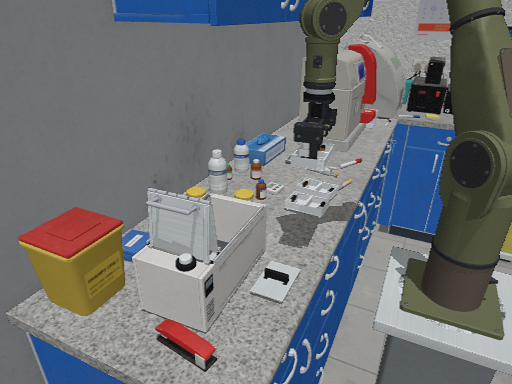

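Emit:
play_rows([
  [0,25,20,0,-0.009,0.005,0.043],
  [0,34,30,0,0,0,0],
  [0,34,30,0,0,0,0],
  [0,34,30,0,0,0,0],
  [0,34,30,0,0,0,0],
  [0,34,30,0,0,0,0],
  [0,12,8,0,0,0,0],
  [0,0,0,0,0,0,0],
])

```text
clock: 31.75
tool_pos: [0.5585, 0.1458, 0.227]
eef_rot: [0.703, 0.711, -0.003, 0.001]
contact_force: [-0.3, -0.9, -2.7]
opening: 0.108
```

```bash
python3 - <<'E'
from h import *
st();step([.553,.162,.22],1.602);snap('wrist','w24')
E
```

```text
t 31.75 pos [558.5 145.8 227. ] x [-0.01   1.    -0.006] z [-0.004 -0.006 -1.   ] F [-0.3 -0.9 -2.7] op 0.108 q [ 0.16  0.73 -0.92  1.66  0.65  1.09  0.63]
shift mm [16.3 -5.3  7. ]
rotvec [-0.004  0.006 -0.021]
```

View pics/w24.png

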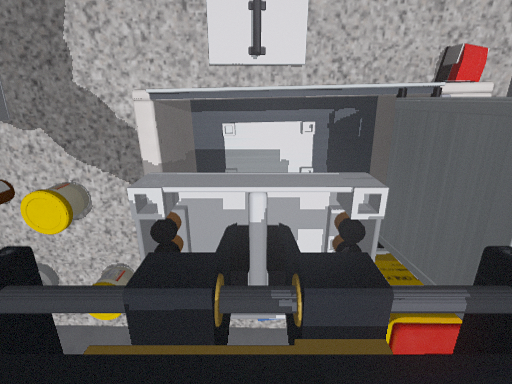

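```bash
python3 -c "
from h import *
zoom('w24','w24a',(125,115,395,220),2.9)
zoom('w24','w24b',(215,115,320,180),7)"
```

```text
(no output)
```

View pics/w24b.png

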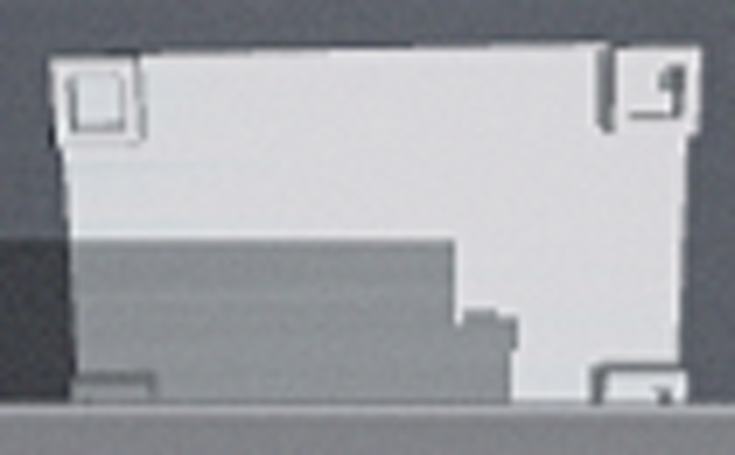

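View pics/w24a.png

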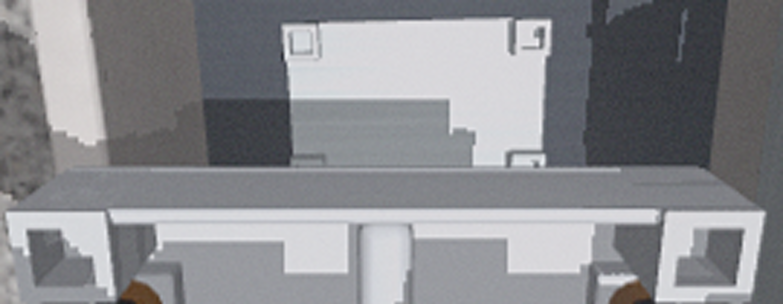

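```bash
python3 - <<'E'
from h import *
c=r.get_calibration('wrist')
def q(p,z,o,k): return onz(c,o[0]+(p[0]+.5)/k-.5,o[1]+(p[1]+.5)/k-.5,z)[:2]*1e3
o=(215,115)
for A,B in [((98,101),(656,90)),((50,60),(702,47))]:
    a=q(A,.022,o,7);b=q(B,.022,o,7); print(a,b,np.linalg.norm(a-b),'ang',np.degrees(np.arctan2((b-a)[1],(b-a)[0])))
    y=(b-a)/np.linalg.norm(b-a); x=np.array([y[1],-y[0]]); d=33.5 if A[0]==98 else 42
    print('nest',(a+b)/2+x*d)
# held tray: front edge top corners, z of rim= TCP z + .0402+.015
s,R=st(); zt=s['tool_pos'][2]+.0402+.015
o=(125,115);k=2.9
a=q((8,211),zt,o,k);b=q((765,211),zt,o,k);print(a,b,np.linalg.norm(a-b)); y=(b-a)/np.linalg.norm(b-a); x=np.array([y[1],-y[0]]); print('ang',np.degrees(np.arctan2(y[1],y[0])),'tray mid',(a+b)/2+x*42,'tcp',s['tool_pos'][:2]*1e3, 'toolx ang',np.degrees(np.arctan2(R[1,0],R[0,0])))
E
```

```text
[521.08316454 103.79530579] [517.72890519 216.03346074] 112.28826511215851 ang 91.71178615407841
nest [552.89108504 160.91509058]
[513.09377126  94.36619368] [509.20711004 224.62179484] 130.3135747657438 ang 91.70912595757335
nest [553.13175578 160.74666323]
t 31.8 pos [558.3 145.  227. ] x [-0.01   1.    -0.007] z [-0.004 -0.007 -1.   ] F [ 0.7  0.4 -2.8] op 0.113 q [ 0.16  0.73 -0.92  1.66  0.65  1.09  0.63]
[520.82088882  81.95446671] [519.28590497 210.80653413] 128.86121005104224
ang 90.6825186293975 tray mid [562.05041702 146.88080087] tcp [558.2574957  144.97592879] toolx ang 90.55932338542013
```

```bash
python3 - <<'E'
from h import *
c=r.get_calibration('wrist');s,R=st()
# camera in tool frame
Rc=np.array(c['R']);tc=np.array(c['t']); camR=R.T@Rc.T; camp=R.T@(-Rc.T@tc-s['tool_pos']); print(camp*1e3)
def calib(pos,x,z):
    x=np.array(x);z=np.array(z);z/=np.linalg.norm(z);y=np.cross(z,x);y/=np.linalg.norm(y);x=np.cross(y,z)
    Rt=np.stack([x,y,z],1); Rw=(Rt@camR).T; p=np.array(pos)+Rt@camp
    d=dict(c);d['R']=Rw;d['t']=-Rw@p;return d
d=calib([.3931,.1416,.0834],[-.008,1,-.005],[-.012,-.005,-1])
print('bar',[np.round(onz(d,*p,.034)*1e3,1) for p in [(259,157),(259,213),(259,186)]])
print('plate',np.mean([onz(d,*p,.013)*1e3 for p in [(192,142),(327,142),(324,222),(196,222)]],0),[np.round(onz(d,*p,.013)*1e3,1) for p in [(192,142),(327,142),(324,222),(196,222)]])
E
```

```text
t 31.8 pos [558.3 145.  227. ] x [-0.01   1.    -0.007] z [-0.004 -0.007 -1.   ] F [ 0.7  0.4 -2.8] op 0.113 q [ 0.16  0.73 -0.92  1.66  0.65  1.09  0.63]
[   1.42514602  -81.40217153 -181.07870808]
bar [array([361.8, 143.8,  34. ]), array([414.8, 144.3,  34. ]), array([388.3, 144.1,  34. ])]
plate [392.92502826 144.77407798  13.        ] [array([352.5,  81. ,  13. ]), array([351.4, 207.2,  13. ]), array([433.3, 211.2,  13. ]), array([434.6,  79.7,  13. ])]
```

```bash
python3 - <<'E'
from h import *
step([.5515,.1615,.03],1.602)
E
```

```text
shift mm [ 17.9  -5.8 196.9]
rotvec [-0.004  0.007 -0.021]
```

Emit:
play_rows([
  [0,10,-4,0,-0.004,0.007,-0.021],
  [0,7,-2,15,0,0,0],
  [0,0,0,40,0,0,0],
  [0,0,0,40,0,0,0],
  [0,0,0,40,0,0,0],
  [0,0,0,20,0,0,0],
  [0,0,0,0,0,0,0],
  [0,0,0,0,0,0,0],
])

```text
clock: 32.8
tool_pos: [0.5486, 0.1585, 0.0666]
eef_rot: [0.697, 0.717, -0.001, 0.0]
contact_force: [-0.4, 0.4, -3.9]
opening: 0.11
```

```bash
python3 - <<'E'
from h import *
st();step([.5515,.1615,.01],1.602);snap('wrist','w25')
E
```

```text
t 32.8 pos [548.6 158.5  66.6] x [-0.028  1.    -0.002] z [-0.001 -0.002 -1.   ] F [-0.4  0.4 -3.9] op 0.11 q [ 0.06  0.92 -0.76  1.82  0.89  0.78  0.42]
shift mm [ 3.1  3.  56.6]
rotvec [-0.001  0.002 -0.003]
```

View pics/w25.png

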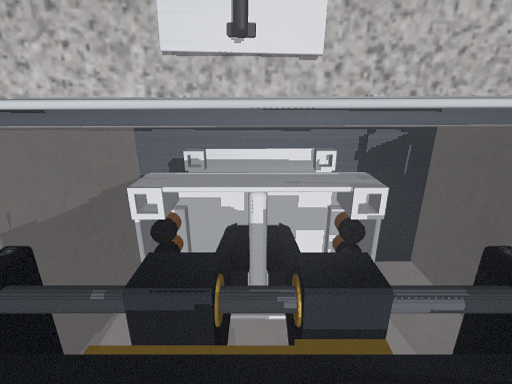

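```bash
python3 -c "
from h import *
zoom('w25','w25a',(120,135,400,215),2.8)
c=r.get_calibration('wrist')
"
```

```text
(no output)
```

View pics/w25a.png

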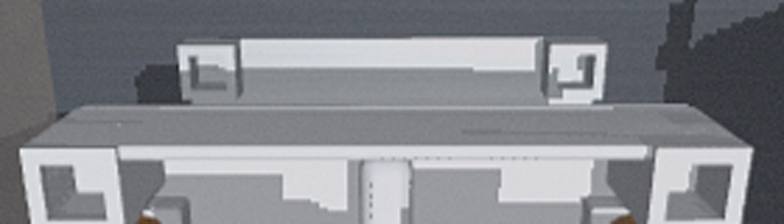

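```bash
python3 - <<'E'
from h import *
c=r.get_calibration('wrist');s,R=st();o=(120,135);k=2.8
def q(p,z): return onz(c,o[0]+(p[0]+.5)/k-.5,o[1]+(p[1]+.5)/k-.5,z)[:2]*1e3
def rep(n,A,B,z,d):
    a=q(A,z);b=q(B,z); L=np.linalg.norm(b-a); y=(b-a)/L; x=np.array([y[1],-y[0]]); print(n,'L',L,'ang',np.degrees(np.arctan2(y[1],y[0])),'mid',(a+b)/2+x*d)
T=s['tool_pos'][2]
rep('nest',(177,44),(607,42),.022,42)
rep('nest sock',(208,72),(577,71),.022,33.5)
rep('tray rim',(21,150),(752,148),T+.0402+.015,42)
rep('tray bottom front',(84,106),(690,105),T+.0402-.015,42)
rep('tray sock',(67,192),(706,192),T+.0402+.015,33.5)
E
```

```text
t 32.85 pos [548.7 158.4  66.7] x [-0.028  1.    -0.002] z [-0.    -0.002 -1.   ] F [ 0.4  0.  -2.8] op 0.105 q [ 0.06  0.92 -0.76  1.82  0.89  0.78  0.42]
nest L 129.7989128238849 ang 91.90242956011907 mid [552.84827096 161.77551786]
nest sock L 112.74391618807853 ang 91.79543923455037 mid [553.13723588 161.87514795]
tray rim L 128.79912492961864 ang 91.81208685019085 mid [552.49724472 160.13195814]
tray bottom front L 129.7183467910245 ang 91.73895423596798 mid [552.92771078 160.18615757]
tray sock L 114.77375837638458 ang 91.65203127968893 mid [552.16321984 160.03968871]
```

Emit:
play_rows([
  [0,2,0,15,0,0,0],
  [0,0,0,15,0,0,0],
  [0,0,0,12,0,0,0],
  [0,0,0,10,0,0,0],
  [0,0,0,6,0,0,0],
  [0,0,0,3,0,0,0],
  [0,0,0,0,0,0,0],
  [0,0,0,0,0,0,0],
])

```text
clock: 33.85
tool_pos: [0.5504, 0.1613, 0.0033]
eef_rot: [0.697, 0.717, 0.001, 0.001]
contact_force: [-0.4, -0.3, -2.1]
opening: 0.111
```

```bash
python3 - <<'E'
from h import *
st();step([.5488,.1603,-.003],1.602);snap('wrist','w26')
E
```

```text
t 33.85 pos [550.4 161.3   3.3] x [-0.027  1.    -0.   ] z [ 0.003 -0.    -1.   ] F [-0.4 -0.3 -2.1] op 0.111 q [ 0.01  1.01 -0.68  1.84  1.01  0.68  0.32]
shift mm [-1.  -1.7  6.3]
rotvec [ 0.003  0.    -0.004]
```

View pics/w26.png

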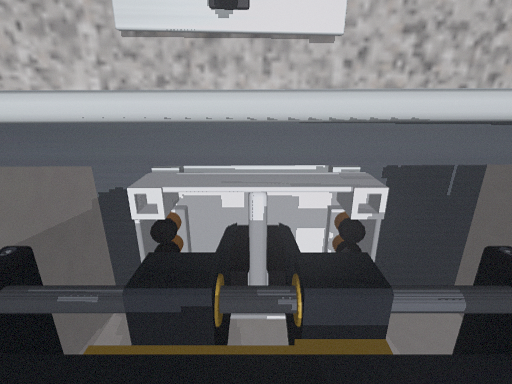

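Emit:
play_rows([
  [0,-1,-1,2,0,0,0],
  [0,0,0,3,0,0,0],
  [0,0,0,3,0,0,0],
  [0,0,0,3,0,0,0],
  [0,0,0,2,0,0,0],
  [0,0,0,0,0,0,0],
  [0,0,0,0,0,0,0],
  [0,0,0,0,0,0,0],
])

```text
clock: 34.9
tool_pos: [0.5504, 0.1604, -0.0028]
eef_rot: [0.697, 0.717, 0.002, 0.004]
contact_force: [-1.5, -1.0, -0.0]
opening: 0.111
```

```bash
python3 - <<'E'
from h import *
st();snap('wrist','w27',(100,140,420,260),2.4)
E
```

```text
t 34.9 pos [550.4 160.4  -2.8] x [-0.027  1.    -0.003] z [ 0.009 -0.003 -1.   ] F [-1.5 -1.  -0. ] op 0.111 q [ 0.    1.01 -0.66  1.85  1.03  0.66  0.3 ]
```

View pics/w27.png

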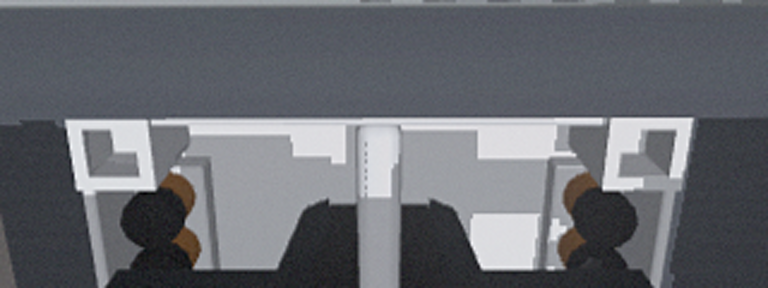

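Emit:
play_rows([
  [0,0,0,2,0,0,0],
  [0.4,0,0,0,0,0,0],
  [0.4,0,0,0,0,0,0],
  [0.4,0,0,0,0,0,0],
  [0.4,0,0,-15,0,0,0],
  [0.4,0,0,-40,0,0,0],
  [0.4,0,0,-50,0,0,0],
  [0.4,0,0,-50,0,0,0],
])

```text
clock: 35.95
tool_pos: [0.5471, 0.1606, 0.1551]
eef_rot: [0.697, 0.717, -0.0, 0.003]
contact_force: [1.0, 0.7, -1.1]
opening: 0.4
```

```bash
python3 - <<'E'
from h import *
st();snap('wrist','w28',);
E
```

```text
t 35.95 pos [547.1 160.6 155.1] x [-0.029  1.    -0.005] z [ 0.004 -0.005 -1.   ] F [ 1.   0.7 -1.1] op 0.4 q [ 0.1   0.8  -0.85  1.77  0.75  0.93  0.52]
```

View pics/w28.png

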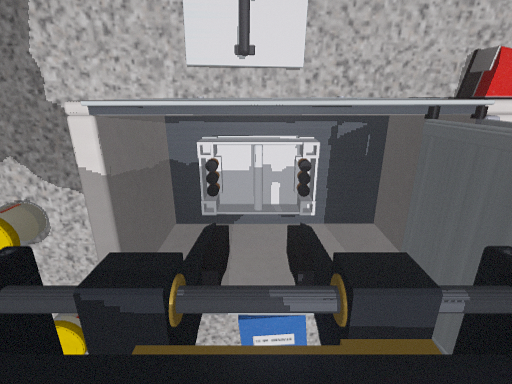

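```bash
python3 -c "
from h import *
zoom('w28','w28a',(185,125,330,225),5.5)"
```

```text
(no output)
```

View pics/w28a.png

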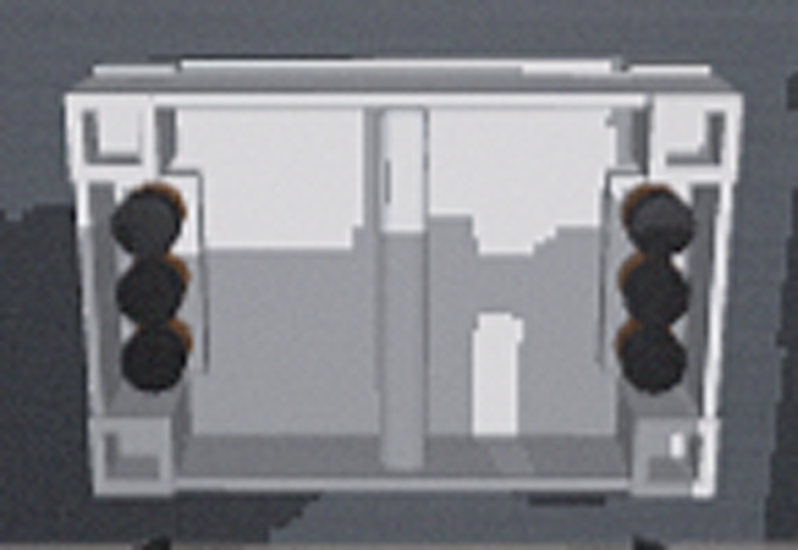

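```bash
python3 - <<'E'
from h import *
c=r.get_calibration('wrist');quad(c,[(68,94),(742,93),(715,496),(95,496)],(185,125,330,225),5.5,.052);st()
E
```

```text
[[519.   98.7]
 [515.  230.5]
 [601.6 233.8]
 [605.5 100.6]] sides [131.8  86.7 133.2  86.5] mid [560.3 165.9]
edge01 ang 91.71
edge03 ang 1.71
t 36.0 pos [550.  163.5 161.6] x [-0.029  1.    -0.   ] z [ 0.013  0.    -1.   ] F [0.8 1.8 4.2] op 0.401 q [ 0.1   0.79 -0.86  1.76  0.75  0.93  0.53]
```

Emit:
play_rows([
  [0.45,0,0,-50,0,0,0],
  [0.45,-50,-10,-20,0,0,0],
  [0.45,-55,-15,0,0,0,0],
  [0.45,-55,-15,0,0,0,0],
  [0.45,-55,-15,0,0,0,0],
  [0.45,-55,-15,0,0,0,0.1],
  [0.45,-50,-15,0,0,0,0.18],
  [0.45,-45,-10,0,0,0,0.187],
])

```text
clock: 37.0
tool_pos: [0.4483, -0.2028, 0.2384]
eef_rot: [0.843, 0.537, 0.013, 0.005]
contact_force: [0.2, 0.5, -0.1]
opening: 0.451
```

Emit:
play_rows([
  [0.45,0,0,0,0,0,0.187],
  [0.45,0,0,0,0,0,0.187],
  [0.45,0,0,0,0,0,0.187],
  [0.45,0,0,0,0,0,0.187],
  [0.45,0,0,0,0,0,0.187],
  [0.45,0,0,0,0,0,0.187],
  [0.45,0,0,0,0,0,0],
  [0.45,0,0,0,0,0,0],
])

```text
clock: 38.0
tool_pos: [0.4445, -0.2057, 0.242]
eef_rot: [1.0, 0.009, 0.014, -0.001]
contact_force: [0.1, -1.0, 0.3]
opening: 0.453
```

```bash
python3 - <<'E'
from h import *
st();step([.448,-.24,.2],0);snap('wrist','w29')
E
```

```text
t 38.0 pos [ 444.5 -205.7  242. ] x [0.999 0.018 0.028] z [ 0.028  0.003 -1.   ] F [ 0.1 -1.   0.3] op 0.453 q [ 0.73  0.49 -0.58  1.92  0.36  0.8  -0.02]
shift mm [ 1.8 34.5 42. ]
rotvec [-0.003 -0.028  0.018]
```

View pics/w29.png

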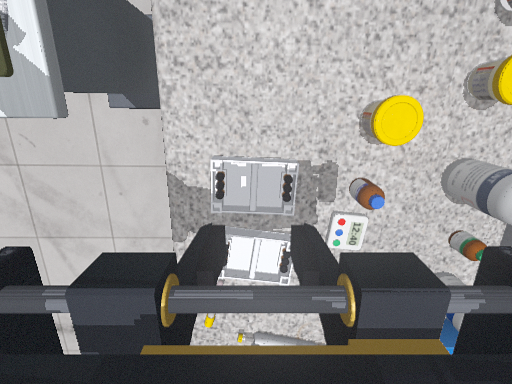

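Emit:
play_rows([
  [0.45,1,17,10,-0.003,-0.028,0.018],
  [0.45,1,17,20,0,0,0],
  [0.45,0,0,15,0,0,0],
  [0.45,0,0,0,0,0,0],
  [0.45,0,0,0,0,0,0],
  [0.45,0,0,0,0,0,0],
  [0.45,0,0,0,0,0,0],
  [0.45,0,0,0,0,0,0],
])

```text
clock: 39.05
tool_pos: [0.4465, -0.246, 0.192]
eef_rot: [1.0, -0.001, -0.002, 0.0]
contact_force: [-0.1, 0.1, 0.0]
opening: 0.449
```

```bash
python3 - <<'E'
from h import *
st();snap('wrist','w30'); zoom('w30','w30a',(185,120,325,225),5.5);st()
E
```

```text
t 39.05 pos [ 446.5 -246.   192. ] x [ 1.    -0.002 -0.004] z [-0.004 -0.    -1.   ] F [-0.1  0.1  0. ] op 0.449 q [ 0.74  0.59 -0.52  1.91  0.42  0.75 -0.03]
t 39.1 pos [ 446.5 -245.9  192. ] x [ 1.    -0.002 -0.004] z [-0.004 -0.    -1.   ] F [ 0.7 -0.7 -0.3] op 0.452 q [ 0.74  0.59 -0.52  1.91  0.42  0.75 -0.03]
```

View pics/w30a.png

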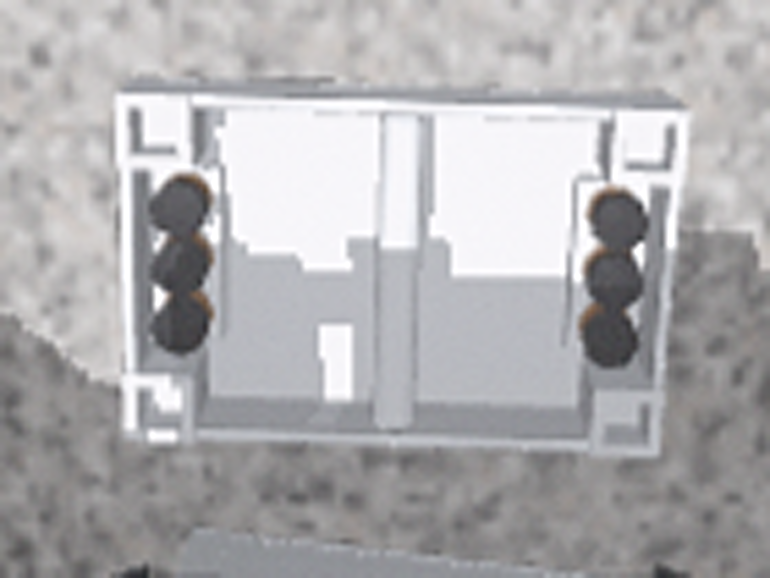

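```bash
python3 - <<'E'
from h import *
c=r.get_calibration('wrist');quad(c,[(115,93),(688,107),(660,455),(124,440)],(185,120,325,225),5.5,.038)
E
```

```text
[[ 383.  -209.5]
 [ 511.8 -212.9]
 [ 509.9 -297.1]
 [ 379.9 -292.9]] sides [128.8  84.2 130.   83.5] mid [ 446.1 -253.1]
edge01 ang -1.67
edge03 ang -91.7
```

Emit:
play_rows([
  [0.45,0,5,25,0.0,-0.004,0.028],
  [0.45,0,4,45,0,0,0],
  [0.45,0,0,45,0,0,0],
  [0.45,0,0,35,0,0,0],
  [0.45,0,0,15,0,0,0],
  [0.45,0,0,0,0,0,0],
  [0.45,0,0,0,0,0,0],
  [0.45,0,0,0,0,0,0],
])

```text
clock: 40.1
tool_pos: [0.4507, -0.2566, 0.0259]
eef_rot: [1.0, -0.015, 0.001, 0.002]
contact_force: [0.1, 0.6, -0.8]
opening: 0.449
```

```bash
python3 - <<'E'
from h import *
st();step([.4461,-.255,-.017],-.03);snap('wrist','w31')
E
```

```text
t 40.1 pos [ 450.7 -256.6   25.9] x [ 1.    -0.031  0.002] z [ 0.002 -0.004 -1.   ] F [ 0.1  0.6 -0.8] op 0.449 q [ 0.6   0.86 -0.28  2.01  0.65  0.36 -0.24]
shift mm [-4.8 -1.7 42.9]
rotvec [ 0.004 -0.002 -0.001]
```

View pics/w31.png

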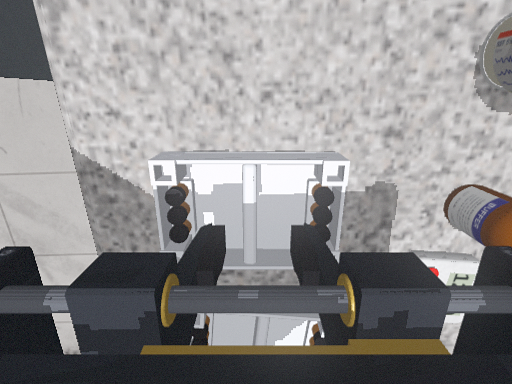

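Emit:
play_rows([
  [0.45,-3,-1,5,0.004,0,0],
  [0.45,-2,-1,15,0,0,0],
  [0.45,0,0,12,0,0,0],
  [0.45,0,0,6,0,0,0],
  [0.45,0,0,3,0,0,0],
  [0.45,0,0,0,0,0,0],
  [0.45,0,0,0,0,0,0],
  [0.45,0,0,0,0,0,0],
])

```text
clock: 41.15
tool_pos: [0.447, -0.2555, -0.0151]
eef_rot: [1.0, -0.016, 0.003, 0.001]
contact_force: [-0.5, -0.9, 0.6]
opening: 0.449
```

```bash
python3 - <<'E'
from h import *
st();step([.4461,-.255,-.017],-.03)
E
```

```text
t 41.15 pos [ 447.  -255.5  -15.1] x [ 0.999 -0.032  0.006] z [ 0.006 -0.001 -1.   ] F [-0.5 -0.9  0.6] op 0.449 q [ 0.55  0.93 -0.19  2.03  0.7   0.24 -0.28]
shift mm [-0.9 -0.5  1.9]
rotvec [ 0.001 -0.006 -0.002]
```

Emit:
play_rows([
  [0.45,-1,0,2,0,-0.006,0],
  [0,0,0,0,0,0,0],
  [0,0,0,0,0,0,0],
  [0,0,0,0,0,0,0],
  [0,0,0,0,0,0,0],
  [0,0,0,0,0,0,0],
  [0,0,0,0,0,0,0],
  [0,0,0,-15,0,0,0],
])

```text
clock: 42.15
tool_pos: [0.4452, -0.2552, -0.0026]
eef_rot: [1.0, -0.016, -0.001, 0.0]
contact_force: [-0.8, 0.2, -2.5]
opening: 0.11
```

```bash
python3 - <<'E'
from h import *
st()
E
```

```text
t 42.15 pos [ 445.2 -255.2   -2.6] x [ 1.    -0.031 -0.002] z [-0.002 -0.    -1.   ] F [-0.8  0.2 -2.5] op 0.11 q [ 0.57  0.9  -0.22  2.03  0.68  0.28 -0.27]
```

Emit:
play_rows([
  [0,0,0,-35,0,0,0],
  [0,0,0,-50,0,0,0],
  [0,0,0,-50,0,0,0],
  [0,0,0,-50,0,0,0],
  [0,0,0,-50,0,0,-0.1],
  [0,0,-30,-30,0,0,-0.18],
  [0,0,-40,0,0,0,-0.18],
  [0,0,-40,0,0,0,-0.18],
])

```text
clock: 43.15
tool_pos: [0.4155, -0.1502, 0.2705]
eef_rot: [0.952, 0.306, -0.002, 0.0]
contact_force: [0.1, 0.7, -2.2]
opening: 0.111
```

Emit:
play_rows([
  [0,15,-20,0,0,0,-0.18],
  [0,25,-20,0,0,0,-0.18],
  [0,35,-10,0,0,0,-0.18],
  [0,40,0,0,0,0,-0.18],
  [0,40,10,0,0,0,-0.18],
  [0,40,20,0,0,0,-0.17],
  [0,40,25,0,0,0,0],
  [0,0,0,0,0,0,0],
])

```text
clock: 44.15
tool_pos: [0.4981, 0.1058, 0.2665]
eef_rot: [0.648, 0.761, -0.006, -0.002]
contact_force: [-0.4, 0.6, -1.4]
opening: 0.106
```

```bash
python3 - <<'E'
from h import *
st();step([.5505,.161,.23],1.601)
E
```

```text
t 44.15 pos [498.1 105.8 266.5] x [-0.159  0.987 -0.005] z [-0.01  -0.006 -1.   ] F [-0.4  0.6 -1.4] op 0.106 q [ 0.32  0.64 -1.06  1.79  0.62  1.11  0.78]
shift mm [46.3 60.9 35.7]
rotvec [-0.01   0.005  0.13 ]
```

Emit:
play_rows([
  [0,15,20,0,-0.01,0.005,0.13],
  [0,18,20,0,0,0,0],
  [0,18,12,0,0,0,0],
  [0,5,3,20,0,0,0],
  [0,0,0,40,0,0,0],
  [0,0,0,40,0,0,0],
  [0,0,0,0,0,0,0],
  [0,0,0,0,0,0,0],
])

```text
clock: 45.15
tool_pos: [0.5453, 0.1544, 0.1572]
eef_rot: [0.7, 0.714, -0.009, 0.001]
contact_force: [0.4, 1.1, -0.6]
opening: 0.107
```

```bash
python3 - <<'E'
from h import *
st();step([.5505,.161,.1],1.601); snap('wrist','w32');zoom('w32','w32a',(120,100,400,240),2.8)
E
```

```text
t 45.15 pos [545.3 154.4 157.2] x [-0.02   1.    -0.014] z [-0.01  -0.014 -1.   ] F [ 0.4  1.1 -0.6] op 0.107 q [ 0.13  0.81 -0.89  1.76  0.76  0.97  0.51]
shift mm [ 7.3  5.9 57. ]
rotvec [-0.011  0.014 -0.01 ]
```

View pics/w32a.png

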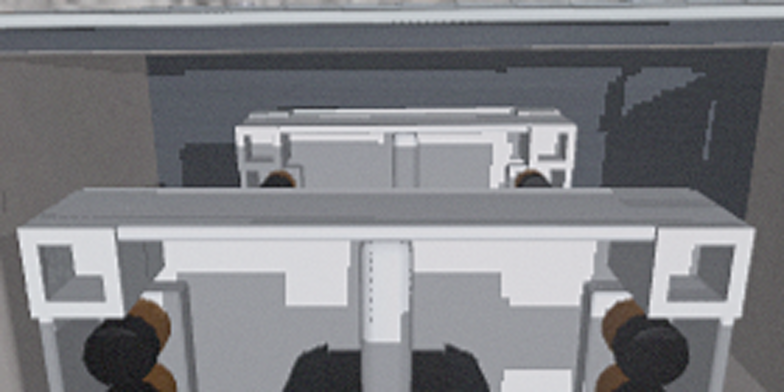

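```bash
cat >> h.py <<'E'
def rep(c,n,A,B,z,d,o,k):
    q=lambda p: onz(c,o[0]+(p[0]+.5)/k-.5,o[1]+(p[1]+.5)/k-.5,z)[:2]*1e3
    a=q(A);b=q(B); L=np.linalg.norm(b-a); y=(b-a)/L; x=np.array([y[1],-y[0]]); m=(a+b)/2+x*d
    print(n,'L',np.round(L,1),'ang',np.round(np.degrees(np.arctan2(y[1],y[0])),2),'mid',np.round(m,1)); return m
E
python3 - <<'E'
from h import *
c=r.get_calibration('wrist');s,R=st();o=(120,100);k=2.8;T=s['tool_pos'][2]
rep(c,'low',(236,125),(577,124),.052,42,o,k)
rep(c,'bot',(85,189),(690,189),T+.04-.015,42,o,k)
rep(c,'rim',(19,228),(754,228),T+.04+.015,42,o,k)
E
```

```text
t 45.2 pos [545.3 154.  157.2] x [-0.019  1.    -0.014] z [-0.01  -0.015 -1.   ] F [ 0.7 -0.3 -1.6] op 0.106 q [ 0.13  0.81 -0.89  1.76  0.76  0.97  0.51]
low L 129.6 ang 91.42 mid [553.6 161.8]
bot L 129.2 ang 91.32 mid [546.7 155.9]
rim L 129.1 ang 91.37 mid [546.3 156. ]
```

Emit:
play_rows([
  [0,3,4,0,-0.011,0.014,-0.008],
  [0,3,3,15,0,0,0],
  [0,0,0,20,0,0,0],
  [0,0,0,20,0,0,0],
  [0,0,0,15,0,0,0],
  [0,0,0,0,0,0,0],
  [0,0,0,0,0,0,0],
  [0,0,0,0,0,0,0],
])

```text
clock: 46.2
tool_pos: [0.5541, 0.1614, 0.0841]
eef_rot: [0.697, 0.717, 0.002, 0.001]
contact_force: [0.4, 0.1, -1.8]
opening: 0.108
```

```bash
python3 - <<'E'
from h import *
st();step([.5520,.160,.027],1.601); snap('wrist','w33');zoom('w33','w33a',(120,100,400,240),2.8)
E
```

```text
t 46.2 pos [554.1 161.4  84.1] x [-0.028  1.     0.002] z [ 0.004  0.002 -1.   ] F [ 0.4  0.1 -1.8] op 0.108 q [ 0.08  0.91 -0.81  1.8   0.89  0.83  0.42]
shift mm [-1.5 -2.3 57. ]
rotvec [ 0.004 -0.002 -0.003]
```

View pics/w33a.png

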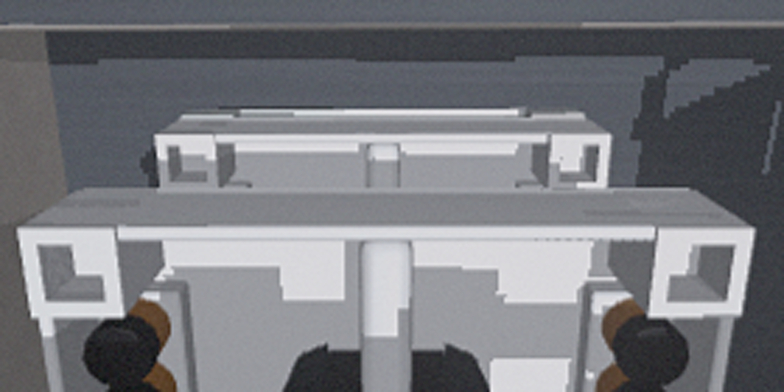

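```bash
python3 - <<'E'
from h import *
c=r.get_calibration('wrist');s,R=st();o=(120,100);k=2.8;T=s['tool_pos'][2]
a=rep(c,'low',(156,134),(610,134),.052,42,o,k)
b=rep(c,'bot',(80,189),(692,189),T+.04-.015,42,o,k)
rep(c,'rim',(19,228),(754,228),T+.04+.015,42,o,k)
print(R.T[:2,:2]@(a-b))
E
```

```text
t 46.25 pos [554.2 161.5  84.2] x [-0.028  1.     0.002] z [ 0.005  0.002 -1.   ] F [-0.5  0.1 -2.4] op 0.11 q [ 0.08  0.91 -0.81  1.8   0.89  0.83  0.42]
low L 128.9 ang 91.56 mid [554.1 162.1]
bot L 130.2 ang 91.55 mid [555.1 162.9]
rim L 128.4 ang 91.55 mid [554.2 162.9]
[-0.75192653 -1.00692699]
```

Emit:
play_rows([
  [0,-1,-1,10,0.004,-0.002,0],
  [0,0,0,15,0,0,0],
  [0,0,0,12,0,0,0],
  [0,0,0,8,0,0,0],
  [0,0,0,4,0,0,0],
  [0,0,0,0,0,0,0],
  [0,0,0,0,0,0,0],
  [0,0,0,0,0,0,0],
])

```text
clock: 47.25
tool_pos: [0.5537, 0.1606, 0.0322]
eef_rot: [0.697, 0.717, 0.001, 0.0]
contact_force: [0.9, -0.4, -1.9]
opening: 0.107
```

```bash
python3 - <<'E'
from h import *
st();step([.5528,.1605,.027],1.601)
E
```

```text
t 47.25 pos [553.7 160.6  32.2] x [-0.027  1.     0.   ] z [ 0.001  0.    -1.   ] F [ 0.9 -0.4 -1.9] op 0.107 q [ 0.05  0.98 -0.75  1.82  0.97  0.76  0.36]
shift mm [-0.1 -0.9  5.2]
rotvec [ 0.001 -0.    -0.003]
```

Emit:
play_rows([
  [0,0,-1,2,0,0,0],
  [0,0,0,3,0,0,0],
  [0,0,0,3,0,0,0],
  [0,0,0,3,0,0,0],
  [0,0,0,3,0,0,0],
  [0,0,0,0,0,0,0],
  [0,0,0,0,0,0,0],
  [0,0,0,0,0,0,0],
])

```text
clock: 48.25
tool_pos: [0.5537, 0.1607, 0.0277]
eef_rot: [0.697, 0.717, 0.002, 0.005]
contact_force: [-0.2, 0.2, -1.9]
opening: 0.11
```

```bash
python3 - <<'E'
from h import *
st();snap('wrist','w34')
E
```

```text
t 48.25 pos [553.7 160.7  27.7] x [-0.027  1.    -0.004] z [ 0.009 -0.004 -1.   ] F [-0.2  0.2 -1.9] op 0.11 q [ 0.04  0.98 -0.74  1.83  0.99  0.74  0.33]
```

View pics/w34.png

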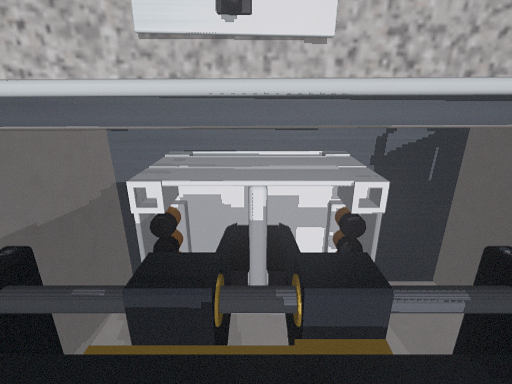

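Emit:
play_rows([
  [0,0,0,3,-0.004,0.004,0],
  [0.4,0,0,0,0,0,0],
  [0.4,0,0,0,0,0,0],
  [0.4,0,0,0,0,0,0],
  [0.4,0,0,-15,0,0,0],
  [0.4,0,0,-40,0,0,0],
  [0.4,0,0,-50,0,0,0],
  [0.4,0,0,0,0,0,0],
])

```text
clock: 49.3
tool_pos: [0.5526, 0.1621, 0.1367]
eef_rot: [0.697, 0.717, 0.006, 0.005]
contact_force: [0.2, 1.2, -0.2]
opening: 0.399
```

```bash
python3 - <<'E'
from h import *
st();snap('wrist','w35');zoom('w35','w35a',(150,100,370,240),3.5);st()
E
```

```text
t 49.3 pos [552.6 162.1 136.7] x [-0.028  1.     0.001] z [ 0.015  0.001 -1.   ] F [ 0.2  1.2 -0.2] op 0.399 q [ 0.11  0.84 -0.86  1.78  0.81  0.91  0.48]
t 49.35 pos [551.6 160.7 134.7] x [-0.028  1.    -0.001] z [ 0.012 -0.001 -1.   ] F [-0.1 -0.2  0. ] op 0.4 q [ 0.11  0.84 -0.86  1.78  0.81  0.91  0.48]
```

View pics/w35a.png

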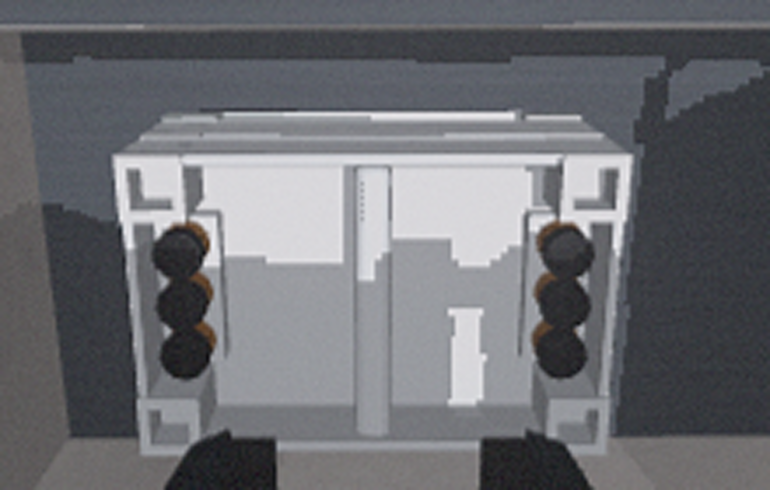

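Emit:
play_rows([
  [0.45,0,0,-50,-0.012,0,0],
  [0.45,-40,-10,-50,0,0,0],
  [0.45,-58,-18,0,0,0,0],
  [0.45,-58,-18,0,0,0,0],
  [0.45,-58,-18,0,0,0,0],
  [0.45,-58,-18,0,0,0,0],
  [0.45,-58,-18,0,0,0,0.1],
  [0.45,-58,-10,0,0,0,0.18],
])

```text
clock: 50.35
tool_pos: [0.4403, -0.2351, 0.2278]
eef_rot: [0.79, 0.613, 0.006, 0.003]
contact_force: [0.9, 0.0, 1.1]
opening: 0.451
```

Emit:
play_rows([
  [0.45,-50,10,0,0,0,0.18],
  [0.45,-40,20,0,0,0,0.18],
  [0.45,-20,20,0,0,0,0.18],
  [0.45,0,20,0,0,0,0.18],
  [0.45,0,20,0,0,0,0.18],
  [0.45,0,10,0,0,0,0.18],
  [0.45,0,0,0,0,0,0.18],
  [0.45,0,0,0,0,0,0],
])

```text
clock: 51.35
tool_pos: [0.4603, -0.4104, 0.2164]
eef_rot: [1.0, 0.006, -0.004, -0.004]
contact_force: [0.1, 0.2, -0.8]
opening: 0.45
```

```bash
python3 - <<'E'
from h import *
st();step([.45,-.37,.2],-.05);snap('wrist','w36')
E
```

```text
t 51.35 pos [ 460.3 -410.4  216.4] x [ 1.     0.011 -0.007] z [-0.007  0.009 -1.   ] F [ 0.1  0.2 -0.8] op 0.45 q [ 0.97  0.72 -0.58  1.55  0.43  1.02  0.28]
shift mm [ -9.7 -40.3  16.9]
rotvec [-0.009  0.007  0.061]
```

View pics/w36.png

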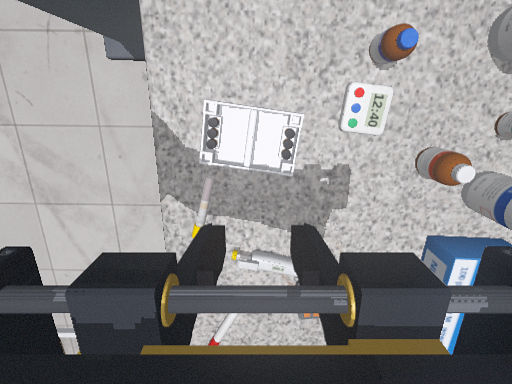

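Emit:
play_rows([
  [0.45,-5,-20,0,-0.009,0.007,0.06],
  [0.45,-5,-12,8,0,0,0],
  [0.45,0,0,0,0,0,0],
  [0.45,0,0,0,0,0,0],
  [0.45,0,0,0,0,0,0.0],
  [0.45,0,0,0,0,0,0],
  [0.45,0,0,0,0,0,0],
  [0.45,0,0,0,0,0,0],
])

```text
clock: 52.4
tool_pos: [0.4497, -0.379, 0.2072]
eef_rot: [1.0, -0.019, -0.001, -0.0]
contact_force: [-0.2, -0.1, -0.0]
opening: 0.449
```

```bash
python3 - <<'E'
from h import *
st();snap('wrist','w37'); zoom('w37','w37a',(185,110,325,215),5.5);st()
E
```

```text
t 52.4 pos [ 449.7 -379.   207.2] x [ 0.999 -0.039 -0.001] z [-0.001  0.001 -1.   ] F [-0.2 -0.1 -0. ] op 0.449 q [ 0.95  0.68 -0.57  1.66  0.44  0.93  0.17]
t 52.45 pos [ 449.6 -379.   207.2] x [ 0.999 -0.039 -0.001] z [-0.001  0.001 -1.   ] F [0.3 0.1 0.6] op 0.449 q [ 0.95  0.68 -0.57  1.66  0.44  0.93  0.17]
```

View pics/w37a.png

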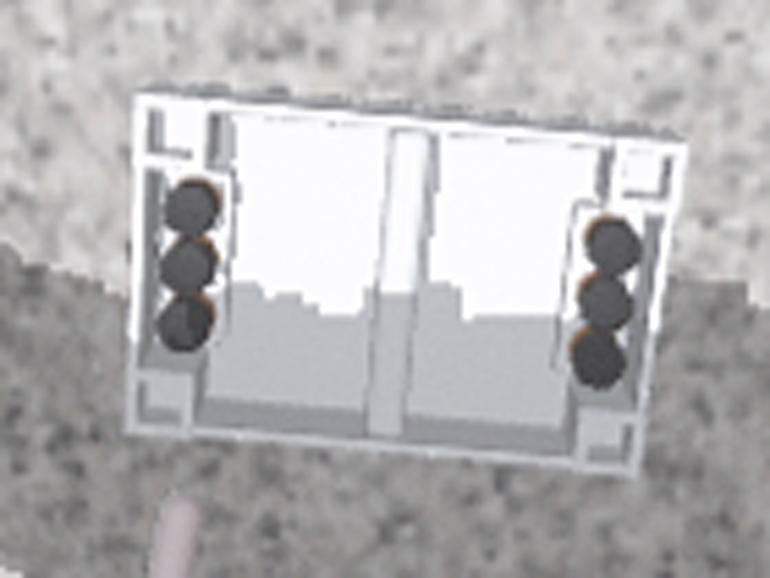

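```bash
python3 - <<'E'
from h import *
c=r.get_calibration('wrist');quad(c,[(134,93),(687,143),(637,476),(127,432)],(185,110,325,215),5.5,.038)
step([.4461,-.255,-.017],-.087)
E
```

```text
[[ 390.5 -329.6]
 [ 518.9 -346.1]
 [ 508.1 -429. ]
 [ 380.9 -412.3]] sides [129.4  83.6 128.3  83.3] mid [ 449.6 -379.2]
edge01 ang -7.39
edge03 ang -97.03
shift mm [  -8.1 -123.6  224.3]
rotvec [-0.001  0.001  0.048]
```

Emit:
play_rows([
  [0.45,0,2,25,0.0,0,0.085],
  [0.45,0,0,45,0,0,0],
  [0.45,0,0,45,0,0,0],
  [0.45,0,0,35,0,0,0],
  [0.45,0,0,15,0,0,0],
  [0.45,0,0,10,0,0,0],
  [0.45,0,0,0,0,0,0],
  [0.45,0,0,0,0,0,0],
])

```text
clock: 53.45
tool_pos: [0.4541, -0.3837, 0.0311]
eef_rot: [0.998, -0.063, 0.004, 0.002]
contact_force: [0.0, 0.5, 0.2]
opening: 0.447
```

```bash
python3 - <<'E'
from h import *
st();step([.4494,-.381,-.017],-.126);snap('wrist','w38')
E
```

```text
t 53.45 pos [ 454.1 -383.7   31.1] x [ 0.992 -0.127  0.008] z [ 0.007 -0.005 -1.   ] F [0.  0.5 0.2] op 0.447 q [ 0.84  0.91 -0.39  1.78  0.6   0.56 -0.05]
shift mm [-5.3 -2.3 48. ]
rotvec [ 0.004 -0.008 -0.001]
```

View pics/w38.png

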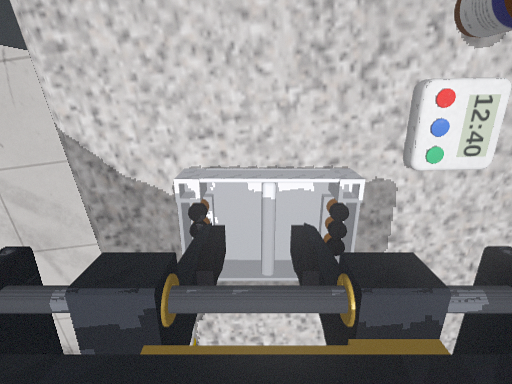

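```bash
python3 - <<'E'
from h import *
zoom('w38','w38a',(150,155,390,300),3.2)
E
```

```text
(no output)
```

View pics/w38a.png

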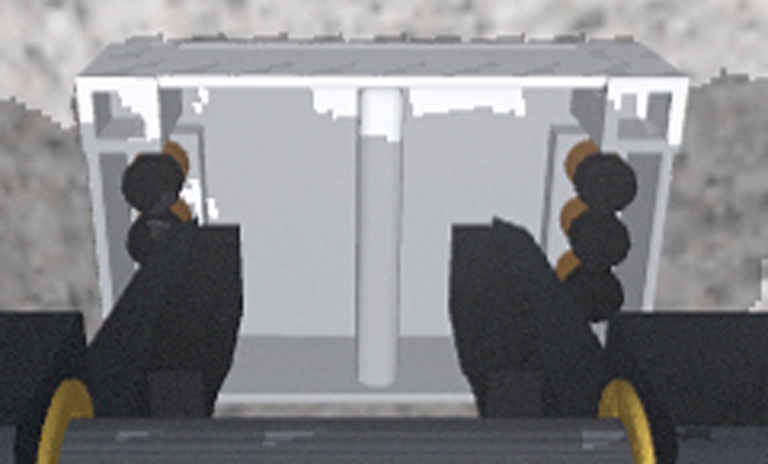

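```bash
python3 - <<'E'
from h import *
c=r.get_calibration('wrist');s,R=st()
m=rep(c,'tray3',(78,79),(688,80),.038,42,(150,155),3.2)
# note here y-dir is +x side; tray center is toward tool +y
print(m,R.T[:2,:2]@(m-s['tool_pos'][:2]*1e3))
E
```

```text
t 53.5 pos [ 454.1 -383.8   31.1] x [ 0.992 -0.127  0.008] z [ 0.007 -0.005 -1.   ] F [0.5 0.5 0.1] op 0.452 q [ 0.84  0.91 -0.39  1.78  0.6   0.56 -0.05]
tray3 L 128.7 ang -7.55 mid [ 461.2 -396.5]
[ 461.22805517 -396.46775421] [ 8.69407272 11.70317302]
```

Emit:
play_rows([
  [0.45,4,6,0,0.004,-0.008,0.003],
  [0.45,3,5,0,0,0,0],
  [0.45,0,0,5,0,0,0],
  [0.45,0,0,5,0,0,0],
  [0.45,0,0,0,0,0,0],
  [0.45,0,0,0,0,0,0],
  [0.45,0,0,0,0,0,0],
  [0.45,0,0,0,0,0,0],
])

```text
clock: 54.5
tool_pos: [0.4606, -0.3971, 0.0218]
eef_rot: [0.998, -0.065, 0.001, 0.0]
contact_force: [0.1, -0.0, 1.2]
opening: 0.448
```

```bash
python3 - <<'E'
from h import *
st();snap('wrist','w39');zoom('w39','w39a',(150,155,390,300),3.2)
E
```

```text
t 54.5 pos [ 460.6 -397.1   21.8] x [ 0.991 -0.13   0.001] z [ 0.001 -0.001 -1.   ] F [ 0.1 -0.   1.2] op 0.448 q [ 0.86  0.94 -0.4   1.73  0.6   0.59 -0.03]
```

View pics/w39a.png

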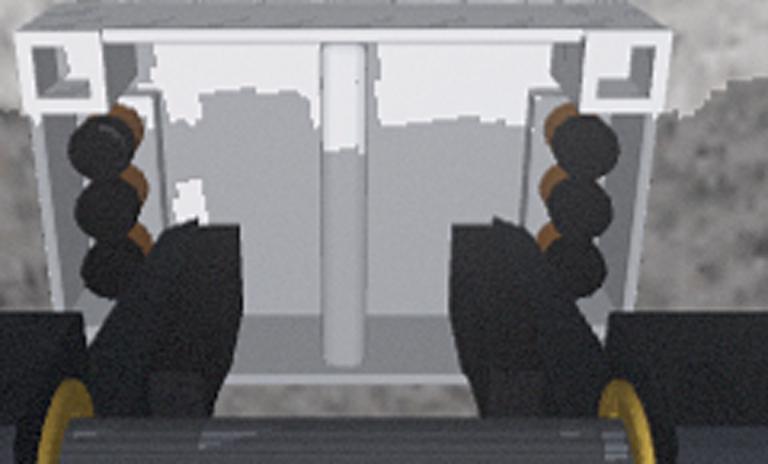

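```bash
python3 - <<'E'
from h import *
c=r.get_calibration('wrist');s,R=st()
m=rep(c,'tray3',(16,32),(671,31),.038,42,(150,155),3.2)
print(R.T[:2,:2]@(m-s['tool_pos'][:2]*1e3))
E
```

```text
t 54.55 pos [ 460.6 -397.1   21.9] x [ 0.991 -0.13   0.001] z [ 0.001 -0.001 -1.   ] F [ 0.8  0.6 -0.8] op 0.449 q [ 0.86  0.94 -0.4   1.73  0.6   0.59 -0.03]
tray3 L 128.5 ang -7.44 mid [ 461.2 -396.2]
[ 0.45374054 -0.97301159]
```

Emit:
play_rows([
  [0.45,0,0,12,0,0,0],
  [0.45,0,0,12,0,0,0],
  [0.45,0,0,9,0,0,0],
  [0.45,0,0,4,0,0,0],
  [0.45,0,0,2,0,0,0],
  [0.45,0,0,0,0,0,0],
  [0.45,0,0,0,0,0,0],
  [0.45,0,0,0,0,0,0],
])

```text
clock: 55.55
tool_pos: [0.4606, -0.397, -0.0202]
eef_rot: [0.998, -0.065, 0.001, 0.0]
contact_force: [0.4, 0.5, 0.4]
opening: 0.452
```

```bash
python3 - <<'E'
from h import *
st();snap('wrist','w40')
E
```

```text
t 55.55 pos [ 460.6 -397.   -20.2] x [ 0.991 -0.13   0.001] z [ 0.001 -0.001 -1.   ] F [0.4 0.5 0.4] op 0.452 q [ 0.83  1.   -0.35  1.74  0.63  0.51 -0.06]
```

View pics/w40.png

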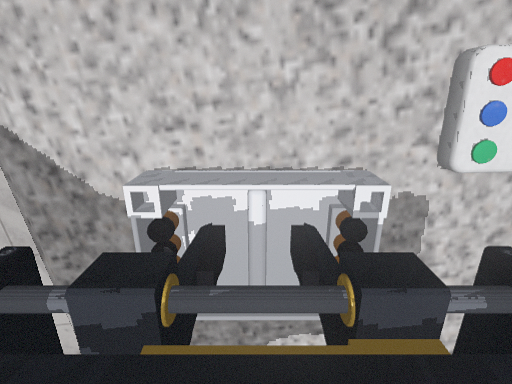

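Emit:
play_rows([
  [0.45,0,-1,-3,0,0,0],
  [0,0,0,0,0,0,0],
  [0,0,0,0,0,0,0],
  [0,0,0,0,0,0,0],
  [0,0,0,0,0,0,0],
  [0,0,0,0,0,0,0],
  [0,0,0,0,0,0,0],
  [0,0,0,0,0,0,0],
])

```text
clock: 56.6
tool_pos: [0.4609, -0.3961, -0.0165]
eef_rot: [0.998, -0.065, 0.001, 0.0]
contact_force: [-0.2, -0.2, 0.5]
opening: 0.111
```

Emit:
play_rows([
  [0,0,0,-15,0,0,0],
  [0,0,0,-40,0,0,0],
  [0,0,0,-50,0,0,0],
  [0,0,0,-50,0,0,0],
  [0,0,-15,-50,0,0,0],
  [0,0,-40,-45,0,0,0],
  [0,0,-50,-10,0,0,-0.1],
  [0,0,-50,0,0,0,-0.18],
])

```text
clock: 57.6
tool_pos: [0.4742, -0.2416, 0.2559]
eef_rot: [0.997, 0.074, 0.001, 0.002]
contact_force: [-0.3, 0.9, -2.4]
opening: 0.108
```

```bash
python3 - <<'E'
from h import *
st();snap('side','s41')
E
```

```text
t 57.6 pos [ 474.2 -241.6  255.9] x [0.989 0.148 0.001] z [ 0.002 -0.003 -1.   ] F [-0.3  0.9 -2.4] op 0.108 q [ 0.79  0.56 -0.66  1.77  0.41  0.96  0.11]
```

View pics/s41.png

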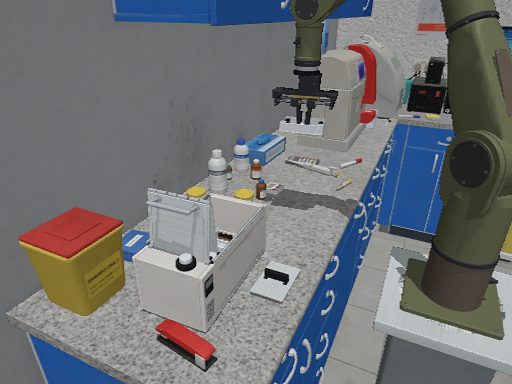

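Emit:
play_rows([
  [0,0,-50,0,0,0,-0.18],
  [0,10,-45,0,0,0,-0.18],
  [0,20,-40,0,0,0,-0.18],
  [0,30,-30,0,0,0,-0.18],
  [0,40,-20,0,0,0,-0.18],
  [0,45,0,0,0,0,-0.18],
  [0,45,10,0,0,0,-0.18],
  [0,45,10,0,0,0,-0.1],
])

```text
clock: 58.65
tool_pos: [0.5283, 0.121, 0.2603]
eef_rot: [0.715, 0.699, -0.002, 0.004]
contact_force: [0.4, 0.3, -2.1]
opening: 0.11
```

```bash
python3 - <<'E'
from h import *
st();step([.552,.160,.22],1.601)
E
```

```text
t 58.65 pos [528.3 121.  260.3] x [ 0.022  1.    -0.009] z [ 0.003 -0.009 -1.   ] F [ 0.4  0.3 -2.1] op 0.11 q [ 0.26  0.67 -1.01  1.72  0.64  1.12  0.6 ]
shift mm [39.9 22.7 40. ]
rotvec [ 0.003  0.009 -0.052]
```

Emit:
play_rows([
  [0,12,8,10,0.003,0.009,-0.05],
  [0,16,12,20,0,0,0],
  [0,5,2,35,0,0,0],
  [0,0,0,40,0,0,0],
  [0,0,0,30,0,0,0],
  [0,0,0,0,0,0,0],
  [0,0,0,0,0,0,0],
  [0,0,0,0,0,0,0],
])

```text
clock: 59.65
tool_pos: [0.5519, 0.1508, 0.1239]
eef_rot: [0.697, 0.717, -0.002, 0.003]
contact_force: [-0.2, 0.4, -1.9]
opening: 0.111
```

```bash
python3 - <<'E'
from h import *
st();step([.552,.160,.057],1.601); snap('wrist','w42');zoom('w42','w42a',(120,100,400,240),2.8)
E
```

```text
t 59.65 pos [551.9 150.8 123.9] x [-0.027  1.    -0.006] z [ 0.001 -0.006 -1.   ] F [-0.2  0.4 -1.9] op 0.111 q [ 0.13  0.87 -0.88  1.78  0.84  0.92  0.47]
shift mm [ 9.6  0.3 66.8]
rotvec [ 0.001  0.006 -0.003]
```

View pics/w42a.png

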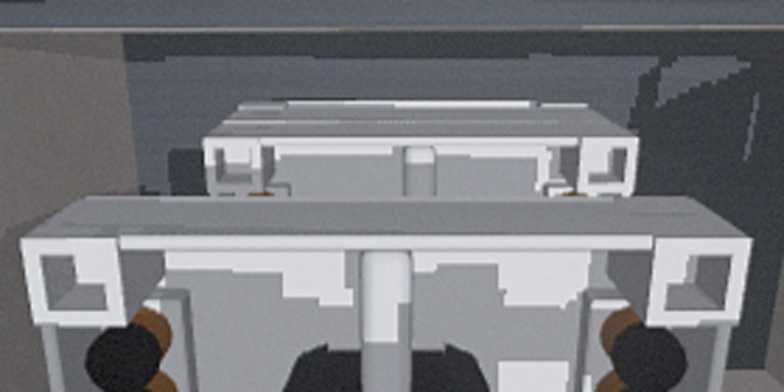

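```bash
python3 - <<'E'
from h import *
c=r.get_calibration('wrist');s,R=st();o=(120,100);k=2.8;T=s['tool_pos'][2]
a=rep(c,'low',(204,138),(637,137),.082,42,o,k)
b=rep(c,'bot',(80,198),(692,197),T+.04-.015,42,o,k)
b2=rep(c,'rim',(22,239),(751,239),T+.04+.015,42,o,k)
print(R.T[:2,:2]@(a-b),R.T[:2,:2]@(a-b2))
E
```

```text
t 59.7 pos [552. 151. 124.] x [-0.027  1.    -0.006] z [ 0.002 -0.006 -1.   ] F [-0.3  0.5 -2.7] op 0.106 q [ 0.13  0.87 -0.88  1.78  0.84  0.92  0.47]
low L 128.8 ang 91.76 mid [554.4 162.5]
bot L 130.8 ang 91.74 mid [554.9 152.6]
rim L 128.1 ang 91.67 mid [554.2 152.8]
[ 9.93700009 -0.18615288] [9.74661673 0.46136704]
```

Emit:
play_rows([
  [0,5,0,0,0,0.006,-0.003],
  [0,5,0,15,0,0,0],
  [0,0,0,18,0,0,0],
  [0,0,0,15,0,0,0],
  [0,0,0,8,0,0,0],
  [0,0,0,0,0,0,0],
  [0,0,0,0,0,0,0],
  [0,0,0,0,0,0,0],
])

```text
clock: 60.7
tool_pos: [0.5523, 0.1623, 0.0647]
eef_rot: [0.696, 0.718, 0.001, 0.001]
contact_force: [1.1, -0.8, -2.1]
opening: 0.112
```

```bash
python3 - <<'E'
from h import *
st();step([.5518,.1607,.057],1.601); snap('wrist','w43');zoom('w43','w43a',(120,100,400,240),2.8)
E
```

```text
t 60.7 pos [552.3 162.3  64.7] x [-0.031  1.     0.001] z [ 0.003  0.001 -1.   ] F [ 1.1 -0.8 -2.1] op 0.112 q [ 0.08  0.95 -0.82  1.81  0.94  0.82  0.38]
shift mm [-1.6 -0.6  7.7]
rotvec [ 0.003 -0.001  0.   ]
```

View pics/w43a.png

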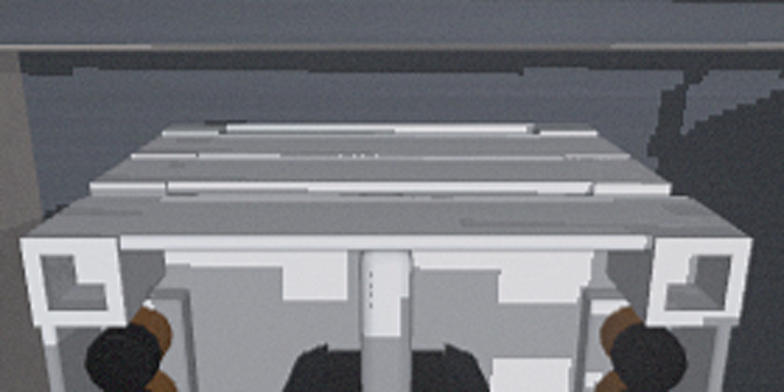

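Emit:
play_rows([
  [0,-1.5,-0.5,0,0.003,0,0],
  [0,0,0,3,0,0,0],
  [0,0,0,3,0,0,0],
  [0,0,0,3,0,0,0],
  [0,0,0,3,0,0,0],
  [0,0,0,3,0,0,0],
  [0,0,0,0,0,0,0],
  [0,0,0,0,0,0,0],
])

```text
clock: 61.75
tool_pos: [0.553, 0.1608, 0.0583]
eef_rot: [0.696, 0.718, 0.002, 0.004]
contact_force: [-0.4, -0.3, -2.3]
opening: 0.106
```

```bash
python3 - <<'E'
from h import *
st();snap('wrist','w44');zoom('w44','w44a',(120,100,400,240),2.8)
E
```

```text
t 61.75 pos [553.  160.8  58.3] x [-0.03   1.    -0.003] z [ 0.007 -0.003 -1.   ] F [-0.4 -0.3 -2.3] op 0.106 q [ 0.08  0.95 -0.81  1.82  0.96  0.81  0.37]
```

View pics/w44a.png

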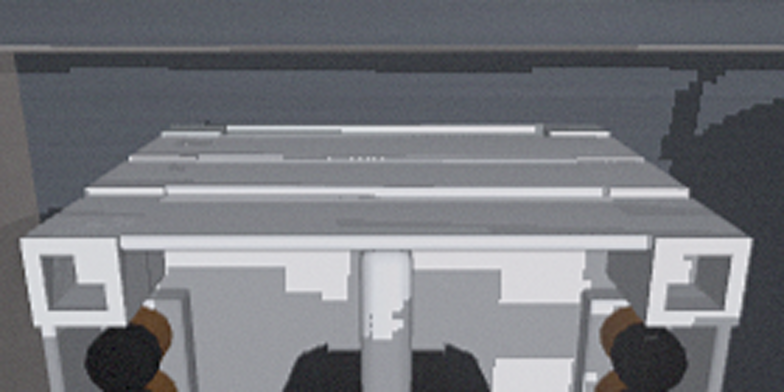

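Emit:
play_rows([
  [0,0,0,4,-0.005,0.003,0],
  [0,0,0,4,0,0,0],
  [0.4,0,0,0,0,0,0],
  [0.4,0,0,0,0,0,0],
  [0.4,0,0,0,0,0,0],
  [0.4,0,0,-20,0,0,0],
  [0.4,0,0,-35,0,0,0],
  [0.4,0,0,0,0,0,0],
])

```text
clock: 62.8
tool_pos: [0.5532, 0.1623, 0.1154]
eef_rot: [0.696, 0.718, 0.006, 0.007]
contact_force: [0.6, 0.5, -0.0]
opening: 0.404
```

```bash
python3 - <<'E'
from h import *
st();snap('wrist','w45');zoom('w45','w45a',(120,100,400,260),2.8)
E
```

```text
t 62.8 pos [553.2 162.3 115.4] x [-0.03   1.    -0.001] z [ 0.017 -0.001 -1.   ] F [ 0.6  0.5 -0. ] op 0.404 q [ 0.11  0.87 -0.87  1.79  0.87  0.89  0.43]
```

View pics/w45a.png

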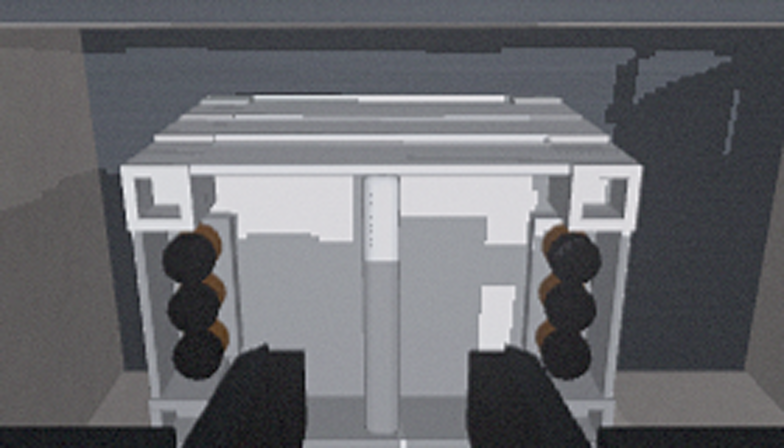

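Emit:
play_rows([
  [0.45,0,0,-45,-0.01,0,0],
  [0.45,0,0,-45,-0.005,0,0.015],
  [0.45,-5,-45,0,0,0,0],
  [0.45,-5,-50,0,0,0,0],
  [0.45,-5,-45,0,0,0,0],
  [0.45,0,-15,30,0,0,0],
  [0.45,0,0,40,0,0,0],
  [0.45,0,0,0,0,0,0],
])

```text
clock: 63.85
tool_pos: [0.3914, 0.1412, 0.1284]
eef_rot: [0.703, 0.711, 0.007, 0.01]
contact_force: [-0.1, 0.2, -0.0]
opening: 0.454
```

```bash
python3 - <<'E'
from h import *
st();step([.3932,.1417,-.0185],1.578);c,_=snap('wrist','w46')
E
```

```text
t 63.85 pos [391.4 141.2 128.4] x [-0.012  1.    -0.005] z [ 0.025 -0.005 -1.   ] F [-0.1  0.2 -0. ] op 0.454 q [ 0.05  0.68 -0.82  2.25  0.98  0.61  0.05]
shift mm [  1.2  -1.9 146.9]
rotvec [0.025 0.005 0.005]
```

View pics/w46.png

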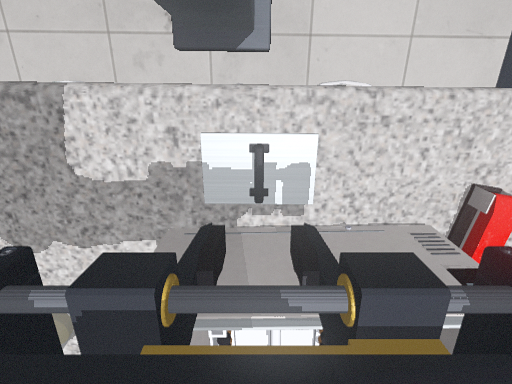

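Emit:
play_rows([
  [0.45,1,1,20,0.025,0.005,0.005],
  [0.45,0,0,40,0,0,0],
  [0.45,0,0,40,0,0,0],
  [0.45,0,0,25,0,0,0],
  [0.45,0,0,12,0,0,0],
  [0.45,0,0,0,0,0,0],
  [0.45,0,0,0,0,0,0],
  [0.45,0,0,0,0,0,0],
])

```text
clock: 64.9
tool_pos: [0.4075, 0.1491, -0.0031]
eef_rot: [0.708, 0.706, 0.013, 0.004]
contact_force: [-0.1, 0.2, -0.0]
opening: 0.449
```

```bash
python3 - <<'E'
from h import *
st();step([.3932,.1417,-.0185],1.578)
E
```

```text
t 64.9 pos [407.5 149.1  -3.1] x [0.002 1.    0.012] z [ 0.024  0.012 -1.   ] F [-0.1  0.2 -0. ] op 0.449 q [-0.1   0.94 -0.58  2.28  1.61  0.46 -0.51]
shift mm [ -7.6 -14.7  14.9]
rotvec [ 0.024 -0.012 -0.009]
```

Emit:
play_rows([
  [0.45,-4,-8,0,0.02,-0.012,-0.009],
  [0.45,-3,-6,0,0.0,0,0],
  [0.45,0,0,6,0,0,0],
  [0.45,0,0,5,0,0,0],
  [0.45,0,0,2,0,0,0],
  [0.45,0,0,0,0,0,0],
  [0.45,0,0,0,0,0,0],
  [0.45,0,0,0,0,0,0],
])

```text
clock: 65.9
tool_pos: [0.3962, 0.143, -0.015]
eef_rot: [0.705, 0.709, 0.004, 0.003]
contact_force: [0.0, 1.0, 0.2]
opening: 0.451
```

```bash
python3 - <<'E'
from h import *
st();step([.3932,.1417,-.0185],1.578);snap('wrist','w47')
E
```

```text
t 65.9 pos [396.2 143.  -15. ] x [-0.006  1.     0.002] z [ 0.009  0.002 -1.   ] F [0.  1.  0.2] op 0.451 q [-0.1   0.97 -0.58  2.3   1.66  0.48 -0.56]
shift mm [-1.2 -3.1  3.4]
rotvec [ 0.009 -0.002 -0.001]
```

View pics/w47.png

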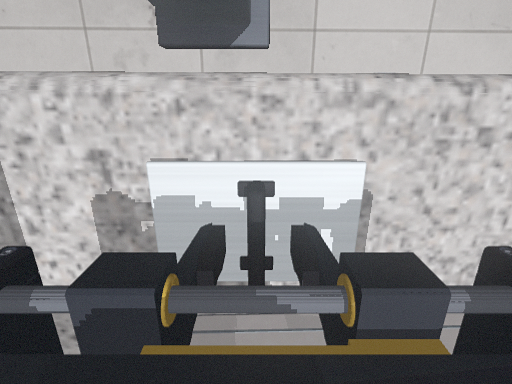

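Correct the last millimetres, close, then lift.

Emit:
play_rows([
  [0.45,-1,-3,2,0.009,0,0],
  [0.45,0,0,2,0,0,0],
  [0,0,0,0,0,0,0],
  [0,0,0,0,0,0,0],
  [0,0,0,0,0,0,0],
  [0,0,0,0,0,0,0],
  [0,0,0,0,0,0,0],
  [0,0,0,0,0,0,0],
])

```text
clock: 66.95
tool_pos: [0.3931, 0.1419, -0.0192]
eef_rot: [0.705, 0.709, 0.0, -0.001]
contact_force: [-0.3, 0.5, -0.8]
opening: 0.104
```

```bash
python3 - <<'E'
from h import *
st()
E
```

```text
t 66.95 pos [393.1 141.9 -19.2] x [-0.007  1.     0.002] z [-0.001  0.002 -1.   ] F [-0.3  0.5 -0.8] op 0.104 q [-0.1   0.98 -0.58  2.3   1.67  0.48 -0.56]
```

Emit:
play_rows([
  [0,0,0,-15,0,0,0],
  [0,0,0,-35,0,0,0],
  [0,0,0,-45,0,0,0],
  [0,0,0,-45,0,0,0],
  [0,0,0,-45,0,0,0],
  [0,0,0,-40,0,0,0],
  [0,5,25,0,0,0,-0.02],
  [0,0,0,0,0,0,0],
])

```text
clock: 67.95
tool_pos: [0.4169, 0.1451, 0.2083]
eef_rot: [0.697, 0.717, -0.003, -0.001]
contact_force: [-0.3, 0.4, -1.9]
opening: 0.11
```

```bash
python3 - <<'E'
from h import *
st();step([.554,.161,.2],1.601)
E
```

```text
t 67.95 pos [416.9 145.1 208.3] x [-0.028  1.    -0.003] z [-0.005 -0.003 -1.   ] F [-0.3  0.4 -1.9] op 0.11 q [ 0.14  0.57 -0.9   2.06  0.63  0.81  0.46]
shift mm [ 12.2 137.5   7.6]
rotvec [-0.005  0.003 -0.003]
```

Emit:
play_rows([
  [0,4,35,0,-0.005,0.003,0],
  [0,4,45,0,0,0,0],
  [0,4,42,0,0,0,0],
  [0,2,12,10,0,0,0],
  [0,0,0,30,0,0,0],
  [0,0,0,20,0,0,0],
  [0,0,0,0,0,0,0],
  [0,0,0,0,0,0,0],
])

```text
clock: 68.95
tool_pos: [0.5401, 0.16, 0.1402]
eef_rot: [0.694, 0.72, -0.01, -0.003]
contact_force: [-0.7, -0.0, -1.7]
opening: 0.11
```

```bash
python3 - <<'E'
from h import *
st();step([.554,.161,.085],1.601); snap('wrist','w48');zoom('w48','w48a',(120,100,400,260),2.8)
E
```

```text
t 68.95 pos [540.1 160.  140.2] x [-0.036  0.999 -0.009] z [-0.018 -0.01  -1.   ] F [-0.7 -0.  -1.7] op 0.11 q [ 0.08  0.81 -0.8   1.78  0.73  0.9   0.55]
shift mm [ 1.  14.9 55. ]
rotvec [-0.018  0.009  0.006]
```

View pics/w48a.png

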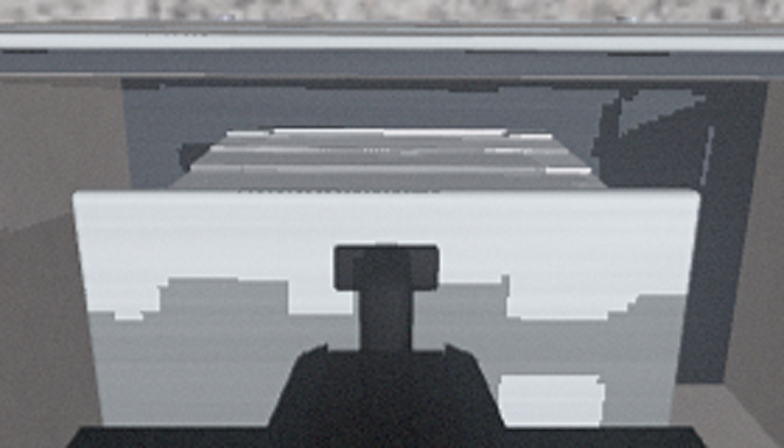

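Shift +15 in tool y and fix the tilt.

Emit:
play_rows([
  [0,0,6,0,-0.018,0.009,0.006],
  [0,0,6,0,0,0,0],
  [0,0,3,5,0,0,0],
  [0,0,0,5,0,0,0],
  [0,0,0,0,0,0,0],
  [0,0,0,0,0,0,0],
  [0,0,0,0,0,0,0],
  [0,0,0,0,0,0,0],
])

```text
clock: 70.0
tool_pos: [0.5569, 0.1607, 0.1312]
eef_rot: [0.697, 0.717, 0.002, 0.001]
contact_force: [-0.4, -0.0, -1.7]
opening: 0.109
```

```bash
python3 - <<'E'
from h import *
st();step([.554,.161,.085],1.601); snap('wrist','w49');zoom('w49','w49a',(120,100,400,260),2.8)
E
```

```text
t 70.0 pos [556.9 160.7 131.2] x [-0.029  1.     0.001] z [ 0.004  0.001 -1.   ] F [-0.4 -0.  -1.7] op 0.109 q [ 0.08  0.83 -0.79  1.76  0.75  0.88  0.54]
shift mm [ 0.3 -3.1 46.2]
rotvec [ 0.004 -0.001 -0.001]
```

View pics/w49a.png

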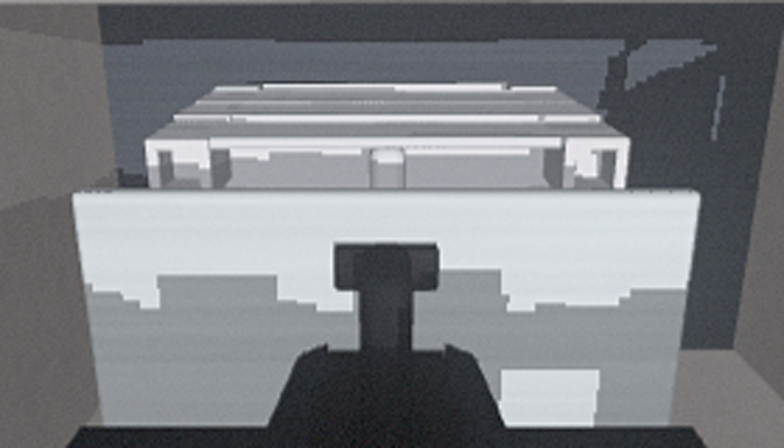

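```bash
python3 - <<'E'
from h import *
c=r.get_calibration('wrist');s,R=st();o=(120,100);k=2.8;T=s['tool_pos'][2]
a=rep(c,'low',(145,139),(630,138),.112,42,o,k)
b=rep(c,'plate',(73,191),(699,192),T+.042-.010,42,o,k)
print(R.T[:2,:2]@(a-b))
E
```

```text
t 70.05 pos [556.9 160.8 131.2] x [-0.029  1.     0.001] z [ 0.004  0.001 -1.   ] F [ 0.6 -0.2 -1.5] op 0.111 q [ 0.08  0.83 -0.79  1.76  0.75  0.88  0.54]
low L 129.6 ang 91.76 mid [555.5 162.6]
plate L 127.3 ang 91.54 mid [556.5 162. ]
[ 0.57149014 -0.9626723 ]
```

Emit:
play_rows([
  [0,0.4,-2,10,0.004,0,0],
  [0,0,0,12,0,0,0],
  [0,0,0,8,0,0,0],
  [0,0,0,4,0,0,0],
  [0,0,0,0,0,0,0],
  [0,0,0,0,0,0,0],
  [0,0,0,0,0,0,0],
  [0,0,0,0,0,0,0],
])

```text
clock: 71.05
tool_pos: [0.5548, 0.1612, 0.0946]
eef_rot: [0.697, 0.717, 0.0, -0.001]
contact_force: [0.5, 0.6, -2.3]
opening: 0.108
```

```bash
python3 - <<'E'
from h import *
s,R=st();c,_=snap('wrist','w50');zoom('w50','w50a',(120,100,400,260),2.8)
E
```

```text
t 71.05 pos [554.8 161.2  94.6] x [-0.029  1.     0.001] z [-0.001  0.001 -1.   ] F [ 0.5  0.6 -2.3] op 0.108 q [ 0.06  0.88 -0.75  1.79  0.81  0.81  0.5 ]
```

View pics/w50a.png

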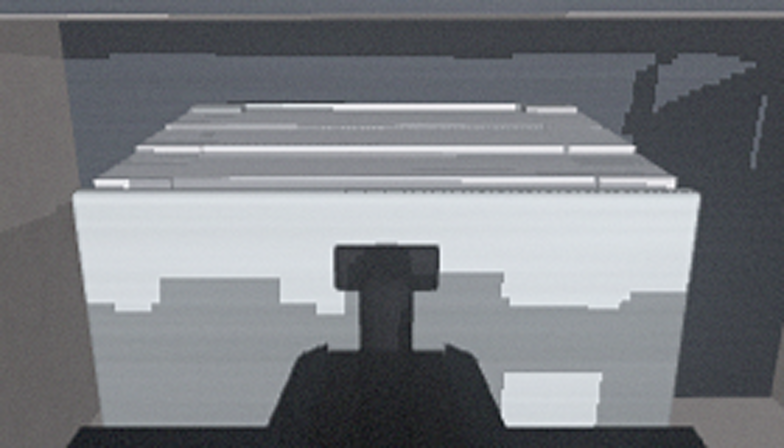

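```bash
python3 - <<'E'
from h import *
c=r.get_calibration('wrist');s,R=st();o=(120,100);k=2.8;T=s['tool_pos'][2]
a=rep(c,'low',(94,181),(677,180),.112,42,o,k)
b=rep(c,'plate',(73,191),(699,192),T+.042-.010,42,o,k)
print(R.T[:2,:2]@(a-b))
E
```

```text
t 71.1 pos [554.8 161.2  94.7] x [-0.029  1.     0.001] z [-0.001  0.001 -1.   ] F [ 0.1  0.1 -1.5] op 0.109 q [ 0.06  0.88 -0.75  1.79  0.81  0.81  0.5 ]
low L 129.8 ang 91.74 mid [555.9 162.6]
plate L 127.5 ang 91.54 mid [554.6 162.5]
[0.01718559 1.31650115]
```

Emit:
play_rows([
  [0,0,-0.5,2,0,0,0],
  [0,0,0,3,0,0,0],
  [0,0,0,3,0,0,0],
  [0,0,0,3,0,0,0],
  [0,0,0,3,0,0,0],
  [0,0,0,3,0,0,0],
  [0,0,0,0,0,0,0],
  [0,0,0,0,0,0,0],
])

```text
clock: 72.1
tool_pos: [0.5551, 0.1613, 0.0857]
eef_rot: [0.697, 0.717, 0.001, 0.003]
contact_force: [0.3, 0.5, -1.8]
opening: 0.11
```

```bash
python3 - <<'E'
from h import *
s,R=st();c,_=snap('wrist','w51');zoom('w51','w51a',(120,100,400,260),2.8)
E
```

```text
t 72.1 pos [555.1 161.3  85.7] x [-0.028  1.    -0.003] z [ 0.006 -0.003 -1.   ] F [ 0.3  0.5 -1.8] op 0.11 q [ 0.04  0.89 -0.74  1.8   0.83  0.79  0.47]
```

View pics/w51a.png

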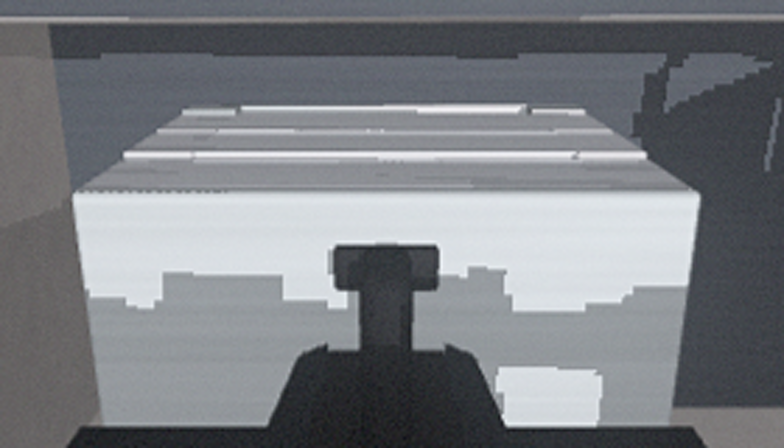

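Emit:
play_rows([
  [0,0,0,4,-0.005,0.003,0],
  [0,0,0,4,0,0,0],
  [0.4,0,0,0,0,0,0],
  [0.4,0,0,0,0,0,0],
  [0.4,0,0,0,0,0,0],
  [0.4,0,0,-25,0,0,0],
  [0,0,0,-25,0,0,0],
  [0,0,0,0,0,0,0],
])

```text
clock: 73.15
tool_pos: [0.5549, 0.1617, 0.1335]
eef_rot: [0.697, 0.717, 0.004, 0.006]
contact_force: [-0.0, 0.5, 0.3]
opening: 0.199
```

```bash
python3 - <<'E'
from h import *
s,R=st();c,_=snap('wrist','w52')
E
```

```text
t 73.15 pos [554.9 161.7 133.5] x [-0.027  1.    -0.003] z [ 0.014 -0.003 -1.   ] F [-0.   0.5  0.3] op 0.199 q [ 0.07  0.82 -0.79  1.77  0.76  0.87  0.52]
```

View pics/w52.png

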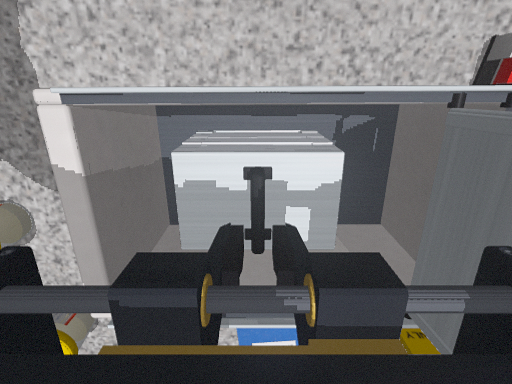

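Emit:
play_rows([
  [0,0,0,0,0.014,0.003,0],
  [0,0,0,0,0,0,0],
  [0,0,0,0,0,0,0],
  [0,0,0,12,0,0,0],
  [0,0,0,8,0,0,0],
  [0,0,0,6,0,0,0],
  [0,0,0,5,0,0,0],
  [0,0,0,5,0,0,0],
])

```text
clock: 74.2
tool_pos: [0.5534, 0.1597, 0.1042]
eef_rot: [0.698, 0.716, -0.003, 0.004]
contact_force: [-10.2, -7.7, 44.0]
opening: 0.004
```

Emit:
play_rows([
  [0,0,0,5,0,0,0],
  [0,0,0,6,0,0,0],
  [0,0,0,6,0,0,0],
  [0,0,0,6,0,0,0],
  [0,0,0,-20,0,0,0],
  [0,0,0,-40,0,0,0],
  [0,0,0,-50,0,0,0],
  [0,0,0,-50,0,0,0],
])

```text
clock: 75.2
tool_pos: [0.549, 0.1615, 0.2659]
eef_rot: [0.697, 0.717, -0.005, 0.013]
contact_force: [1.1, -0.2, -0.2]
opening: 0.005
```

```bash
python3 - <<'E'
from h import *
c=r.get_calibration('top')
for z in (.15,.25): print([np.round(onz(c,*p,z)[:2]*1e3) for p in [(134,157),(180,157),(180,110),(134,110)]])
st();step([.549,.368,.33],1.601);snap('side','s53');snap('top','t53',(120,100,280,250),4)
E
```

```text
[array([700., 454.]), array([697., 288.]), array([868., 287.]), array([871., 454.])]
[array([682., 418.]), array([679., 266.]), array([836., 265.]), array([839., 419.])]
t 75.2 pos [549.  161.5 265.9] x [-0.027  0.999 -0.027] z [ 0.012 -0.026 -1.   ] F [ 1.1 -0.2 -0.2] op 0.005 q [ 0.11  0.66 -0.88  1.63  0.59  1.13  0.67]
shift mm [204.7   6.5 -69.5]
rotvec [ 0.011  0.027 -0.003]
```

View pics/s53.png

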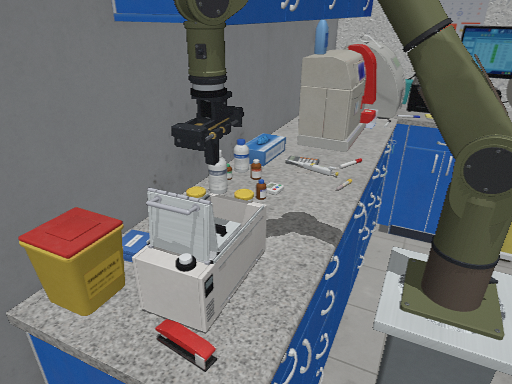

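Emit:
play_rows([
  [0,0,0,-40,0.011,0.027,0],
  [0,0,0,-40,0,0,0],
  [0,30,2,0,0,0,0],
  [0,50,2,0,0,0,0],
  [0,50,2,0,0,0,0],
  [0,50,0,0,0,0,0],
  [0,30,0,0,0,0,0],
  [0,0,0,0,0,0,0],
])

```text
clock: 76.3
tool_pos: [0.552, 0.3764, 0.3424]
eef_rot: [0.699, 0.715, -0.0, 0.003]
contact_force: [0.1, -0.3, -0.7]
opening: 0.005
```

```bash
python3 - <<'E'
from h import *
st();step([.549,.366,.223],1.601);snap('wrist','w54')
E
```

```text
t 76.3 pos [552.  376.4 342.4] x [-0.022  1.    -0.005] z [ 0.004 -0.005 -1.   ] F [ 0.1 -0.3 -0.7] op 0.005 q [-0.29  0.74 -0.86  1.19  0.55  1.44  0.51]
shift mm [ -9.8  -3.6 119.4]
rotvec [ 0.004  0.005 -0.009]
```

View pics/w54.png

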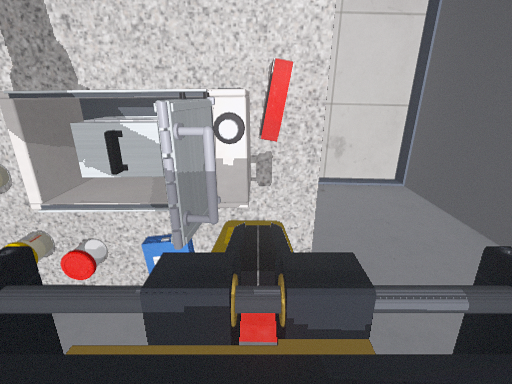

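Emit:
play_rows([
  [0,0,-2,30,0.004,0.005,0],
  [0,0,0,40,0,0,0],
  [0,0,0,35,0,0,0],
  [0,0,0,12,0,0,0],
  [0,0,0,0,0,0,0],
  [0,-8,0,0,0,0,0],
  [0,0,0,0,0,0,0],
  [0,0,0,0,0,0,0],
])

```text
clock: 77.35
tool_pos: [0.5576, 0.3562, 0.2256]
eef_rot: [0.705, 0.709, 0.002, 0.005]
contact_force: [-0.2, 0.0, 0.0]
opening: 0.005
```

```bash
python3 - <<'E'
from h import *
st();snap('side','s55',(100,100,270,250),4)
E
```

```text
t 77.35 pos [557.6 356.2 225.6] x [-0.007  1.    -0.004] z [ 0.009 -0.004 -1.   ] F [-0.2  0.   0. ] op 0.005 q [-0.25  0.82 -0.82  1.4   0.63  1.18  0.43]
```

View pics/s55.png

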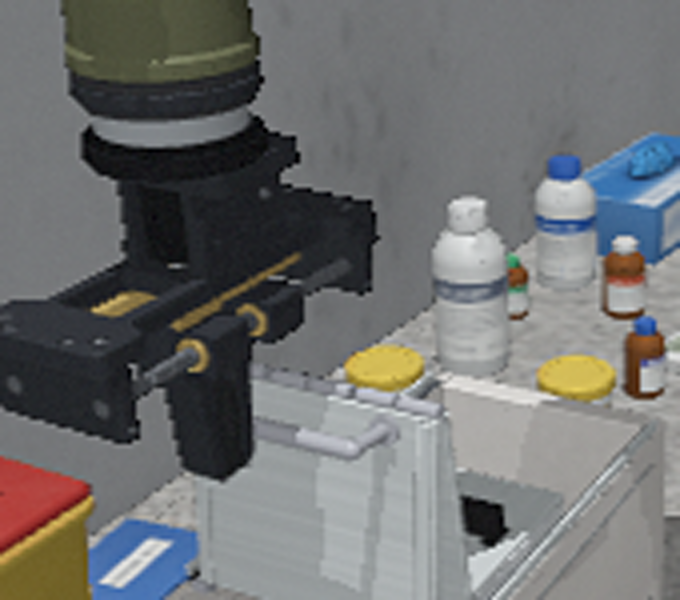

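Emit:
play_rows([
  [0,-14,-2,0,0.009,0.004,-0.01],
  [0,-14,0,0,0,0,0],
  [0,-14,0,0,0,0,0],
  [0,-14,0,1,0,0,0],
  [0,-14,0,2,0,0,0],
  [0,-14,0,4,0,0,0],
  [0,0,0,0,0,0,0],
  [0,0,0,0,0,0,0],
])

```text
clock: 78.4
tool_pos: [0.5569, 0.2666, 0.2179]
eef_rot: [0.701, 0.713, 0.001, -0.001]
contact_force: [-0.1, 1.2, -0.8]
opening: 0.002
```

```bash
python3 - <<'E'
from h import *
st();snap('side','s56',(100,100,270,250),4)
E
```

```text
t 78.4 pos [556.9 266.6 217.9] x [-0.017  1.     0.002] z [-0.001  0.002 -1.   ] F [-0.1  1.2 -0.8] op 0.002 q [-0.08  0.78 -0.85  1.55  0.63  1.1   0.51]
```

View pics/s56.png

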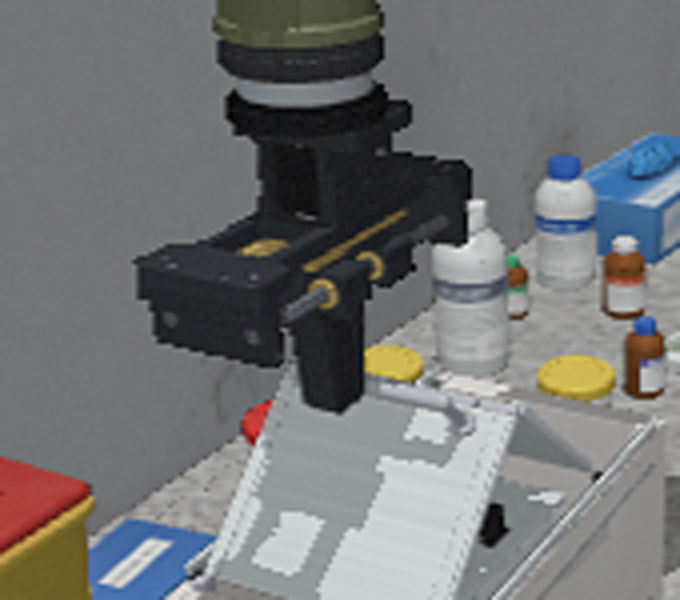

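Emit:
play_rows([
  [0,-10,0,12,0,0,-0.01],
  [0,-10,0,10,0,0,0],
  [0,-10,0,10,0,0,0],
  [0,-10,0,10,0,0,0],
  [0,-8,0,10,0,0,0],
  [0,-6,0,9,0,0,0],
  [0,0,0,0,0,0,0],
  [0,0,0,0,0,0,0],
])

```text
clock: 79.45
tool_pos: [0.5583, 0.2156, 0.1517]
eef_rot: [0.696, 0.718, 0.005, -0.005]
contact_force: [0.8, 2.2, -1.4]
opening: 0.004
```

```bash
python3 - <<'E'
from h import *
st();snap('side','s57',(100,100,270,250),4)
E
```

```text
t 79.45 pos [558.3 215.6 151.7] x [-0.031  0.999  0.014] z [ 0.     0.014 -1.   ] F [ 0.8  2.2 -1.4] op 0.004 q [ 0.    0.83 -0.82  1.69  0.71  0.94  0.51]
```

View pics/s57.png

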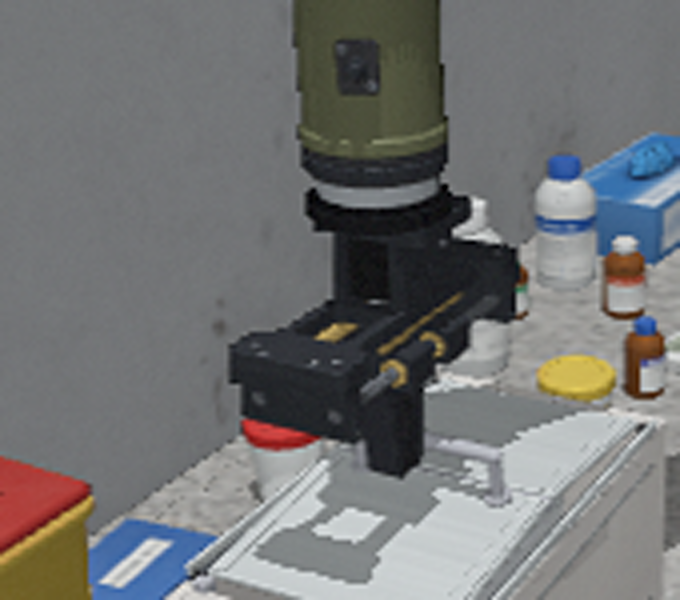

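Emit:
play_rows([
  [0,3,0,-15,0,0,0],
  [0,0,0,-40,0,-0.014,0],
  [0,-14,-4,0,0,0,0],
  [0,-12,0,0,0,0,0],
  [0,0,0,20,0,0,0],
  [0,0,0,8,0,0,0],
  [0,0,0,0,0,0,0],
  [0,0,0,0,0,0,0],
])

```text
clock: 80.5
tool_pos: [0.5528, 0.1838, 0.1772]
eef_rot: [0.697, 0.717, -0.006, 0.002]
contact_force: [-0.0, -1.0, 0.1]
opening: 0.001
```

```bash
python3 - <<'E'
from h import *
st();step([.553,.192,.156],1.601);snap('side','s58',(100,100,270,250),4)
E
```

```text
t 80.5 pos [552.8 183.8 177.2] x [-0.029  1.    -0.012] z [-0.006 -0.012 -1.   ] F [-0.  -1.   0.1] op 0.001 q [ 0.05  0.78 -0.84  1.7   0.68  0.99  0.56]
shift mm [ 8.5  0.6 21.1]
rotvec [-0.006  0.012 -0.001]
```

View pics/s58.png

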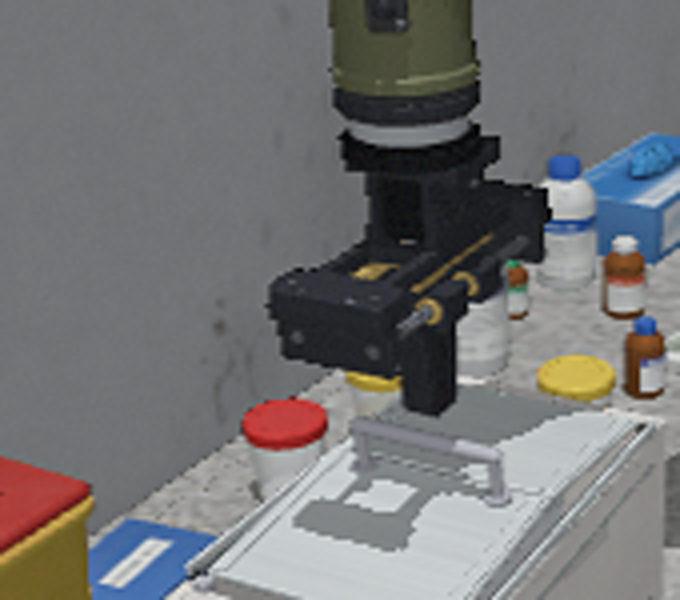

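Emit:
play_rows([
  [0,6,0,0,-0.006,0.012,0],
  [0,4,0,3,0,0,0],
  [0,0,0,6,0,0,0],
  [0,0,0,6,0,0,0],
  [0,0,0,4,0,0,0],
  [0,0,0,4,0,0,0],
  [0,0,0,4,0,0,0],
  [0,0,0,4,0,0,0],
])

```text
clock: 81.55
tool_pos: [0.5536, 0.1946, 0.1549]
eef_rot: [0.697, 0.717, 0.002, 0.004]
contact_force: [-8.3, -7.0, 33.3]
opening: 0.003
```

```bash
python3 - <<'E'
from h import *
st();snap('side','s59',(100,100,270,250),4)
E
```

```text
t 81.55 pos [553.6 194.6 154.9] x [-0.027  1.    -0.004] z [ 0.008 -0.003 -1.   ] F [-8.3 -7.  33.3] op 0.003 q [ 0.03  0.81 -0.81  1.72  0.72  0.93  0.51]
```

View pics/s59.png

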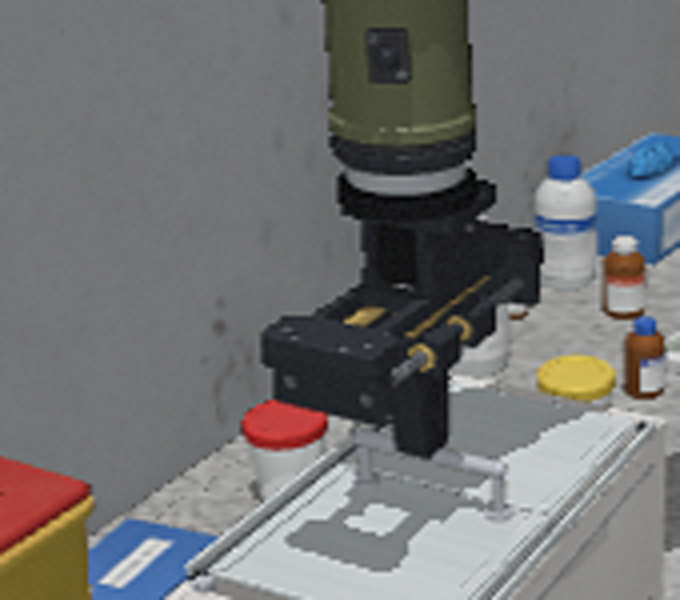

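Emit:
play_rows([
  [0,0,0,-40,-0.008,0.003,0],
  [0,0,0,-40,0,0,0],
  [0,30,-10,0,0,0,0],
  [0,45,-15,0,0,0,0],
  [0,45,-12,0,0,0,0],
  [0,18,-3,0,0,0,0],
  [0,0,0,0,0,0,0],
  [0,0,0,0,0,0,0],
])

```text
clock: 82.6
tool_pos: [0.5104, 0.3324, 0.2361]
eef_rot: [0.7, 0.715, 0.006, 0.007]
contact_force: [-0.4, -0.1, 0.2]
opening: 0.002
```

```bash
python3 - <<'E'
from h import *
st();c,im=snap('wrist','w60');zoom('w60','w60a',(150,60,370,240),3.5); snap('side','s60')
E
```

```text
t 82.6 pos [510.4 332.4 236.1] x [-0.021  1.    -0.001] z [ 0.019 -0.001 -1.   ] F [-0.4 -0.1  0.2] op 0.002 q [-0.21  0.74 -0.85  1.57  0.62  1.1   0.38]
```

View pics/w60.png

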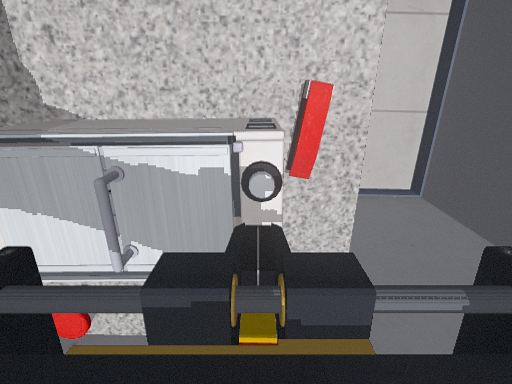

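View pics/s60.png

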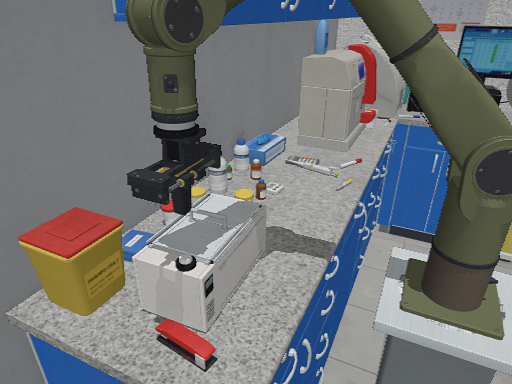

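```bash
python3 - <<'E'
from h import *
w=r.get_calibration('wrist');s=r.get_calibration('side');t=r.get_calibration('top')
zoom('s60','s60a',(160,235,215,285),10);zoom('w60','w60b',(235,155,290,210),10)
for z in (.15,.16,.165,.17,.175,.18): print(z,np.round(onz(w,262,183.5,z)*1e3,1),np.round(onz(s,185.5,260,z)*1e3,1),np.round(onz(t,145+128/6,160+292/6,z)*1e3,1))
E
```

```text
0.15 [517.4 338.5 150. ] [520.7 324.3 150. ] [512.2 337.7 150. ]
0.16 [513.9 338.2 160. ] [512.2 334.9 160. ] [511.9 335.2 160. ]
0.165 [512.2 338.1 165. ] [508.  340.2 165. ] [511.7 333.9 165. ]
0.17 [510.5 338.  170. ] [503.8 345.5 170. ] [511.6 332.6 170. ]
0.175 [508.8 337.9 175. ] [499.5 350.8 175. ] [511.4 331.3 175. ]
0.18 [507.  337.7 180. ] [495.3 356.1 180. ] [511.3 330.  180. ]
```

View pics/s60a.png

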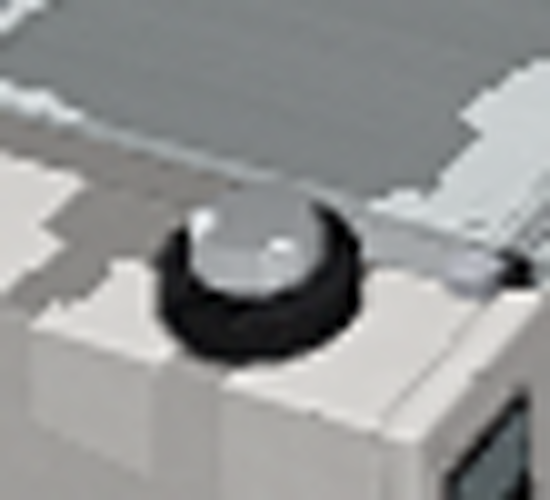

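View pics/w60b.png

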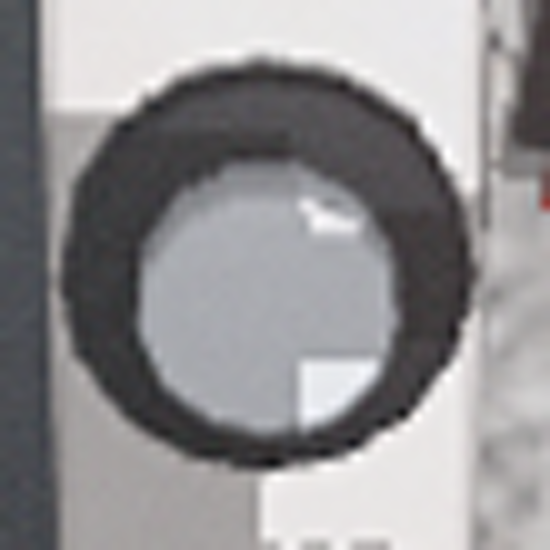

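Emit:
play_rows([
  [0,4,1,20,0.019,0,0],
  [0,0,0,30,0,0,0],
  [0,0,0,25,0,0,0],
  [0,0,0,10,0,0,0],
  [0,0,0,0,0,0,0],
  [0,0,0,0,0,0,0],
  [0,0,0,0,0,0,0],
  [0,0,0,0,0,0,0],
])

```text
clock: 83.7
tool_pos: [0.5155, 0.3321, 0.146]
eef_rot: [0.703, 0.711, -0.002, 0.0]
contact_force: [-0.7, -0.9, -0.1]
opening: 0.005
```

```bash
python3 - <<'E'
from h import *
st();step([.5115,.336,.131],1.59);c,im=snap('wrist','w61',(180,120,340,260),4);snap('side','s61',(140,160,240,290),5)
E
```

```text
t 83.7 pos [515.5 332.1 146. ] x [-0.012  1.    -0.002] z [-0.002 -0.002 -1.   ] F [-0.7 -0.9 -0.1] op 0.005 q [-0.23  0.85 -0.79  1.64  0.7   0.97  0.31]
shift mm [ 3.9 -4.  15. ]
rotvec [-0.002  0.002 -0.007]
```

View pics/w61.png

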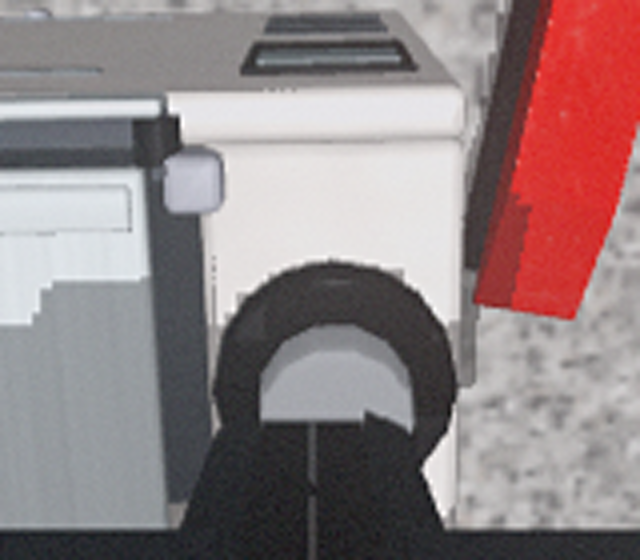

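View pics/s61.png

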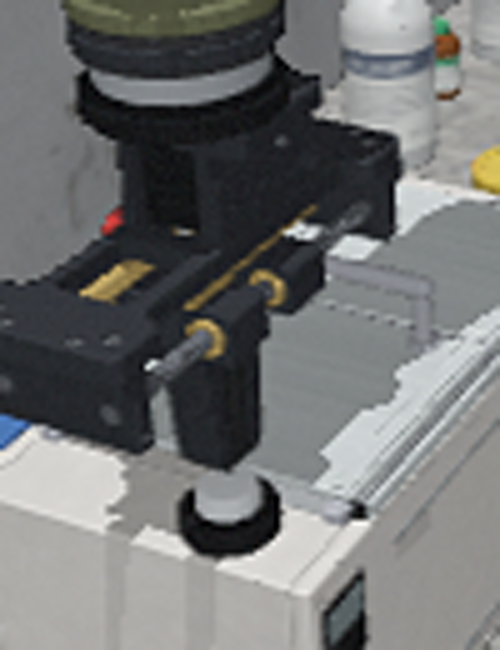

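Emit:
play_rows([
  [0,4,-5,0,0,0,0],
  [0,0,0,5,0,0,0],
  [0,0,0,6,0,0,0],
  [0,0,0,5,0,0,0],
  [0,0,0,4,0,0,0],
  [0,0,0,4,0,0,0],
  [0,0,0,4,0,0,0],
  [0,0,0,4,0,0,0],
])

```text
clock: 84.8
tool_pos: [0.5106, 0.3367, 0.1303]
eef_rot: [0.704, 0.711, 0.001, 0.005]
contact_force: [-5.8, -7.3, 29.8]
opening: 0.006
```

```bash
python3 - <<'E'
from h import *
st();snap('side','s62',(140,160,240,290),5)
E
```

```text
t 84.8 pos [510.6 336.7 130.3] x [-0.01   1.    -0.006] z [ 0.01  -0.006 -1.   ] F [-5.8 -7.3 29.8] op 0.006 q [-0.25  0.86 -0.77  1.66  0.74  0.93  0.27]
```

View pics/s62.png

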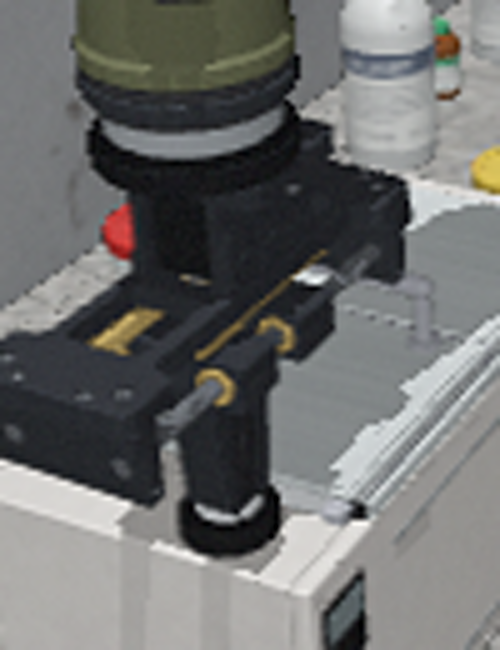

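Emit:
play_rows([
  [0,0,0,3,0,0,0],
  [0,0,0,3,0,0,0],
  [0,0,0,-20,0,0,0],
  [0,0,0,-45,0,0,0],
  [0,0,0,-50,0,0,0],
  [0,-30,0,-40,0,0,0],
  [0,-40,0,0,0,0,0],
  [0,0,0,0,0,0,0],
])

```text
clock: 85.85
tool_pos: [0.5094, 0.2661, 0.2891]
eef_rot: [0.703, 0.711, 0.002, 0.007]
contact_force: [-0.6, -0.1, 0.1]
opening: 0.005
```

```bash
python3 - <<'E'
from h import *
st();snap('side','s63',(100,160,280,330),4);snap('wrist','w63')
E
```

```text
t 85.85 pos [509.4 266.1 289.1] x [-0.01   1.    -0.007] z [ 0.014 -0.007 -1.   ] F [-0.6 -0.1  0.1] op 0.005 q [-0.07  0.64 -0.9   1.59  0.55  1.17  0.49]
```

View pics/s63.png

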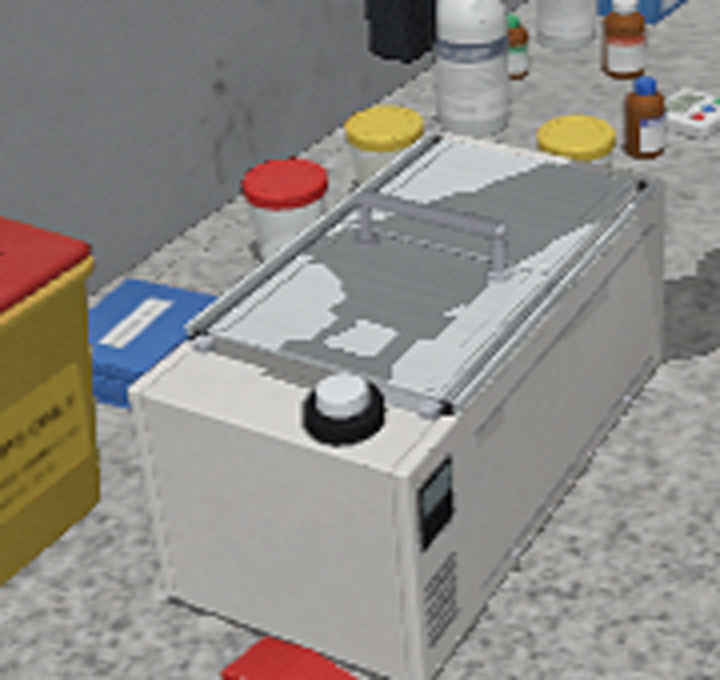

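View pics/w63.png

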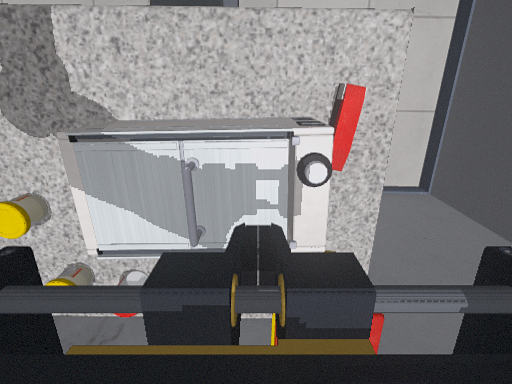

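```bash
python3 - <<'E'
from h import *
a=cv2.imread('pics/s62.png');b=cv2.imread('pics/s63.png')
b=cv2.resize(b,None,fx=1.25,fy=1.25)
# same native px: s62 crop origin (140,160) k5 ; s63 origin (100,160) k4
A=a[300:420+160,130:330]; B=b[300:580,130+200:330+200]
cv2.imwrite('pics/cmp.png',cv2.resize(np.hstack([A,B]),None,fx=1.9,fy=1.9))
c=r.get_calibration('side')
for z in (.15,.16,.166,.172): print(z,np.round((np.array(proj(c,[.5115,.336,z]))-[140,160])*5-[130,300])*1.9)
E
```

```text
0.15 [188.1 421.8]
0.16 [184.3 383.8]
0.166 [182.4 361. ]
0.172 [180.5 338.2]
```

```bash
python3 - <<'E'
from h import *
a=cv2.cvtColor(cv2.imread('pics/s62.png'),6);b=cv2.cvtColor(cv2.imread('pics/s63.png'),6);d=cv2.cvtColor(cv2.imread('pics/s61.png'),6)
for col in (183,185,187):
  for n,im,o,k in (('out s61',d,(140,160),5),('pressed',a,(140,160),5),('out s63',b,(100,160),4)):
    x=int((col-o[0]+.5)*k); print(col,n,[int(im[int((v-160+.5)*k),x]) for v in range(250,272)])
c=r.get_calibration('side'); print(proj(c,[.5115,.336,.166]))
E
```

```text
183 out s61 [39, 39, 37, 46, 130, 146, 147, 147, 150, 151, 172, 175, 175, 180, 95, 9, 25, 24, 21, 23, 20, 59]
183 pressed [39, 36, 37, 39, 41, 36, 40, 38, 35, 37, 33, 46, 146, 188, 99, 8, 25, 28, 21, 24, 22, 62]
183 out s63 [127, 156, 150, 150, 223, 214, 215, 216, 217, 219, 216, 184, 185, 178, 92, 20, 31, 31, 22, 24, 19, 94]
185 out s61 [29, 32, 27, 23, 80, 149, 147, 148, 150, 151, 171, 174, 174, 178, 104, 13, 18, 29, 24, 24, 26, 133]
185 pressed [32, 32, 35, 33, 36, 35, 31, 33, 33, 40, 42, 41, 73, 194, 109, 11, 22, 25, 28, 21, 24, 89]
185 out s63 [125, 129, 164, 201, 215, 214, 215, 216, 218, 221, 215, 182, 183, 178, 97, 19, 35, 26, 25, 20, 35, 149]
187 out s61 [25, 21, 55, 141, 140, 146, 147, 149, 149, 157, 173, 171, 170, 177, 48, 15, 23, 30, 27, 24, 23, 140]
187 pressed [26, 28, 31, 25, 29, 30, 31, 30, 27, 33, 29, 30, 26, 130, 57, 20, 21, 25, 24, 21, 18, 86]
187 out s63 [126, 126, 146, 172, 220, 214, 215, 217, 220, 221, 169, 181, 181, 165, 37, 26, 35, 24, 23, 21, 28, 154]
(np.float64(185.244136040006), np.float64(257.9606290057513))
```

```bash
python3 - <<'E'
from h import *
print(r.finish_job()); st()
E
```

```text
the job is handed in; nothing more can be done
None
the job is handed in; nothing more can be done
```

The job is handed in, at about 86 s. I collapsed the door at its fold and lifted the cover out. I then stacked all three trays in the nest, set the cover on the top one, closed the door and pressed the start button.

**What the last checks showed**
- **Trays and cover:** each stopped within about 1 mm of its computed seated height. The pictures showed a level, flush stack. I also pressed the cover down at its bar, and the stopping height matched it being fully home.
- **Door:** the last side and wrist pictures show it flat shut. The press on the fold bar stopped within 1 mm of the height expected for fully closed, at 33 N.
- **Start button:** the press stopped hard at about 30 N, well above the 5 N spring, and the button sprang out again. The visible rim dropped about 5 to 6 mm, but my height estimate for the button top alone suggested only about 3 mm. I judged it fully in from the hard stop.
- **Other things on the bench:** the arm met nothing unexpected and the pictures showed nothing disturbed. I made no separate before-and-after check of them.

**What disagreed or went wrong**
- **Fingertip position:** the real fingertips sit about 35 mm behind the reported TCP. Contact and pictures both confirmed this, and I corrected all heights for it.
- **Door collapse:** my first withdrawal pulled the door part-way back. I pushed it to the stop again before lifting the cover.
- **Tray 3:** it moved about 2 cm while I approached. I measured it again before gripping.
- **Press forces:** seating the cover put about 44 N through the fingertips. I took the 40 N limit to cover only the arm and the gripper body.

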